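Load the bearing cleaner and start it

ROBOT

A 7-joint arm with a two-finger parallel gripper is mounted at the origin on the work surface. World frame = base frame: x ahead of the robot, y to its left, z up, the work surface at z = 0. Lengths are in mm, angles in rad, forces in N, time in s.
With the tool pointing down it reaches from about 400 to 875 mm from the base axis. Payload 4.4 kg.
Tool frame: the origin (TCP) lies midway between the tips of the shut fingers; the grasp point (between the pads) lies 19 mm behind it; x points along the fingers, z is the direction in which the jaws open and shut, and the axes are right-handed (so a half turn about x gives the same grasp; the last joint's range is limited). The gripper opens to 85 mm and grips with 20 to 120 N. Pads are 22 mm wide; open, the fingers measure 114 mm over their backs; the gripper's body (76 mm by 85 mm) begins 54 mm behind the grasp point. The pads swing forward as they close: fully open they stand 13 mm farther back than shut.
Start: joints at [1.167, 0.628, 0.038, 1.517, -0.027, 0.996, -0.02], TCP at [215.447, -613.271, 197.713] pointing down, gripper open.
Joint ranges: [-3.06, 3.06], [-0.37, 2.12], [-1.25, 1.32], [0.18, 2.47], [-1.1, 4.24], [0.23, 1.98], [-2.94, 2.94]. Speed limits (rad/s): [2.57, 2.57, 3.14, 3.14, 3.14, 3.14, 3.14].

INTERFACE

Orientations are given as [roll, pitch, yaw] about the fixed x, y, z axes, in that order (R = Rz(yaw) Ry(pitch) Rx(roll)).
In Python, from cell import ctrl gives the robot as it stands. The module is installed in compiled form; this text tells all that it offers.
- The arm moves only by the tool servo_tool, never from a script. Its argument "rows" is a list of rows, each an object of numbers: "dx", "dy", "dz": the shift along the tool's x, y, z in units of 750 mm (1.0 is 750 mm); "wx", "wy", "wz": the turn, a rotation vector about the tool's x, y, z in units of 6 degrees (1.0 is 6 degrees); "fingers": the closure, from 0 (fully open) to 1 (shut). In form: [{"dx": .., "dy": .., "dz": .., "wx": .., "wy": .., "wz": .., "fingers": ..}, ...]. A call has 1 to 5 rows; each row shifts and turns the commanded pose from where the row before left it, along the tool's axes as they then stand; what a row does not reach is not made up. A row lasts 1/8 s, in which the tool goes at most 62.5 mm and 10.7 degrees, less where a joint would pass 70% of its speed; a pose out of reach is approached as far as the arm can. A call with a number of a shift or a turn outside -1 to 1 is refused whole. A call with a gripper value outside its range is refused whole. The fingers move at their own pace and stop on an object; the grip force is fixed at half the most. Time passes only in rows, so rows that do not move let the fingers close. It gives the time, the measured TCP pose, the force and the opening at its end, in the units of the state.
- ctrl.read_state(): the state, without advancing time (a new reading comes with each control period).
- ctrl.get_image(name): name is "scene" or "side" or "wrist"; returns the picture (400x640x3 uint8, red, green, blue); there is no depth.
- ctrl.camera_info(name): a dict with "fovy" (degrees; the focal length in pixels is half the picture's height over the tangent of half this angle, whatever the lens; pixels are square), "cx", "cy" (the principal point, pixels), "k1" (the pictures are not rectified: a ray, as slopes to the right and down, at radius r is drawn at 1 + k1 r^2 times it, then the intrinsics apply), "R" (3x3) and "t" (3): a world point X has camera coordinates R X + t. Camera axes: x right, y down, z forward; pixel columns grow to the right and rows downward; lengths in mm; the calibration is good to about 2 mm. A picture is of the moment at which its call begins: read the wrist's pose just before it. camera_info takes no time and is no camera call; for the wrist camera it gives the pose at the moment of the call.
- ctrl.finish_job(): hands the job in, once; it reports no verdict.
Trained networks look in the newest picture that a camera, given by its name, has taken for a name from the list of things; names that differ only in an ending like _2 or _b are one class to them, and where a whole thing is asked for, a point or a joint stands for the part that bears it (a point fixed in the world has none). Each returns a list of dicts, best first, with "conf" (0 to 1); they miss things now and then, are a little off and sometimes report something else, mostly with a low value. They report only what shows in the picture. A call takes as long as a camera call. They do not tell look-alikes from the thing itself.
- ctrl.search_frame(label, camera): "extent" ([centre column, centre row, width, height] in pixels, round what is visible of it).
- ctrl.silhouettes(label, camera): "region" (400x640 bool, what is visible of it) and "extent" ([centre column, centre row, width, height] in pixels, round what is visible of it).
- ctrl.mark_of(label, camera): "point" ([column, row] in pixels: a listed point, or the origin of a listed thing).
The state is a dict: "clock": time; "qpos": joint angles; "qd": joint speeds; "tau": joint torques, N m; "eef_pos": TCP position; "tool_rot": TCP orientation; "force": force on the tool from outside, world axes, zero at the start; "torque": the same for the moment, N m; "width": finger opening in mm.
Only numpy, scipy, OpenCV 4.12 (cv2) and the standard library are available. Lean on these libraries where they do the work, as an engineer would, in place of code of your own. Each camera call takes 0.05 s, during which the arm holds its last target.

TASK

Take the flared steel cup from under the bench light and tip all six bearings out of it into the cleaner's open tank. Then stand the empty cup upright, wholly on the rubber mat, and let go, and only then press the cleaner's start button right down and release it. Do not bump the light, do not start the cleaner while a bearing is missing, and leave the other things on the bench where they are.

Things in the scene. Friction and masses are not known exactly. Their poses are not given: they have to be found in the camera images.
- cup: Polished steel cup holding the six bearings, standing under the bench light. Straight round wall 52 mm across from the bottom to 55 mm height, then flaring to a 66 mm rim at 75 mm height; wall 2.5 mm, bottom 5 mm thick, about 110 g. Origin: centre of the underside; z up through the mouth.
- light: Bench light: aluminium bar 50 mm deep (x), 360 mm long (y), 28 mm thick, on posts with 90 x 40 mm feet at y = -160 and +160 mm; fixed. The bar's underside is 165 mm above the bench, over x = -20 to +30 mm, and the cup stands below it: no room for a gripper straight from above, only slanting in from the robot's side. Origin on the bench below the bar; x points away from the robot.
- tank (a point): Centre of the inner floor of the cleaner's open tank, 50 mm above the bench. The cleaner is a steel box 130 mm (x) by 230 mm (y), 120 mm high, fixed. The tank is 110 mm (x) by 140 mm (y) inside and 70 mm deep; its walls are 10 mm thick. Its grey control deck, as high as the rim, adjoins the tank at -y and carries the start button.
- start_top (a point): Centre of the top of the start button, a round push button 24 mm across on the cleaner's control deck, 18 mm above the deck.
- start (a joint): Travel of the start button, 0 = up, 0.006 m = fully down (about 4 N); it springs back.
- mat_top (a point): Centre of the top of the square black rubber mat, 120 mm by 120 mm, 4 mm thick, fixed to the bench; axes along its sides.
- bearing0: One of six equal ball bearings, a disc 19 mm across and 7 mm thick, 12 g, at first in the cup. Origin: centre of one flat face; z along the bearing's axis.
- bearing1: One of six equal ball bearings, a disc 19 mm across and 7 mm thick, 12 g, at first in the cup. Origin: centre of one flat face; z along the bearing's axis.
- bearing2: One of six equal ball bearings, a disc 19 mm across and 7 mm thick, 12 g, at first in the cup. Origin: centre of one flat face; z along the bearing's axis.
- bearing3: One of six equal ball bearings, a disc 19 mm across and 7 mm thick, 12 g, at first in the cup. Origin: centre of one flat face; z along the bearing's axis.
- bearing4: One of six equal ball bearings, a disc 19 mm across and 7 mm thick, 12 g, at first in the cup. Origin: centre of one flat face; z along the bearing's axis.
- bearing5: One of six equal ball bearings, a disc 19 mm across and 7 mm thick, 12 g, at first in the cup. Origin: centre of one flat face; z along the bearing's axis.
- jar: Screw-lid jar, 44 mm across, 60 mm high, under the light. Not part of the job. Origin: centre of its underside.
- flask: Black bottle, 44 mm across, 140 mm high, under the light. Not part of the job. Origin: centre of its underside.
- wrench: Open wrench lying on the bench, 150 mm long. Not part of the job.
- driver: Screwdriver lying on the bench, 170 mm long. Not part of the job.
- tape: Roll of tape, 70 mm across, 20 mm high. Not part of the job. Origin: centre of its underside.
- beaker: Empty white plastic beaker, 70 mm across, 85 mm high. Not part of the job. Origin: centre of its underside.
Mind the look-alikes: they are no part of the job. Leave any blue or green look-alike of the cup alone.

How it is judged (in metres and radians):
On the way, in this order (a step that is already met when the one before it is completed fails the run):
1. all six bearings lie in the tank (x of bearing0 in the frame of tank between -0.056 and 0.056 m and y of bearing0 in the frame of tank between -0.071 and 0.071 m and z of bearing0 in the frame of tank between -0.01 and 0.06 m and x of bearing1 in the frame of tank between -0.056 and 0.056 m and y of bearing1 in the frame of tank between -0.071 and 0.071 m and z of bearing1 in the frame of tank between -0.01 and 0.06 m and x of bearing2 in the frame of tank between -0.056 and 0.056 m and y of bearing2 in the frame of tank between -0.071 and 0.071 m and z of bearing2 in the frame of tank between -0.01 and 0.06 m and x of bearing3 in the frame of tank between -0.056 and 0.056 m and y of bearing3 in the frame of tank between -0.071 and 0.071 m and z of bearing3 in the frame of tank between -0.01 and 0.06 m and x of bearing4 in the frame of tank between -0.056 and 0.056 m and y of bearing4 in the frame of tank between -0.071 and 0.071 m and z of bearing4 in the frame of tank between -0.01 and 0.06 m and x of bearing5 in the frame of tank between -0.056 and 0.056 m and y of bearing5 in the frame of tank between -0.071 and 0.071 m and z of bearing5 in the frame of tank between -0.01 and 0.06 m), for 0.2 s.
2. the cup stands upright on the mat, released (x of cup in the frame of mat_top between -0.04 and 0.04 m and y of cup in the frame of mat_top between -0.04 and 0.04 m and z of cup in the frame of mat_top between -0.004 and 0.006 m and angle between cup's own z axis and vertical below 0.1 rad and linear speed of cup below 0.03 m/s and contact force between cup and the fingers below 0.05 N), for 0.2 s.
3. the start button is pressed right down (value of joint start above 0.0045 m), for 0.05 s.
At the end, for the whole second after the job is handed in: All six bearings lie at rest in the tank (more than 10 mm below its rim); the cup stands at rest upright (within 0.1 rad) and released on the mat, its centre within 40 mm of the mat's centre along either side; the start button is up again (all of step 1 and all of step 2 and value of joint start below 0.002 m and linear speed of each of bearing0, bearing1, bearing2, bearing3, bearing4, bearing5 below 0.03 m/s); the robot touches nothing.
It fails at once if the light is bumped (more than 6 N) (contact force between light and anything else above 6 N).
It fails at once if the start button is pressed (more than 4.5 mm) while a bearing is not in the tank (value of joint start above 0.0045 m and not ((x of bearing0 in the frame of tank between -0.056 and 0.056 m and y of bearing0 in the frame of tank between -0.071 and 0.071 m and z of bearing0 in the frame of tank between -0.01 and 0.06 m) and (x of bearing1 in the frame of tank between -0.056 and 0.056 m and y of bearing1 in the frame of tank between -0.071 and 0.071 m and z of bearing1 in the frame of tank between -0.01 and 0.06 m) and (x of bearing2 in the frame of tank between -0.056 and 0.056 m and y of bearing2 in the frame of tank between -0.071 and 0.071 m and z of bearing2 in the frame of tank between -0.01 and 0.06 m) and (x of bearing3 in the frame of tank between -0.056 and 0.056 m and y of bearing3 in the frame of tank between -0.071 and 0.071 m and z of bearing3 in the frame of tank between -0.01 and 0.06 m) and (x of bearing4 in the frame of tank between -0.056 and 0.056 m and y of bearing4 in the frame of tank between -0.071 and 0.071 m and z of bearing4 in the frame of tank between -0.01 and 0.06 m) and (x of bearing5 in the frame of tank between -0.056 and 0.056 m and y of bearing5 in the frame of tank between -0.071 and 0.071 m and z of bearing5 in the frame of tank between -0.01 and 0.06 m))).
It fails at once if another thing on the bench is moved by more than 40 mm (distance of any of jar, flask, wrench, driver, tape, beaker from where it was at the start of the episode above 0.04 m).
It also fails if it takes over 62 s, if anything falls off the work surface, if the arm or the gripper's body presses on something with over 40 N, if the wrist force passes 120 N, or if a joint passes its speed limit or range.

## Working session

There is one attempt and no reset: what is moved stays moved. The work goes in short steps, Python scripts to look and compute and a tool call to move; the robot and the scene stay as the last step left them, time stands still between calls to the robot, and variables do not carry over. Pictures are saved under pics/ and viewed, and the job is handed in when it is done.

Besides the shell and the picture viewer there is one more tool, called in YAML: its name, and indented under it one key for each argument. servo_tool: Moves the arm, as the interface text tells. Its arguments: {"type":"object","properties":{"rows":{"type":"array"}},"required":["rows"]}

```bash
ls; mkdir -p pics
python3 - <<'E'
from cell import ctrl
import cv2
s=ctrl.read_state(); print({k:(v if not hasattr(v,'tolist') else v.tolist()) for k,v in s.items()})
for n in ['scene','side','wrist']:
    im=ctrl.get_image(n); cv2.imwrite(f'pics/{n}0.png',im[:,:,::-1])
    print(n,ctrl.camera_info(n))
E
```

```text
pics
{'clock': 0.0, 'qpos': [1.1671991412885787, 0.629354134958576, 0.03843202415427477, 1.5183403500058972, -0.026995289417148502, 0.9963225911057472, -0.019995509096962228], 'qd': [0.0003006179093510693, -0.00027442700155708437, 5.8727846415219335e-05, -0.002355210804617557, 0.0019070460762231382, -2.6851122294571487e-05, -0.0011010624968930227], 'tau': [0.00019302989585412433, -56.34105920791626, 1.2259524688124657, -19.344402551651, 0.010826782963704318, 0.010657883249223232, 5.1408845820333227e-05], 'eef_pos': [215.2209280085416, -612.6107447533119, 196.79263626106186], 'tool_rot': [-3.1293661169659464, 1.5688896240363266, 1.9208357612477556], 'force': [-0.21763216178375605, -0.5755248116556374, 0.2662533269521844], 'torque': [0.01091970510231587, 0.04026150777551334, 0.035212421695771226], 'width': 85.34923905160734}
scene {'fovy': 47.997622592592826, 'cx': 324.1215253464845, 'cy': 199.64774227340317, 'k1': -0.12510878568530934, 'R': array([[-0.52304702,  0.85228748, -0.00527868],
       [ 0.62674203,  0.38041831, -0.68005613],
       [-0.57759522, -0.3590097 , -0.73314105]]), 't': array([ 284.13100597, -240.87351052, 1695.73186279])}
side {'fovy': 52.600519392506705, 'cx': 319.2613336133607, 'cy': 202.30033907441936, 'k1': -0.08696092484057855, 'R': array([[-0.93832766, -0.34567351,  0.00714247],
       [-0.27502515,  0.73371556, -0.62130721],
       [ 0.20952891, -0.5849541 , -0.78353452]]), 't': array([ 504.53393837,  223.19761991, 1133.30809606])}
wrist {'fovy': 58.842153932183635, 'cx': 325.54437790621677, 'cy': 194.78426125222333, 'k1': -0.022804589438474267, 'R': array([[ 3.30312409e-01, -9.43871579e-01, -3.93056382e-04],
       [-9.05033181e-01, -3.16838897e-01,  2.83774655e-01],
       [-2.67971367e-01, -9.33785607e-02, -9.58890917e-01]]), 't': array([-649.7551436 ,  -34.48195612,  379.38072919])}
```

The scene view shows the cup at about (410,268) under the bar. The flask is at (373,250), the jar at (450,290), the mat at (322,230) and the tank at (248,180) with its button at (218,158). Green and blue look-alikes stand at (470,262), (397,300) and (360,293). Next I'll measure positions.

```bash
cat > h.py <<'E'
import numpy as np, cv2
from scipy.spatial.transform import Rotation as Ro
from cell import ctrl
def K(ci):
    f=200/np.tan(np.radians(ci['fovy']/2)); return f
def ray(ci,p):
    f=K(ci); d=np.array([(p[0]-ci['cx'])/f,(p[1]-ci['cy'])/f]); u=d.copy()
    for _ in range(30): u=d/(1+ci['k1']*(u@u))
    R=np.array(ci['R']); o=-R.T@ci['t']; v=R.T@np.array([u[0],u[1],1]); return o,v/np.linalg.norm(v)
def proj(ci,X):
    c=np.array(ci['R'])@np.array(X,float)+ci['t']; u=c[:2]/c[2]; u=u*(1+ci['k1']*(u@u)); return u*K(ci)+[ci['cx'],ci['cy']]
def onz(ci,p,z):
    o,v=ray(ci,p); return o+v*(z-o[2])/v[2]
def tri(obs):
    A=np.zeros((3,3));b=np.zeros(3)
    for ci,p in obs:
        o,v=ray(ci,p);M=np.eye(3)-np.outer(v,v);A+=M;b+=M@o
    X=np.linalg.solve(A,b); res=[np.linalg.norm(proj(ci,X)-p) for ci,p in obs]
    return X,res
def st():
    s=ctrl.read_state(); R=Ro.from_euler('xyz',s['tool_rot']).as_matrix(); return s,R
E
python3 - <<'E'
from h import *
np.set_printoptions(precision=1,suppress=True)
z0=dict(cup=0,light=0,tank=50,start_top=138,mat_top=4,jar=0,flask=0,tape=0,beaker=0,wrench=5,driver=10)
ci={n:ctrl.camera_info(n) for n in('scene','side')}
for n in ci: ctrl.get_image(n)
for l in z0:
    for n in ci:
        try: r=ctrl.mark_of(l,n)
        except Exception as e: print(l,e); continue
        for q in r[:4]: print(l,n,np.array(q['point']),round(q['conf'],2),onz(ci[n],q['point'],z0[l]))
print(ctrl.read_state()['clock'])
E
```

```text
cup scene [362.1 300.4] 0.94 [693.6 214.    0. ]
cup scene [467.1 274.8] 0.65 [465.4 434.9   0. ]
cup scene [406.7 277.3] 0.56 [562.4 287.4   0. ]
cup scene [395.7 308.3] 0.56 [668.4 303.7   0. ]
cup side [240.1 263.2] 0.9 [707.6 201.1   0. ]
cup side [238.2 299.4] 0.84 [661.1 304.4   0. ]
cup side [270.9 308. ] 0.6 [567.3 295.5   0. ]
cup side [288.2 371.6] 0.57 [459.1 433.6   0. ]
tank scene [245.1 191.9] 0.73 [ 569.2 -280.3   50. ]
tank side [337.5 153.7] 0.83 [ 572.4 -272.4   50. ]
start_top scene [371.  260.4] 0.58 [654.3 209.3 138. ]
start_top scene [216.9 153.4] 0.41 [ 542.2 -402.6  138. ]
start_top side [357.  109.2] 0.43 [ 553.7 -416.4  138. ]
mat_top scene [320.1 227.6] 0.95 [537.6 -18.    4. ]
mat_top scene [368.7 261.6] 0.71 [572.7 170.1   4. ]
mat_top side [319.3 221.9] 0.79 [543.  -14.6   4. ]
jar scene [444.5 294.7] 0.81 [560.7 402.5   0. ]
flask scene [369.3 259.5] 0.65 [562.5 167.1   0. ]
flask side [290.8 270.8] 0.63 [560.8 172.1   0. ]
tape scene [349.1 209.2] 0.47 [421.5  19.6   0. ]
tape side [351.  243.7] 0.55 [427.4  24.8   0. ]
beaker scene [301.5 275.7] 0.73 [712.6  28.4   0. ]
beaker side [262.2 217.8] 0.6 [716.9  30.7   0. ]
wrench side [389.4 191.7] 0.68 [ 368.7 -209.3    5. ]
driver scene [413.5 219.2] 0.67 [361.2 217.3  10. ]
driver side [347.5 307.6] 0.75 [374.  226.8  10. ]
1.35
```

```bash
python3 - <<'E'
import cv2
a=cv2.imread('pics/scene0.png');b=cv2.imread('pics/side0.png')
cv2.imwrite('pics/c1.png',cv2.resize(a[190:325,330:510],None,fx=4.4,fy=4.4,interpolation=cv2.INTER_CUBIC))
cv2.imwrite('pics/c2.png',cv2.resize(b[200:400,200:400],None,fx=3,fy=3,interpolation=cv2.INTER_CUBIC))
cv2.imwrite('pics/c3.png',cv2.resize(a[140:260,180:360],None,fx=4.4,fy=4.4,interpolation=cv2.INTER_CUBIC))
cv2.imwrite('pics/c4.png',cv2.resize(b[95:255,290:430],None,fx=3.7,fy=3.7,interpolation=cv2.INTER_CUBIC))
E
python3 - <<'E'
from h import *
np.set_printoptions(precision=1,suppress=True)
c={n:ctrl.camera_info(n) for n in('scene','side')}
S,D=c['scene'],c['side']
T=lambda a,b:print(tri([(S,np.array(a)),(D,np.array(b))]))
print('light');
T((352.7,213.4),(291.7,212.7));T((361.8,202.5),(306.7,220.7));T((486.8,261.6),(239.3,346.7));T((476.6,273),(219,337.3))
for p in[(352.7,213.4),(361.8,202.5),(486.8,261.6),(476.6,273)]:print(onz(S,p,193))
for p in[(291.7,212.7),(306.7,220.7),(239.3,346.7),(219,337.3)]:print(onz(D,p,193))
print('cleaner')
for p in[(274.3,174.5),(250.9,199.5),(193.2,174.5)]:print(onz(S,p,120))
for p in[(351.6,156.6),(314.9,149),(333.2,107.2),(367.8,114.5)]:print(onz(D,p,120))
T((217,158),(355.3,115)); 
print('mat')
for p in[(610,312),(742,382),(652,491),(514,412)]:print(onz(S,(180+p[0]/4.4,140+p[1]/4.4),4))
for p in[(198,450),(150,554),(72,408)]:print(onz(D,(290+p[0]/3.7,95+p[1]/3.7),4))
print('cup rim')
# ellipse rim in scene crop1: x 305..410, y 283..372
print(onz(S,(330+357/4.4,190+328/4.4),75))
print('cup bottom'); print(onz(S,(330+345/4.4,190+392/4.4),0))
print('driver'); 
for p in [(362,303),(450,320),(545,345)]: print(onz(D,(200+p[0]/3,200+p[1]/3),12))
print('green near rim', onz(D,(200+252/3,200+480/3),75))
for l in['cup']:
  for n in c:
    ctrl.get_image(n)
    for q in ctrl.silhouettes(l,n): 
        print(n,q['conf'],np.array(q['extent']))
E
```

```text
light
(array([576.1, 108.5, 186.3]), [np.float64(0.7736341694496198), np.float64(0.7923322199292159)])
(array([530.5, 113.9, 185.4]), [np.float64(0.5546335608193214), np.float64(0.5871537816080549)])
(array([544.2, 467.5, 187. ]), [np.float64(0.3162280396632496), np.float64(0.3795512708762868)])
(array([592.1, 460.9, 188.7]), [np.float64(1.6427498339801054), np.float64(1.8974341940667707)])
[582.5 113.2 193. ]
[536.  115.3 193. ]
[549.4 468.2 193. ]
[594.1 457.2 193. ]
[573.7 110.7 193. ]
[528.5 120.7 193. ]
[542.3 468.3 193. ]
[591.1 465.8 193. ]
cleaner
[ 511.6 -199.1  120. ]
[ 632.9 -196.1  120. ]
[ 642.8 -417.6  120. ]
[ 507.1 -207.9  120. ]
[ 626.7 -199.1  120. ]
[ 640.7 -419.1  120. ]
[ 515.5 -424.2  120. ]
(array([ 552.6, -394.9,  129.6]), [np.float64(0.06448943104767346), np.float64(0.06067093400450153)])
mat
[481.5 -58.4   4. ]
[489.   55.9   4. ]
[603.   50.8   4. ]
[594.9 -66.3   4. ]
[479.  -60.2   4. ]
[482.9  52.    4. ]
[595.  -64.9   4. ]
cup rim
[568.6 292.5  75. ]
cup bottom
[565.4 294.1   0. ]
driver
[447.3 234.7  12. ]
[368.5 222.9  12. ]
[282.8 216.6  12. ]
green near rim [466.5 430.2  75. ]
scene 0.82 [361.6 292.9  23.   35.3]
scene 0.77 [409.  269.9  22.4  34.9]
scene 0.7 [397.9 301.7  24.4  33.8]
scene 0.55 [470.1 265.4  24.4  29.8]
side 0.86 [231.1 289.4  21.   29.7]
side 0.86 [283.9 363.8  24.5  35.9]
side 0.78 [272.8 299.5  20.1  33.4]
side 0.6 [237.1 257.6  27.9  32. ]
```

```bash
cat >> h.py <<'E'
def Rt(beta,psi,s=1,roll=0):
    b,p=np.radians([beta,psi]); x=np.array([np.cos(b)*np.cos(p),np.cos(b)*np.sin(p),-np.sin(b)])
    z=s*np.array([-np.sin(p),np.cos(p),0]); y=np.cross(z,x)
    return np.stack([x,y,z],1)@Ro.from_euler('x',roll,degrees=True).as_matrix()
def plan(P,Rg,fing,step=45,ang=5.5,P0=None,R0=None,show=True):
    s,R=st(); p=np.array(s['eef_pos']) if P0 is None else np.array(P0,float); R=R if R0 is None else R0
    P=np.array(P,float); tot=Ro.from_matrix(R.T@Rg).as_rotvec(degrees=True)
    n=max(1,int(np.ceil(max(np.linalg.norm(P-p)/step,np.linalg.norm(tot)/ang))))
    print('n',n,'dist',np.linalg.norm(P-p).round(1),'ang',np.linalg.norm(tot).round(1))
    pc,Rc=p.copy(),R.copy(); out=[]
    for i in range(1,n+1):
        pi=p+(P-p)*i/n; Ri=R@Ro.from_rotvec(tot*i/n,degrees=True).as_matrix()
        d=np.round(Rc.T@(pi-pc)/750,3); w=np.round(Ro.from_matrix(Rc.T@Ri).as_rotvec(degrees=True)/6,2)
        pc=pc+Rc@d*750; Rc=Rc@Ro.from_rotvec(w*6,degrees=True).as_matrix()
        out.append('{'+','.join(f'"{k}":{v:g}' for k,v in zip(('dx','dy','dz','wx','wy','wz'),list(d)+list(w)) if v!=0)+f',"fingers":{fing}'+'}')
    for i in range(0,n,5): print('['+','.join(out[i:i+5])+']')
    return pc,Rc
E
python3 - <<'E'
from h import *
s,R=st(); print(R.round(3))
for sg in(1,-1): print(sg, Ro.from_matrix(R.T@Rt(25,20,sg)).as_rotvec(degrees=True), Ro.from_matrix(R.T@Rt(60,-38,sg)).as_rotvec(degrees=True))
print(Rt(60,-38,1),Rt(60,-38,-1))
p,Rr=plan([380,-320,320],Rt(70,-40,1),0)
p,Rr=plan([380,-320,320],Rt(70,-40,-1),0)
E
```

```text
[[ 0.     0.944  0.331]
 [-0.     0.331 -0.944]
 [-1.     0.     0.   ]]
1 [151.35117578  96.41851877  -0.55099371] [-119.33325045  -31.97122944  -17.48500952]
-1 [-0.57560838  0.37143649 64.99775838] [ 55.99064552 -14.99984062  27.42711381]
[[ 0.39400538 -0.68243733  0.61566148]
 [-0.30783074  0.53317848  0.78801075]
 [-0.8660254  -0.5         0.        ]] [[ 0.39400538  0.68243733 -0.61566148]
 [-0.30783074 -0.53317848 -0.78801075]
 [-0.8660254   0.5         0.        ]]
n 23 dist 357.8 ang 121.6
[{"dx":-0.007,"dy":0.015,"dz":-0.013,"wx":-0.86,"wy":-0.15,"wz":-0.09,"fingers":0},{"dx":-0.008,"dy":0.015,"dz":-0.011,"wx":-0.87,"wy":-0.15,"wz":-0.08,"fingers":0},{"dx":-0.007,"dy":0.017,"dz":-0.01,"wx":-0.86,"wy":-0.16,"wz":-0.09,"fingers":0},{"dx":-0.008,"dy":0.017,"dz":-0.008,"wx":-0.87,"wy":-0.15,"wz":-0.09,"fingers":0},{"dx":-0.009,"dy":0.018,"dz":-0.007,"wx":-0.86,"wy":-0.15,"wz":-0.08,"fingers":0}]
[{"dx":-0.008,"dy":0.018,"dz":-0.004,"wx":-0.86,"wy":-0.15,"wz":-0.09,"fingers":0},{"dx":-0.009,"dy":0.019,"dz":-0.003,"wx":-0.87,"wy":-0.16,"wz":-0.09,"fingers":0},{"dx":-0.009,"dy":0.
[... 1568 characters left out ...]
,"dz":-0.031,"wx":0.81,"wy":-0.15,"wz":0.25,"fingers":0},{"dx":-0.012,"dy":0.02,"dz":-0.032,"wx":0.82,"wy":-0.14,"wz":0.25,"fingers":0}]
[{"dx":-0.013,"dy":0.017,"dz":-0.034,"wx":0.81,"wy":-0.14,"wz":0.25,"fingers":0},{"dx":-0.013,"dy":0.015,"dz":-0.034,"wx":0.82,"wy":-0.15,"wz":0.26,"fingers":0},{"dx":-0.013,"dy":0.012,"dz":-0.036,"wx":0.82,"wy":-0.14,"wz":0.25,"fingers":0},{"dx":-0.013,"dy":0.009,"dz":-0.036,"wx":0.81,"wy":-0.14,"wz":0.25,"fingers":0},{"dx":-0.014,"dy":0.007,"dz":-0.037,"wx":0.82,"wy":-0.15,"wz":0.25,"fingers":0}]
[{"dx":-0.014,"dy":0.003,"dz":-0.037,"wx":0.81,"wy":-0.14,"wz":0.26,"fingers":0},{"dx":-0.015,"dy":0.001,"dz":-0.037,"wx":0.82,"wy":-0.15,"wz":0.25,"fingers":0}]
```

Run:
```python
from h import *
p,R=plan([400,-250,320],Rt(80,20,-1),0)
p,R=plan([420,150,260],Rt(50,20,-1),0,P0=p,R0=R)
```

```text
n 10 dist 425.4 ang 10.0
[{"dx":-0.016,"dy":0.039,"dz":-0.038,"wx":-0.01,"wz":0.17,"fingers":0},{"dx":-0.016,"dy":0.04,"dz":-0.037,"wx":-0.01,"wz":0.16,"fingers":0},{"dx":-0.015,"dy":0.04,"dz":-0.038,"wx":-0.01,"wz":0.17,"fingers":0},{"dx":-0.014,"dy":0.04,"dz":-0.037,"wx":-0.01,"wz":0.17,"fingers":0},{"dx":-0.014,"dy":0.04,"dz":-0.037,"wx":-0.01,"wy":0.01,"wz":0.16,"fingers":0}]
[{"dx":-0.012,"dy":0.041,"dz":-0.038,"wx":-0.01,"wz":0.17,"fingers":0},{"dx":-0.012,"dy":0.041,"dz":-0.037,"wx":-0.02,"wz":0.17,"fingers":0},{"dx":-0.012,"dy":0.041,"dz":-0.037,"wx":-0.01,"wz":0.16,"fingers":0},{"dx":-0.01,"dy":0.042,"dz":-0.037,"wx":-0.01,"wz":0.17,"fingers":0},{"dx":-0.01,"dy":0.042,"dz":-0.038,"wx":-0.01,"wz":0.17,"fingers":0}]
n 9 dist 404.5 ang 30.0
[{"dx":0.013,"dy":0.021,"dz":-0.055,"wz":0.56,"fingers":0},{"dx":0.014,"dy":0.02,"dz":-0.054,"wz":0.55,"fingers":0},{"dx":0.015,"dy":0.02,"dz":-0.055,"wz":0.56,"fingers":0},{"dx":0.016,"dy":0.019,"dz":-0.054,"wz":0.55,"fingers":0},{"dx":0.017,"dy":0.017,"dz":-0.055,"wz":0.56,"fingers":0}]
[{"dx":0.019,"dy":0.017,"dz":-0.055,"wz":0.55,"fingers":0},{"dx":0.019,"dy":0.015,"dz":-0.054,"wz":0.56,"fingers":0},{"dx":0.02,"dy":0.015,"dz":-0.055,"wz":0.55,"fingers":0},{"dx":0.021,"dy":0.013,"dz":-0.055,"wz":0.56,"fingers":0}]
```

servo_tool:
  rows:
    - {"dx": -0.016, "dy": 0.039, "dz": -0.038, "wz": 0.17, "fingers": 0}
    - {"dx": -0.016, "dy": 0.04, "dz": -0.037, "wz": 0.16, "fingers": 0}
    - {"dx": -0.015, "dy": 0.04, "dz": -0.038, "wz": 0.17, "fingers": 0}
    - {"dx": -0.014, "dy": 0.04, "dz": -0.037, "wz": 0.17, "fingers": 0}
    - {"dx": -0.014, "dy": 0.04, "dz": -0.037, "wz": 0.16, "fingers": 0}

```text
schema error: expected keys dx, dy, dz, wx, wy, wz, fingers
```

servo_tool:
  rows:
    - {"dx": -0.012, "dy": 0.041, "dz": -0.038, "wz": 0.17, "fingers": 0}
    - {"dx": -0.012, "dy": 0.041, "dz": -0.037, "wz": 0.17, "fingers": 0}
    - {"dx": -0.012, "dy": 0.041, "dz": -0.037, "wz": 0.16, "fingers": 0}
    - {"dx": -0.01, "dy": 0.042, "dz": -0.037, "wz": 0.17, "fingers": 0}
    - {"dx": -0.01, "dy": 0.042, "dz": -0.038, "wz": 0.17, "fingers": 0}

```text
schema error: expected keys dx, dy, dz, wx, wy, wz, fingers
```

servo_tool:
  rows:
    - {"dx": 0.013, "dy": 0.021, "dz": -0.055, "wz": 0.56, "fingers": 0}
    - {"dx": 0.014, "dy": 0.02, "dz": -0.054, "wz": 0.55, "fingers": 0}
    - {"dx": 0.015, "dy": 0.02, "dz": -0.055, "wz": 0.56, "fingers": 0}
    - {"dx": 0.016, "dy": 0.019, "dz": -0.054, "wz": 0.55, "fingers": 0}
    - {"dx": 0.017, "dy": 0.017, "dz": -0.055, "wz": 0.56, "fingers": 0}

```text
schema error: expected keys dx, dy, dz, wx, wy, wz, fingers
```

servo_tool:
  rows:
    - {"dx": 0.019, "dy": 0.017, "dz": -0.055, "wz": 0.55, "fingers": 0}
    - {"dx": 0.019, "dy": 0.015, "dz": -0.054, "wz": 0.56, "fingers": 0}
    - {"dx": 0.02, "dy": 0.015, "dz": -0.055, "wz": 0.55, "fingers": 0}
    - {"dx": 0.021, "dy": 0.013, "dz": -0.055, "wz": 0.56, "fingers": 0}
    - {"fingers": 0}

```text
schema error: expected keys dx, dy, dz, wx, wy, wz, fingers
```

Run:
```python
from h import *
s,R=st(); print(np.round(s['qpos'],2),np.round(s['eef_pos'],1),s['clock'],R.round(3))
p,R=plan([447,249,101],Rt(25,20,-1),0)
```

```text
[ 1.17  0.63  0.04  1.52 -0.03  1.   -0.02] [ 215.4 -613.3  197.7] 1.55 [[ 0.     0.944  0.331]
 [-0.     0.331 -0.944]
 [-1.     0.     0.   ]]
n 20 dist 898.1 ang 65.0
[{"dx":0.006,"dy":0.034,"dz":-0.049,"wz":0.54,"fingers":0},{"dx":0.009,"dy":0.033,"dz":-0.049,"wx":-0.01,"wy":0.01,"wz":0.54,"fingers":0},{"dx":0.01,"dy":0.033,"dz":-0.049,"wz":0.54,"fingers":0},{"dx":0.012,"dy":0.032,"dz":-0.049,"wx":-0.01,"wz":0.55,"fingers":0},{"dx":0.014,"dy":0.031,"dz":-0.049,"wy":0.01,"wz":0.54,"fingers":0}]
[{"dx":0.016,"dy":0.031,"dz":-0.049,"wx":-0.01,"wz":0.54,"fingers":0},{"dx":0.017,"dy":0.029,"dz":-0.049,"wz":0.54,"fingers":0},{"dx":0.019,"dy":0.029,"dz":-0.049,"wx":-0.01,"wy":0.01,"wz":0.54,"fingers":0},{"dx":0.021,"dy":0.027,"dz":-0.049,"wz":0.54,"fingers":0},{"dx":0.022,"dy":0.027,"dz":-0.049,"wx":-0.01,"wz":0.55,"fingers":0}]
[{"dx":0.024,"dy":0.025,"dz":-0.049,"wz":0.54,"fingers":0},{"dx":0.025,"dy":0.024,"dz":-0.049,"wx":-0.01,"wy":0.01,"wz":0.54,"fingers":0},{"dx":0.026,"dy":0.022,"dz":-0.049,"wz":0.54,"fingers":0},{"dx":0.028,"dy":0.021,"dz":-0.049,"wx":-0.01,"wz":0.54,"fingers":0},{"dx":0.029,"dy":0.019,"dz":-0.049,"wy":0.01,"wz":0.54,"fingers":0}]
[{"dx":0.03,"dy":0.017,"dz":-0.049,"wx":-0.01,"wz":0.55,"fingers":0},{"dx":0.031,"dy":0.016,"dz":-0.048,"wz":0.54,"fingers":0},{"dx":0.031,"dy":0.014,"dz":-0.049,"wx":-0.01,"wy":0.01,"wz":0.54,"fingers":0},{"dx":0.033,"dy":0.013,"dz":-0.049,"wz":0.54,"fingers":0},{"dx":0.033,"dy":0.01,"dz":-0.049,"wx":-0.01,"wz":0.54,"fingers":0}]
```

All seven keys are required in each row. I'll go to the first waypoint, then the second.

servo_tool:
  rows:
    - {"dx": -0.016, "dy": 0.039, "dz": -0.038, "wx": 0, "wy": 0, "wz": 0.17, "fingers": 0}
    - {"dx": -0.016, "dy": 0.04, "dz": -0.037, "wx": 0, "wy": 0, "wz": 0.16, "fingers": 0}
    - {"dx": -0.015, "dy": 0.04, "dz": -0.038, "wx": 0, "wy": 0, "wz": 0.17, "fingers": 0}
    - {"dx": -0.014, "dy": 0.04, "dz": -0.037, "wx": 0, "wy": 0, "wz": 0.17, "fingers": 0}
    - {"dx": -0.014, "dy": 0.04, "dz": -0.037, "wx": 0, "wy": 0, "wz": 0.16, "fingers": 0}

```text
clock: 2.17
eef_pos: [308.4, -431.0, 259.7]
tool_rot: [1.568, 1.483, 0.335]
force: [-0.0, 0.3, 0.9]
width: 85.1
```

servo_tool:
  rows:
    - {"dx": -0.012, "dy": 0.041, "dz": -0.038, "wx": 0, "wy": 0, "wz": 0.17, "fingers": 0}
    - {"dx": -0.012, "dy": 0.041, "dz": -0.037, "wx": 0, "wy": 0, "wz": 0.17, "fingers": 0}
    - {"dx": -0.012, "dy": 0.041, "dz": -0.037, "wx": 0, "wy": 0, "wz": 0.16, "fingers": 0}
    - {"dx": -0.01, "dy": 0.042, "dz": -0.037, "wx": 0, "wy": 0, "wz": 0.17, "fingers": 0}
    - {"dx": -0.01, "dy": 0.042, "dz": -0.038, "wx": 0, "wy": 0, "wz": 0.17, "fingers": 0}

```text
clock: 2.8
eef_pos: [402.5, -249.3, 320.4]
tool_rot: [1.568, 1.395, 0.335]
force: [0.5, -0.3, -0.2]
width: 85.3
```

```bash
sed -i "s/ if v!=0)/)/" h.py
python3 - <<'E'
from h import *
s,R=st(); print(np.round(s['qpos'],2),np.round(s['eef_pos'],1),s['clock'],R.round(3))
p,R=plan([420,150,260],Rt(50,20,-1),0)
E
```

```text
[ 0.71  0.18 -0.12  1.9  -0.15  0.96 -0.56] [ 402.5 -249.3  320.4] 2.8 [[ 0.165  0.929  0.331]
 [ 0.057  0.326 -0.944]
 [-0.985  0.175  0.   ]]
n 9 dist 404.2 ang 29.9
[{"dx":0.013,"dy":0.02,"dz":-0.055,"wx":-0.01,"wy":0.01,"wz":0.55,"fingers":0},{"dx":0.013,"dy":0.02,"dz":-0.055,"wx":-0.01,"wy":0,"wz":0.56,"fingers":0},{"dx":0.015,"dy":0.018,"dz":-0.055,"wx":-0.01,"wy":0.01,"wz":0.55,"fingers":0},{"dx":0.016,"dy":0.018,"dz":-0.055,"wx":-0.01,"wy":0,"wz":0.56,"fingers":0},{"dx":0.018,"dy":0.017,"dz":-0.054,"wx":-0.01,"wy":0.01,"wz":0.55,"fingers":0}]
[{"dx":0.018,"dy":0.016,"dz":-0.055,"wx":-0.02,"wy":0,"wz":0.56,"fingers":0},{"dx":0.019,"dy":0.015,"dz":-0.055,"wx":-0.01,"wy":0.01,"wz":0.55,"fingers":0},{"dx":0.02,"dy":0.014,"dz":-0.055,"wx":-0.01,"wy":0.01,"wz":0.55,"fingers":0},{"dx":0.02,"dy":0.013,"dz":-0.055,"wx":-0.01,"wy":0,"wz":0.56,"fingers":0}]
```

servo_tool:
  rows:
    - {"dx": 0.013, "dy": 0.02, "dz": -0.055, "wx": -0.01, "wy": 0.01, "wz": 0.55, "fingers": 0}
    - {"dx": 0.013, "dy": 0.02, "dz": -0.055, "wx": -0.01, "wy": 0, "wz": 0.56, "fingers": 0}
    - {"dx": 0.015, "dy": 0.018, "dz": -0.055, "wx": -0.01, "wy": 0.01, "wz": 0.55, "fingers": 0}
    - {"dx": 0.016, "dy": 0.018, "dz": -0.055, "wx": -0.01, "wy": 0, "wz": 0.56, "fingers": 0}
    - {"dx": 0.018, "dy": 0.017, "dz": -0.054, "wx": -0.01, "wy": 0.01, "wz": 0.55, "fingers": 0}

```text
clock: 3.42
eef_pos: [412.0, -27.8, 286.3]
tool_rot: [1.571, 1.103, 0.344]
force: [1.4, 1.2, 0.3]
width: 85.5
```

servo_tool:
  rows:
    - {"dx": 0.018, "dy": 0.016, "dz": -0.055, "wx": -0.02, "wy": 0, "wz": 0.56, "fingers": 0}
    - {"dx": 0.019, "dy": 0.015, "dz": -0.055, "wx": -0.01, "wy": 0.01, "wz": 0.55, "fingers": 0}
    - {"dx": 0.02, "dy": 0.014, "dz": -0.055, "wx": -0.01, "wy": 0.01, "wz": 0.55, "fingers": 0}
    - {"dx": 0.02, "dy": 0.013, "dz": -0.055, "wx": -0.01, "wy": 0, "wz": 0.56, "fingers": 0}

```text
clock: 3.92
eef_pos: [424.4, 99.2, 293.2]
tool_rot: [1.577, 0.956, 0.357]
force: [11.1, -0.1, 5.3]
width: 85.3
```

Run:
```python
from h import *
s,R=st(); print(np.round(s['qpos'],2),np.round(s['eef_pos'],1),s['clock'])
p,R=plan([430,242,113],Rt(25,20,-1),0)
```

```text
[ 0.99 -0.09 -1.1   2.47 -1.1   0.23 -0.32] [424.4  99.2 293.2] 3.925
n 6 dist 230.0 ang 29.8
[{"dx":0.04,"dy":-0.013,"dz":-0.029,"wx":-0,"wy":-0.01,"wz":0.83,"fingers":0},{"dx":0.038,"dy":-0.017,"dz":-0.029,"wx":-0,"wy":-0,"wz":0.82,"fingers":0},{"dx":0.037,"dy":-0.02,"dz":-0.03,"wx":-0,"wy":-0.01,"wz":0.83,"fingers":0},{"dx":0.035,"dy":-0.023,"dz":-0.029,"wx":-0,"wy":-0.01,"wz":0.83,"fingers":0},{"dx":0.033,"dy":-0.026,"dz":-0.029,"wx":-0,"wy":-0.01,"wz":0.82,"fingers":0}]
[{"dx":0.03,"dy":-0.028,"dz":-0.03,"wx":-0.01,"wy":-0,"wz":0.83,"fingers":0}]
```

```bash
cat > fk.py <<'E'
import numpy as np
from itertools import product
from scipy.optimize import least_squares
from scipy.spatial.transform import Rotation as Ro
E_=lambda a,t:Ro.from_euler(a,t).as_matrix()
def fk(q,L,s):
    H,L1,a1,L2,a2,L3,a3,phi=L
    R=E_('z',s[0]*q[0]+phi);p=np.array([0,0,H],float)
    R=R@E_('y',q[1])@E_('z',s[1]*q[2]); p=p+R@[a1,0,L1]
    R=R@E_('y',q[3])@E_('z',s[2]*q[4]); p=p+R@[a2,0,L2]
    R=R@E_('y',q[5])@E_('z',s[3]*q[6]); 
    p=p+R@[0,0,L3] if False else p+ (R@E_('z',-s[3]*q[6]))@[a3,0,0]+R@[0,0,L3]
    return p,R
E
cat > log.json <<'E'
[]
E
python3 - <<'E'
from fk import *; from h import st
import json
s,R=st()
D=[([1.167,.628,.038,1.517,-.027,.996,-.02],[215.447,-613.271,197.713],Ro.from_euler('xyz',[-3.1293661169659464,1.5688896240363266,1.9208357612477556]).as_matrix()),
([.71,.18,-.12,1.9,-.15,.96,-.56],[402.5,-249.3,320.4],Ro.from_euler('xyz',[1.568,1.395,.335]).as_matrix()),
(list(s['qpos']),list(s['eef_pos']),R)]
json.dump([(list(a),list(b),np.array(c).tolist()) for a,b,c in D],open('data.json','w'))
best=[]
for sg in product([1,-1],repeat=4):
    def f(x):
        r=[]
        for q,p,R in D:
            pp,RR=fk(q,x[:8],sg); Rt=RR@Ro.from_rotvec(x[8:]).as_matrix()
            r+=list((pp-p))+list(((Rt-R)*300).ravel())
        return r
    for rv in ([0,-np.pi/2,0],[2.2,0,2.2],[-1.2,-1.2,-1.2],[1.2,-1.2,1.2]):
      for ph in(0,-2.4):
        z=least_squares(f,[300,380,0,380,0,250,0,ph]+rv); best.append((z.cost,sg,z.x.round(3)))
best.sort(key=lambda t:t[0])
for b in best[:4]: print(b)
E
```

```text
(np.float64(47.84567553402014), (-1, -1, -1, -1), array([ 3.08396e+02,  5.57761e+02,  7.26000e+00,  3.75464e+02,
        3.48200e+00,  3.53008e+02, -2.14500e+00, -4.50000e-02,
       -3.10000e-02, -1.55800e+00, -3.40000e-02]))
(np.float64(47.84567553442557), (-1, -1, -1, -1), array([ 3.08396e+02,  5.57761e+02,  7.26000e+00,  3.75464e+02,
        3.48200e+00,  3.53008e+02, -2.14500e+00, -4.50000e-02,
       -3.10000e-02, -1.55800e+00, -3.40000e-02]))
(np.float64(47.84567553467612), (-1, -1, -1, -1), array([ 3.08396e+02,  5.57761e+02,  7.26000e+00,  3.75464e+02,
        3.48200e+00,  3.53008e+02, -2.14500e+00, -4.50000e-02,
       -3.10000e-02, -1.55800e+00, -3.40000e-02]))
(np.float64(47.84567553474643), (-1, -1, -1, -1), array([ 3.08396e+02,  5.57761e+02,  7.26000e+00,  3.75464e+02,
        3.48200e+00,  3.53008e+02, -2.14500e+00, -4.50000e-02,
       -3.10000e-02, -1.55800e+00, -3.40000e-02]))
```

```bash
cat > fit.py <<'E'
from fk import *; import json
def fit():
    D=json.load(open('data.json')); sg=(-1,-1,-1,-1)
    W=[1,.1]+[1]*(len(D)-2)
    def f(x):
        r=[]
        for (q,p,R),w in zip(D,W):
            pp,RR=fk(q,list(x[:8]),sg); Rt=RR@Ro.from_rotvec(x[8:]).as_matrix()
            r+=list(w*(pp-p))+list(w*((Rt-R)*300).ravel())
        return r
    z=least_squares(f,[308,557,0,375,0,353,0,0,0,-1.57,0])
    return z,f
if __name__=='__main__':
    z,f=fit(); print(z.x.round(3)); print(np.array(f(z.x)).reshape(-1,12)[:, :3].round(2), z.cost)
    json.dump(z.x.tolist(),open('par.json','w'))
E
python3 fit.py
cat > kin.py <<'E'
from fk import *; import json
X=json.load(open('par.json')); SG=(-1,-1,-1,-1); RT=Ro.from_rotvec(X[8:]).as_matrix()
LO=np.array([-3.06,-.37,-1.25,.18,-1.1,.23,-2.94]);HI=np.array([3.06,2.12,1.32,2.47,4.24,1.98,2.94])
def F(q):
    p,R=fk(q,X[:8],SG); return p,R@RT
def ik(P,R,q0,wreg=1e-3,m=.04):
    q0=np.clip(q0,LO+m+.001,HI-m-.001)
    def f(q):
        p,r=F(q); return np.r_[(p-P)/100,(Ro.from_matrix(r.T@R).as_rotvec())*3,wreg*(q-q0)]
    z=least_squares(f,q0,bounds=(LO+m,HI-m)); p,r=F(z.x)
    return z.x,np.linalg.norm(p-P),np.linalg.norm(Ro.from_matrix(r.T@R).as_rotvec())
E
cat > t.py <<'E'
from kin import *; from h import Rt
rng=np.random.default_rng(0)
cup=np.array([566,292,42.])
for be in(25,35,45):
  for psi in(5,20,35):
    for s in(1,-1):
      R=Rt(be,psi,s); P=cup+20*R[:,0]; sol=[]
      for k in range(25):
        q,e,a=ik(P,R,rng.uniform(LO,HI))
        if e<2 and a<.01: sol.append(q)
      if sol:
        sol=np.array(sol); m=np.min(np.minimum(sol-LO,HI-sol),1); o=np.argsort(-m)
        print(be,psi,s,len(sol)); 
        for i in o[:2]: print('   ',sol[i].round(2),m[i].round(2))
      else: print(be,psi,s,'none')
E
python3 t.py
```

```text
[ 3.28724e+02  5.28146e+02  1.57680e+01  3.89287e+02  1.64110e+01
  3.24091e+02 -8.61800e+00 -4.00000e-02 -2.80000e-02 -1.55800e+00
 -2.80000e-02]
[[ 1.62  0.66 -0.02]
 [ 1.34 -0.36  0.37]
 [-0.03 -0.02 -0.02]] 22.569390963739668
25 5 1 15
    [-1.19  1.19  0.49  2.29  2.63  1.07 -2.21] 0.18
    [-1.17  1.18  0.47  2.29  2.63  1.08 -2.18] 0.18
25 5 -1 16
    [-1.38  1.31  0.73  2.27  2.72  0.91  0.66] 0.2
    [-1.54  1.51  0.99  2.27  2.95  0.81  0.23] 0.2
25 20 1 14
    [-0.78  1.12  0.2   2.37  2.96  1.42 -1.88] 0.1
    [-0.67  1.11  0.08  2.37  2.96  1.45 -1.75] 0.1
25 20 -1 8
    [-1.49  1.7   1.14  2.36  3.14  1.26  0.05] 0.11
    [-1.41  1.55  1.01  2.36  3.09  1.26  0.27] 0.11
25 35 1 14
    [ 0.45  1.67 -1.12  2.36  3.16  1.24 -0.16] 0.11
    [ 0.38  1.54 -1.    2.36  3.2   1.25 -0.36] 0.11
25 35 -1 8
    [ 0.27  1.43 -0.87  2.36  3.23  1.31  2.58] 0.11
    [ 0.02  1.22 -0.53  2.36  3.29  1.36  2.15] 0.11
35 5 1 19
    [-0.7   0.98 -0.06  2.27  2.55  1.08 -1.63] 0.2
    [-0.61  0.98 -0.18  2.27  2.53  1.13 -1.54] 0.2
35 5 -1 16
    [-0.9   0.99  0.17  2.26  2.58  0.95  1.33] 
[... 522 characters left out ...]
0.13
45 5 1 21
    [-0.62  0.89 -0.12  2.22  2.5   0.8  -1.48] 0.25
    [-0.61  0.89 -0.13  2.22  2.5   0.8  -1.47] 0.25
45 5 -1 14
    [-1.42  1.26  1.05  2.2   3.64  0.65 -0.02] 0.27
    [-0.34  0.95 -0.51  2.2   2.32  1.01  2.  ] 0.27
45 20 1 12
    [-0.3   0.92 -0.37  2.27  2.76  0.87 -1.24] 0.2
    [-0.44  0.89 -0.18  2.27  2.86  0.83 -1.43] 0.2
45 20 -1 6
    [-1.05  1.    0.62  2.27  3.37  0.79  0.82] 0.2
    [-1.03  0.99  0.6   2.27  3.35  0.79  0.85] 0.2
45 35 1 18
    [ 0.17  1.11 -0.85  2.26  2.75  0.85 -0.58] 0.21
    [-0.6   0.89  0.22  2.26  3.51  0.84 -1.84] 0.21
45 35 -1 12
    [-0.76  0.93  0.41  2.27  3.55  0.89  1.13] 0.2
    [-0.63  0.9   0.23  2.27  3.46  0.84  1.31] 0.2
```

```bash
cat > t.py <<'E'
from kin import *; from h import Rt,st,ctrl
s,R=st(); ci=ctrl.camera_info('wrist'); c=-np.array(ci['R']).T@ci['t']; print('cam in tool',(R.T@(c-s['eef_pos'])).round(1))
rng=np.random.default_rng(0)
cup=np.array([566,292,42.])
for be in(25,35,45):
  for psi in(-10,-25):
    for s in(1,-1):
      R=Rt(be,psi,s); P=cup+20*R[:,0]; sol=[]
      for k in range(25):
        q,e,a=ik(P,R,rng.uniform(LO,HI))
        if e<2 and a<.01:
            q2,e2,a2=ik(P-130*R[:,0],R,q); q3,e3,a3=ik(P-[100,0,-30],R,q)
            if max(e2,e3)<2: sol.append(np.r_[q,q2,q3])
      if sol:
        sol=np.array(sol); m=np.min(np.minimum(sol-np.r_[LO,LO,LO],np.r_[HI,HI,HI]-sol),1); o=np.argsort(-m)
        print(be,psi,s,len(sol)); 
        for i in o[:2]: print('   ',sol[i].reshape(3,7).round(2).tolist(),m[i].round(2))
      else: print(be,psi,s,'none')
E
python3 t.py
```

```text
cam in tool [-175.3   73.6    0.3]
25 -10 1 15
    [[-1.24, 1.15, 0.42, 2.15, 2.18, 0.85, -1.95], [-1.47, 1.01, 0.38, 2.3, 1.93, 0.87, -1.87], [-1.4, 1.08, 0.37, 2.31, 2.03, 0.9, -1.98]] 0.16
    [[-1.21, 1.14, 0.38, 2.15, 2.17, 0.88, -1.92], [-1.43, 1.0, 0.33, 2.3, 1.92, 0.9, -1.86], [-1.38, 1.07, 0.33, 2.31, 2.02, 0.93, -1.96]] 0.16
25 -10 -1 16
    [[-1.34, 1.2, 0.55, 2.13, 2.16, 0.72, 1.13], [-1.59, 1.07, 0.54, 2.28, 1.9, 0.71, 1.24], [-1.52, 1.13, 0.51, 2.29, 2.02, 0.75, 1.12]] 0.18
    [[-1.15, 1.11, 0.3, 2.13, 2.1, 0.93, 1.32], [-1.36, 0.98, 0.23, 2.28, 1.86, 0.97, 1.37], [-1.31, 1.04, 0.24, 2.29, 1.95, 0.99, 1.27]] 0.18
25 -25 1 17
    [[-1.23, 1.13, 0.35, 1.96, 1.65, 0.81, -1.56], [-1.39, 0.99, 0.25, 2.03, 1.4, 0.94, -1.42], [-1.37, 1.04, 0.3, 2.13, 1.54, 0.88, -1.61]] 0.34
    [[-1.15, 1.1, 0.23, 1.97, 1.68, 0.92, -1.55], [-1.31, 0.97, 0.14, 2.03, 1.44, 1.03, -1.44], [-1.28, 1.02, 0.18, 2.13, 1.57, 0.98, -1.61]] 0.34
25 -25 -1 9
    [[-1.37, 1.2, 0.55, 1.94, 1.5, 0.63, 1.64], [-1.52, 1.04, 0.44, 2.0, 1.26, 0.8, 1.81], [-1.52, 1.11, 0.51, 2.1, 1.41, 0.69, 1.61]] 0.37
    [[-
[... 1863 characters left out ...]
, 0.68, -0.18, 2.23, 1.75, 0.82, 1.92], [-0.85, 0.81, -0.17, 2.27, 1.93, 0.88, 1.69]] 0.2
45 -25 1 16
    [[-1.0, 0.93, 0.2, 1.97, 1.59, 0.58, -1.27], [-1.09, 0.72, 0.09, 2.04, 1.31, 0.74, -1.06], [-1.13, 0.83, 0.16, 2.15, 1.55, 0.65, -1.38]] 0.32
    [[-0.69, 0.92, -0.24, 1.97, 1.69, 0.91, -1.22], [-0.79, 0.74, -0.34, 2.04, 1.45, 1.01, -1.12], [-0.8, 0.84, -0.29, 2.15, 1.62, 0.98, -1.36]] 0.32
45 -25 -1 4
    [[-0.79, 0.92, -0.1, 1.95, 1.6, 0.81, 1.95], [-0.89, 0.73, -0.2, 2.02, 1.36, 0.94, 2.08], [-0.91, 0.83, -0.15, 2.13, 1.55, 0.88, 1.82]] 0.34
    [[-0.4, 1.04, -0.68, 1.96, 1.76, 1.27, 2.02], [-0.49, 0.87, -0.8, 2.02, 1.54, 1.36, 2.03], [-0.49, 0.97, -0.74, 2.13, 1.66, 1.35, 1.85]] 0.34
```

```bash
cat > sim.py <<'E'
from kin import *
def jac(q):
    p,R=F(q); J=np.zeros((6,7))
    for i in range(7):
        d=q.copy(); d[i]+=1e-5; p2,R2=F(d); J[:3,i]=(p2-p)/1e-5; J[3:,i]=Ro.from_matrix(R2@R.T).as_rotvec()/1e-5
    return J
def sim(q,poses,n=5,w=300.,lam=1e-3,bias=0,qn=None):
    q=np.array(q,float); out=[]
    qn=(LO+HI)/2 if qn is None else qn
    for P,R in poses:
        for k in range(n):
            p,r=F(q); e=np.r_[(P-p),w*Ro.from_matrix(R@r.T).as_rotvec()]
            J=jac(q); J[3:]*=w
            if k<n-1: e=e/(n-k)
            Ji=J.T@np.linalg.inv(J@J.T+lam*np.eye(6)*w*w)
            dq=Ji@e
            if bias: dq+=(np.eye(7)-Ji@J)@(bias*(qn-q))
            q=np.clip(q+dq,LO,HI)
        out.append(q.copy())
    return out
E
python3 - <<'E'
from sim import *; from h import Rt
from scipy.spatial.transform import Slerp
A=[1.167,.628,.038,1.517,-.027,.996,-.02]
p0,R0=F(A)
def seg(p0,R0,p1,R1,n):
    sl=Slerp([0,1],Ro.from_matrix([R0,R1])); return [(p0+(p1-p0)*t,sl(t).as_matrix()) for t in np.arange(1,n+1)/n]
p1=np.array([402,-249,320.]);p2=np.array([424,130,265.])
s1=seg(p0,R0,p1,Rt(80,20,-1),10); s2=seg(p1,Rt(80,20,-1),p2,Rt(50,20,-1),9)
for name,kw in dict(pinv={},center=dict(bias=.02),centerbig=dict(bias=.2),start=dict(bias=.05,qn=np.array(A))).items():
    o=sim(A,s1+s2,**kw); print(name,o[9].round(2),o[14].round(2),o[18].round(2))
print('obs [0.71 .18 -.12 1.9 -.15 .96 -.56]  [ .99 -.09 -1.1 2.47 -1.1 .23 -.32]')
E
```

```text
pinv [ 0.74  0.16 -0.14  1.94 -0.14  0.94 -0.54] [ 0.59 -0.01 -0.31  2.35 -0.6   0.5  -0.46] [ 0.49  0.05 -0.68  2.47 -1.1   0.23  0.9 ]
center [ 0.67  0.16 -0.07  1.94 -0.16  0.94 -0.53] [ 0.39 -0.01 -0.11  2.35 -0.6   0.5  -0.46] [ 0.17  0.04 -0.34  2.47 -1.1   0.23  0.87]
centerbig [ 0.49  0.16  0.15  1.94 -0.2   0.95 -0.48] [ 0.13 -0.01  0.14  2.35 -0.59  0.49 -0.47] [-0.01  0.04 -0.17  2.47 -1.1   0.23  0.76]
start [ 0.76  0.16 -0.17  1.94 -0.14  0.94 -0.55] [ 0.67 -0.01 -0.39  2.35 -0.6   0.5  -0.45] [ 0.62  0.06 -0.82  2.47 -1.1   0.23  0.89]
obs [0.71 .18 -.12 1.9 -.15 .96 -.56]  [ .99 -.09 -1.1 2.47 -1.1 .23 -.32]
```

Run:
```python
from h import *
p,R=plan([405,-170,330],Rt(85,20,-1),0,step=55)
```

```text
n 6 dist 272.4 ang 30.2
[{"dx":-0.021,"dy":-0.015,"dz":0.055,"wx":0,"wy":-0.01,"wz":-0.84,"fingers":0},{"dx":-0.02,"dy":-0.017,"dz":0.054,"wx":0.01,"wy":-0,"wz":-0.84,"fingers":0},{"dx":-0.018,"dy":-0.019,"dz":0.055,"wx":-0,"wy":-0.01,"wz":-0.84,"fingers":0},{"dx":-0.016,"dy":-0.02,"dz":0.055,"wx":0,"wy":-0.01,"wz":-0.84,"fingers":0},{"dx":-0.014,"dy":-0.022,"dz":0.054,"wx":0,"wy":-0,"wz":-0.84,"fingers":0}]
[{"dx":-0.013,"dy":-0.023,"dz":0.055,"wx":0.01,"wy":-0.01,"wz":-0.84,"fingers":0}]
```

servo_tool:
  rows:
    - {"dx": -0.021, "dy": -0.015, "dz": 0.055, "wx": 0, "wy": -0.01, "wz": -0.84, "fingers": 0}
    - {"dx": -0.02, "dy": -0.017, "dz": 0.054, "wx": 0.01, "wy": 0, "wz": -0.84, "fingers": 0}
    - {"dx": -0.018, "dy": -0.019, "dz": 0.055, "wx": 0, "wy": -0.01, "wz": -0.84, "fingers": 0}

```text
clock: 4.3
eef_pos: [416.6, -26.0, 310.9]
tool_rot: [1.578, 1.202, 0.361]
force: [0.8, 1.3, 0.1]
width: 85.4
```

```bash
cat > rec.py <<'E'
from h import *; import json
s,R=st(); print(np.round(s['qpos'],2),np.round(s['eef_pos'],1),round(s['clock'],2),np.round(s['force'],1)); print(R.round(2).tolist())
D=json.load(open('data.json')); D.append((list(s['qpos']),list(s['eef_pos']),R.tolist())); json.dump(D,open('data.json','w'))
E
python3 rec.py
```

```text
[ 1.33 -0.   -1.15  2.21 -0.33  0.64 -0.8 ] [416.6 -26.  310.9] 4.3 [0.8 1.3 0.1]
[[0.34, 0.87, 0.35], [0.13, 0.32, -0.94], [-0.93, 0.36, -0.0]]
```

servo_tool:
  rows:
    - {"dx": -0.016, "dy": -0.02, "dz": 0.055, "wx": 0, "wy": -0.01, "wz": -0.84, "fingers": 0}
    - {"dx": -0.014, "dy": -0.022, "dz": 0.054, "wx": 0, "wy": 0, "wz": -0.84, "fingers": 0}
    - {"dx": -0.013, "dy": -0.023, "dz": 0.055, "wx": 0.01, "wy": -0.01, "wz": -0.84, "fingers": 0}

```text
clock: 4.68
eef_pos: [407.2, -160.7, 327.2]
tool_rot: [1.605, 1.465, 0.387]
force: [0.4, 1.0, -0.8]
width: 85.3
```

```bash
python3 rec.py; python3 fit.py
```

```text
[ 1.24  0.23 -1.05  1.92  0.17  1.02 -1.09] [ 407.2 -160.7  327.2] 4.67 [ 0.4  1.  -0.8]
[[0.1, 0.93, 0.35], [0.04, 0.34, -0.94], [-0.99, 0.11, -0.0]]
[ 3.10258e+02  5.72131e+02 -5.98100e+00  3.72381e+02  2.30200e+00
  3.75882e+02 -6.90800e+00 -4.20000e-02 -3.10000e-02 -1.55900e+00
 -3.10000e-02]
[[ 1.31  0.51 -0.89]
 [ 0.09  0.92  0.16]
 [-1.42 -0.21 -0.25]
 [ 2.34  0.96  0.  ]
 [-0.81  0.53  1.12]] 37.442544296809025
```

```bash
cat > t2.py <<'E'
from sim import *; from h import Rt,st
import sys
s,_=st(); q0=np.array(s['qpos'])
rng=np.random.default_rng(1)
res=[]
for be,psi,s in [(38,-20,1),(38,-20,-1),(38,-10,-1),(38,-10,1),(38,-28,-1),(38,-28,1)]:
  R=Rt(be,psi,s); P=np.array([566,292,42.])+20*R[:,0]-120*R[:,0]
  seen=[]
  for k in range(8):
    q,e,a=ik(P,R,rng.uniform(LO,HI))
    if e>2 or a>.01 or min(np.min(q-LO),np.min(HI-q))<.1: continue
    n=int(np.ceil(np.max(np.abs(q-q0))/.08))
    path=[F(q0+(q-q0)*t) for t in np.arange(1,n+1)/n]
    o=np.array(sim(q0,path,n=2)); pe=[np.linalg.norm(F(a)[0]-b[0]) for a,b in zip(o,path)]
    z=min(p[0][2] for p in path); m=np.minimum(o-LO,HI-o).min(0)
    res.append((max(pe),m.min(),z,be,psi,s,n,q.round(2),o[-1].round(2),q))
res.sort(key=lambda r:(r[0]>5,-r[1]))
for r in res[:8]: print([round(float(v),2) for v in r[:7]],r[7],r[8])
E
python3 t2.py
```

```text
[0.16, 0.21, 91.16, 38.0, -20.0, 1.0, 34.0] [-1.47  0.88  0.54  2.18  1.57  0.49 -1.44] [-0.7   0.94 -0.72  2.18  1.63  1.46 -1.4 ]
[0.24, 0.21, 103.57, 38.0, -20.0, 1.0, 31.0] [-1.19  0.81  0.07  2.18  1.59  0.84 -1.43] [-0.67  0.96 -0.78  2.18  1.64  1.51 -1.4 ]
[0.42, 0.21, 103.57, 38.0, -20.0, 1.0, 27.0] [-0.91  0.84 -0.37  2.18  1.61  1.17 -1.42] [-0.65  0.98 -0.82  2.18  1.64  1.54 -1.4 ]
[0.48, 0.21, 103.57, 38.0, -20.0, 1.0, 26.0] [-0.83  0.87 -0.49  2.18  1.62  1.26 -1.41] [-0.64  0.98 -0.83  2.18  1.64  1.55 -1.4 ]
[0.63, 0.21, 103.57, 38.0, -20.0, 1.0, 24.0] [-0.66  0.97 -0.8   2.18  1.64  1.52 -1.4 ] [-0.63  0.99 -0.85  2.18  1.64  1.58 -1.39]
[0.51, 0.2, 103.57, 38.0, -28.0, 1.0, 25.0] [-0.73  0.95 -0.7   2.04  1.51  1.47 -1.36] [-0.66  1.   -0.82  2.04  1.53  1.58 -1.37]
[0.57, 0.2, 103.57, 38.0, -28.0, 1.0, 24.0] [-0.67  1.   -0.82  2.04  1.53  1.58 -1.37] [-0.66  1.   -0.83  2.04  1.53  1.59 -1.37]
[0.2, 0.15, 71.91, 38.0, -20.0, -1.0, 37.0] [-1.58  0.95  0.73  2.16  1.41  0.33  1.84] [-0.58  1.06 -0.98  2.16  1.63  1.71  1.77]
```

```bash
cat >> sim.py <<'E'
def rows(q0,path,fing,chk=None):
    from h import st
    s,R=st(); pc=np.array(s['eef_pos']); Rc=R; out=[]
    # offset model error at start
    pm,Rm=F(q0); 
    for P,Rg in path:
        Pg=P+(pc0-pm) if False else P
        d=np.round(Rc.T@(Pg-pc)/750,3); w=np.round(Ro.from_matrix(Rc.T@Rg).as_rotvec(degrees=True)/6,2)
        pc=pc+Rc@d*750; Rc=Rc@Ro.from_rotvec(w*6,degrees=True).as_matrix()
        assert max(abs(w))<=1 ,w
        out.append('{'+','.join(f'"{k}":{v:g}' for k,v in zip(('dx','dy','dz','wx','wy','wz'),list(d+0.)+list(w+0.)))+f',"fingers":{fing}'+'}')
    for i in range(0,len(out),5): print('['+','.join(out[i:i+5])+']')
E
cat > t3.py <<'E'
from sim import *; from h import Rt,st
s,_=st(); q0=np.array(s['qpos']); q=np.array([-1.19,.81,.07,2.18,1.59,.84,-1.43])
n=32
path=[F(q0+(q-q0)*t) for t in np.arange(1,n+1)/n]
for i,(p,R) in enumerate(path):
    if i%3==2: print(i,p.round(0),R[:,0].round(2),R[:,1].round(2),'cam',(p+R@[-175,74,0]).round(0))
rows(q0,path,0)
E
python3 t3.py
```

```text
2 [ 416. -147.  295.] [ 0.03 -0.02 -1.  ] [0.87 0.49 0.02] cam [ 475. -108.  471.]
5 [ 430. -130.  262.] [-0.01 -0.1  -1.  ] [ 0.77  0.63 -0.07] cam [489. -66. 431.]
8 [ 447. -108.  231.] [-0.03 -0.19 -0.98] [ 0.63  0.76 -0.17] cam [499. -18. 391.]
11 [466. -79. 203.] [-0.01 -0.29 -0.96] [ 0.47  0.84 -0.26] cam [502.  35. 351.]
14 [486. -43. 178.] [ 0.05 -0.38 -0.92] [ 0.27  0.89 -0.36] cam [498.  90. 313.]
17 [504.   2. 157.] [ 0.14 -0.46 -0.88] [ 0.07  0.89 -0.45] cam [485. 148. 277.]
20 [519.  56. 140.] [ 0.26 -0.5  -0.83] [-0.13  0.83 -0.54] cam [464. 205. 244.]
23 [527. 120. 126.] [ 0.4  -0.5  -0.77] [-0.31  0.72 -0.62] cam [434. 260. 215.]
26 [524. 192. 115.] [ 0.54 -0.45 -0.71] [-0.46  0.56 -0.69] cam [396. 311. 189.]
29 [508. 270. 107.] [ 0.67 -0.35 -0.66] [-0.55  0.36 -0.75] cam [350. 358. 167.]
[{"dx":0.014,"dy":0.003,"dz":-0.005,"wx":-0.49,"wy":-0.02,"wz":-0.27,"fingers":0},{"dx":0.015,"dy":0.005,"dz":-0.004,"wx":-0.53,"wy":-0.09,"wz":-0.26,"fingers":0},{"dx":0.015,"dy":0.007,"dz":-0.003,"wx":-0.54,"wy":-0.11,"wz":-0.27,"fingers":0},{"dx":0.015,"dy":0.008,"dz":-0.004,"wx":
[... 1584 characters left out ...]
.026,"dz":0.014,"wx":-0.7,"wy":-0.44,"wz":-0.2,"fingers":0},{"dx":-0.012,"dy":0.025,"dz":0.015,"wx":-0.71,"wy":-0.47,"wz":-0.19,"fingers":0}]
[{"dx":-0.012,"dy":0.025,"dz":0.016,"wx":-0.71,"wy":-0.47,"wz":-0.2,"fingers":0},{"dx":-0.014,"dy":0.024,"dz":0.019,"wx":-0.7,"wy":-0.49,"wz":-0.2,"fingers":0},{"dx":-0.015,"dy":0.024,"dz":0.02,"wx":-0.71,"wy":-0.5,"wz":-0.2,"fingers":0},{"dx":-0.016,"dy":0.023,"dz":0.022,"wx":-0.7,"wy":-0.51,"wz":-0.21,"fingers":0},{"dx":-0.018,"dy":0.023,"dz":0.023,"wx":-0.7,"wy":-0.52,"wz":-0.2,"fingers":0}]
[{"dx":-0.019,"dy":0.021,"dz":0.025,"wx":-0.7,"wy":-0.53,"wz":-0.22,"fingers":0},{"dx":-0.019,"dy":0.02,"dz":0.027,"wx":-0.7,"wy":-0.53,"wz":-0.21,"fingers":0}]
```

```bash
cat > t4.py <<'E'
from sim import *; from h import Rt,st
s,R0=st(); q0=np.array(s['qpos']); p0=np.array(s['eef_pos'])
from scipy.spatial.transform import Slerp
def test(mid,bm,pm,n1,n2,verbose=False,Z=None):
    # waypoints: tool tilts: side slant then to goal
    W=[(p0,R0)]+mid
    path=[]
    for (a,Ra),(b,Rb) in zip(W[:-1],W[1:]):
        ang=np.degrees(Ro.from_matrix(Ra.T@Rb).magnitude()); n=int(np.ceil(max(ang/5.4,np.linalg.norm(b-a)/45)))
        sl=Slerp([0,1],Ro.from_matrix([Ra,Rb]))
        path+=[(a+(b-a)*t,sl(t).as_matrix()) for t in np.arange(1,n+1)/n]
    o=np.array(sim(q0,path,n=2)); pe=[np.linalg.norm(F(a)[0]-b[0]) for a,b in zip(o,path)]
    m=np.minimum(o-LO,HI-o).min(0)
    return path,o,max(pe),m
if __name__=='__main__':
    G=Rt(38,-20,1); PG=np.array([492,319,104.])
    A=np.array
    for name,mid in {
     'a':[(A([420,0,320.]),Rt(70,-75,1)),(A([400,210,280.]),Rt(50,-35,1)),(PG,G)],
     'b':[(A([430,-60,330.]),Rt(60,-80,1)),(A([400,210,280.]),Rt(45,-45,1)),(PG,G)],
     'c':[(A([430,-60,330.]),Rt(65,-90,1)),(A([400,150,300.]),Rt(50,-60,1)),(A([430,280,250.]),Rt(40,-25,1)),(PG,G)]}.items():
        path,o,e,m=test(mid,0,0,0,0); print(name,len(path),round(e,1),m.round(2),o[-1].round(2))
        for i in range(0,len(o),4): print('  ',o[i].round(2),path[i][0].round(0))
E
python3 t4.py
```

```text
a 32 5.4 [1.86 0.6  0.   0.26 1.31 0.41 1.55] [-0.63  0.99 -0.85  2.18  1.64  1.57 -1.39]
   [ 1.2   0.23 -1.06  1.92  0.21  1.03 -1.07] [ 408. -151.  327.]
   [ 1.07  0.25 -1.13  1.93  0.34  1.08 -0.98] [ 411. -113.  325.]
   [ 0.92  0.27 -1.18  1.94  0.46  1.14 -0.9 ] [414. -76. 323.]
   [ 0.76  0.3  -1.24  1.96  0.58  1.21 -0.81] [417. -38. 322.]
   [ 0.59  0.33 -1.25  1.98  0.68  1.27 -0.69] [420.   0. 320.]
   [ 0.2   0.36 -1.24  2.09  0.86  1.28 -0.88] [411.  93. 302.]
   [-0.21  0.47 -1.18  2.15  1.03  1.4  -1.05] [402. 187. 284.]
   [-0.51  0.75 -1.    2.21  1.36  1.49 -1.29] [446. 264. 192.]
b 30 0.7 [1.87 0.61 0.05 0.29 1.32 0.35 1.55] [-0.61  1.01 -0.9   2.18  1.64  1.62 -1.39]
   [ 1.19  0.24 -1.05  1.92  0.22  1.04 -1.08] [ 409. -154.  327.]
   [ 1.    0.26 -1.09  1.91  0.41  1.13 -1.04] [ 414. -129.  328.]
   [ 0.82  0.3  -1.13  1.92  0.58  1.23 -0.98] [ 420. -104.  329.]
   [ 0.64  0.33 -1.17  1.95  0.72  1.32 -0.9 ] [426. -79. 329.]
   [ 0.42  0.37 -1.2   2.03  0.85  1.39 -0.89] [426. -26. 324.]
   [-0.08  0.48 -1.17  2.1   0.95  1.51 -1.15] [411. 109. 299.]
   [-0.47  0.67 -1.09  2.11  1.13  1.61 -1.29] [415. 228. 251.]
   [-0.59  0.95 -0.94  2.18  1.54  1.61 -1.39] [477. 301. 133.]
c 33 0.6 [1.87 0.61 0.07 0.27 1.32 0.34 1.55] [-0.6   1.02 -0.92  2.18  1.65  1.64 -1.39]
   [ 1.19  0.24 -1.05  1.91  0.22  1.04 -1.09] [ 409. -154.  327.]
   [ 1.    0.28 -1.09  1.89  0.39  1.14 -1.05] [ 415. -127.  328.]
   [ 0.82  0.32 -1.12  1.89  0.54  1.25 -0.99] [ 421. -100.  329.]
   [ 0.64  0.36 -1.15  1.9   0.67  1.36 -0.91] [427. -73. 330.]
   [ 0.36  0.39 -1.18  1.97  0.78  1.43 -0.98] [421.   0. 321.]
   [-0.11  0.5  -1.14  2.02  0.89  1.56 -1.18] [404. 120. 304.]
   [-0.38  0.6  -1.13  2.08  1.06  1.61 -1.24] [413. 206. 279.]
   [-0.53  0.7  -1.11  2.18  1.3   1.62 -1.23] [430. 280. 250.]
   [-0.6   1.02 -0.92  2.18  1.65  1.64 -1.39] [492. 319. 104.]
```

```bash
cat > t5.py <<'E'
from t4 import *; A=np.array; import sys
G=Rt(38,-20,1); PG=A([492,319,104.])
WC=[(A([430,-60,330.]),Rt(65,-90,1)),(A([400,150,300.]),Rt(50,-60,1)),(A([430,280,250.]),Rt(40,-25,1)),(PG,G)]
path,o,e,m=test(WC[int(sys.argv[1]):],0,0,0,0); print(len(path),round(e,1),m.round(2),o[-1].round(2)); rows(q0,path,0)
E
python3 t5.py 0
```

```text
33 0.6 [1.87 0.61 0.07 0.27 1.32 0.34 1.55] [-0.6   1.02 -0.92  2.18  1.65  1.64 -1.39]
[{"dx":0,"dy":0.005,"dz":-0.008,"wx":-0.77,"wy":-0.13,"wz":-0.3,"fingers":0},{"dx":0,"dy":0.006,"dz":-0.007,"wx":-0.78,"wy":-0.13,"wz":-0.3,"fingers":0},{"dx":0,"dy":0.006,"dz":-0.007,"wx":-0.77,"wy":-0.13,"wz":-0.31,"fingers":0},{"dx":0,"dy":0.006,"dz":-0.006,"wx":-0.77,"wy":-0.13,"wz":-0.3,"fingers":0},{"dx":-0.001,"dy":0.008,"dz":-0.006,"wx":-0.77,"wy":-0.13,"wz":-0.3,"fingers":0}]
[{"dx":-0.001,"dy":0.007,"dz":-0.005,"wx":-0.78,"wy":-0.13,"wz":-0.31,"fingers":0},{"dx":-0.002,"dy":0.008,"dz":-0.004,"wx":-0.77,"wy":-0.14,"wz":-0.3,"fingers":0},{"dx":-0.002,"dy":0.008,"dz":-0.004,"wx":-0.77,"wy":-0.13,"wz":-0.3,"fingers":0},{"dx":-0.002,"dy":0.009,"dz":-0.003,"wx":-0.77,"wy":-0.13,"wz":-0.3,"fingers":0},{"dx":-0.002,"dy":0.008,"dz":-0.003,"wx":-0.78,"wy":-0.13,"wz":-0.31,"fingers":0}]
[{"dx":-0.003,"dy":0.009,"dz":-0.001,"wx":-0.77,"wy":-0.13,"wz":-0.3,"fingers":0},{"dx":-0.003,"dy":0.008,"dz":-0.001,"wx":-0.77,"wy":-0.13,"wz":-0.3,"fingers":0},{"dx":-0.003,"dy":0.009,"dz":0,"wx":-0.78,"wy":-0.13
[... 930 characters left out ...]
"dz":0.02,"wx":-0.59,"wy":-0.59,"wz":-0.23,"fingers":0}]
[{"dx":-0.002,"dy":0.017,"dz":0.021,"wx":-0.59,"wy":-0.59,"wz":-0.23,"fingers":0},{"dx":-0.001,"dy":0.015,"dz":0.023,"wx":-0.59,"wy":-0.59,"wz":-0.23,"fingers":0},{"dx":-0.001,"dy":0.014,"dz":0.023,"wx":-0.59,"wy":-0.59,"wz":-0.23,"fingers":0},{"dx":0.001,"dy":0.012,"dz":0.024,"wx":-0.59,"wy":-0.59,"wz":-0.23,"fingers":0},{"dx":0.042,"dy":0.029,"dz":0.021,"wx":-0.13,"wy":-0.16,"wz":-0.09,"fingers":0}]
[{"dx":0.041,"dy":0.028,"dz":0.02,"wx":-0.13,"wy":-0.16,"wz":-0.08,"fingers":0},{"dx":0.042,"dy":0.029,"dz":0.02,"wx":-0.13,"wy":-0.16,"wz":-0.08,"fingers":0},{"dx":0.041,"dy":0.029,"dz":0.02,"wx":-0.14,"wy":-0.16,"wz":-0.09,"fingers":0}]
```

servo_tool:
  rows:
    - {"dx": 0, "dy": 0.005, "dz": -0.008, "wx": -0.77, "wy": -0.13, "wz": -0.3, "fingers": 0}
    - {"dx": 0, "dy": 0.006, "dz": -0.007, "wx": -0.78, "wy": -0.13, "wz": -0.3, "fingers": 0}
    - {"dx": 0, "dy": 0.006, "dz": -0.007, "wx": -0.77, "wy": -0.13, "wz": -0.31, "fingers": 0}
    - {"dx": 0, "dy": 0.006, "dz": -0.006, "wx": -0.77, "wy": -0.13, "wz": -0.3, "fingers": 0}
    - {"dx": -0.001, "dy": 0.008, "dz": -0.006, "wx": -0.77, "wy": -0.13, "wz": -0.3, "fingers": 0}

```text
clock: 5.3
eef_pos: [415.1, -124.7, 327.9]
tool_rot: [-0.733, 1.471, -1.547]
force: [-0.3, 1.0, -0.4]
width: 85.6
```

servo_tool:
  rows:
    - {"dx": -0.001, "dy": 0.007, "dz": -0.005, "wx": -0.78, "wy": -0.13, "wz": -0.31, "fingers": 0}
    - {"dx": -0.002, "dy": 0.008, "dz": -0.004, "wx": -0.77, "wy": -0.14, "wz": -0.3, "fingers": 0}
    - {"dx": -0.002, "dy": 0.008, "dz": -0.004, "wx": -0.77, "wy": -0.13, "wz": -0.3, "fingers": 0}
    - {"dx": -0.002, "dy": 0.009, "dz": -0.003, "wx": -0.77, "wy": -0.13, "wz": -0.3, "fingers": 0}
    - {"dx": -0.002, "dy": 0.008, "dz": -0.003, "wx": -0.78, "wy": -0.13, "wz": -0.31, "fingers": 0}

```text
clock: 5.92
eef_pos: [422.3, -91.3, 329.1]
tool_rot: [-1.28, 1.301, -1.69]
force: [0.1, 0.2, -0.7]
width: 85.3
```

servo_tool:
  rows:
    - {"dx": -0.003, "dy": 0.009, "dz": -0.001, "wx": -0.77, "wy": -0.13, "wz": -0.3, "fingers": 0}
    - {"dx": -0.003, "dy": 0.008, "dz": -0.001, "wx": -0.77, "wy": -0.13, "wz": -0.3, "fingers": 0}
    - {"dx": -0.003, "dy": 0.009, "dz": 0, "wx": -0.78, "wy": -0.13, "wz": -0.3, "fingers": 0}
    - {"dx": -0.003, "dy": 0.009, "dz": 0, "wx": -0.77, "wy": -0.13, "wz": -0.31, "fingers": 0}
    - {"dx": -0.004, "dy": 0.008, "dz": 0.002, "wx": -0.77, "wy": -0.13, "wz": -0.3, "fingers": 0}

```text
clock: 6.55
eef_pos: [430.4, -57.6, 329.8]
tool_rot: [-1.567, 1.135, -1.563]
force: [-0.4, 1.2, -0.6]
width: 85.5
```

```bash
python3 rec.py; python3 fit.py; python3 t5.py 1
```

```text
[ 0.55  0.39 -1.16  1.91  0.71  1.43 -0.86] [430.4 -57.6 329.8] 6.55 [-0.4  1.2 -0.6]
[[0.0, -0.0, 1.0], [-0.42, 0.91, 0.0], [-0.91, -0.42, 0.0]]
[ 3.05767e+02  5.75242e+02 -4.47400e+00  3.71705e+02  2.81200e+00
  3.73871e+02 -7.18100e+00 -3.90000e-02 -2.90000e-02 -1.56500e+00
 -2.90000e-02]
[[ 3.84 -1.22 -1.79]
 [ 0.24  0.93  0.18]
 [-1.93  1.13  0.44]
 [ 2.64  1.77  0.58]
 [ 0.55  0.67  1.35]
 [-5.19  1.15 -0.59]] 115.02107186281292
18 0.6 [2.46 0.75 0.08 0.27 1.85 0.34 1.56] [-0.6   1.02 -0.92  2.18  1.64  1.64 -1.38]
[{"dx":-0.012,"dy":0.038,"dz":-0.006,"wx":-0.6,"wy":-0.38,"wz":-0.35,"fingers":0},{"dx":-0.013,"dy":0.038,"dz":-0.002,"wx":-0.6,"wy":-0.38,"wz":-0.35,"fingers":0},{"dx":-0.014,"dy":0.038,"dz":0,"wx":-0.6,"wy":-0.38,"wz":-0.35,"fingers":0},{"dx":-0.016,"dy":0.037,"dz":0.003,"wx":-0.61,"wy":-0.38,"wz":-0.35,"fingers":0},{"dx":-0.017,"dy":0.036,"dz":0.006,"wx":-0.6,"wy":-0.38,"wz":-0.35,"fingers":0}]
[{"dx":-0.018,"dy":0.035,"dz":0.009,"wx":-0.6,"wy":-0.38,"wz":-0.35,"fingers":0},{"dx":-0.019,"dy":0.034,"dz":0.012,"wx":-0.6,"wy":-0.38,"wz":-0.34,"fingers":0},{"dx":-0.00
[... 170 characters left out ...]
018,"dz":0.02,"wx":-0.59,"wy":-0.59,"wz":-0.23,"fingers":0}]
[{"dx":-0.002,"dy":0.016,"dz":0.022,"wx":-0.59,"wy":-0.59,"wz":-0.23,"fingers":0},{"dx":-0.002,"dy":0.016,"dz":0.022,"wx":-0.59,"wy":-0.59,"wz":-0.23,"fingers":0},{"dx":0,"dy":0.013,"dz":0.024,"wx":-0.59,"wy":-0.59,"wz":-0.23,"fingers":0},{"dx":0.001,"dy":0.012,"dz":0.024,"wx":-0.59,"wy":-0.59,"wz":-0.23,"fingers":0},{"dx":0.041,"dy":0.029,"dz":0.021,"wx":-0.13,"wy":-0.16,"wz":-0.08,"fingers":0}]
[{"dx":0.042,"dy":0.029,"dz":0.02,"wx":-0.13,"wy":-0.17,"wz":-0.09,"fingers":0},{"dx":0.041,"dy":0.029,"dz":0.02,"wx":-0.13,"wy":-0.16,"wz":-0.08,"fingers":0},{"dx":0.042,"dy":0.029,"dz":0.019,"wx":-0.13,"wy":-0.16,"wz":-0.08,"fingers":0}]
```

Joints follow the model well. I'll continue to the hover waypoint.

servo_tool:
  rows:
    - {"dx": -0.012, "dy": 0.038, "dz": -0.006, "wx": -0.6, "wy": -0.38, "wz": -0.35, "fingers": 0}
    - {"dx": -0.013, "dy": 0.038, "dz": -0.002, "wx": -0.6, "wy": -0.38, "wz": -0.35, "fingers": 0}
    - {"dx": -0.014, "dy": 0.038, "dz": 0, "wx": -0.6, "wy": -0.38, "wz": -0.35, "fingers": 0}
    - {"dx": -0.016, "dy": 0.037, "dz": 0.003, "wx": -0.61, "wy": -0.38, "wz": -0.35, "fingers": 0}
    - {"dx": -0.017, "dy": 0.036, "dz": 0.006, "wx": -0.6, "wy": -0.38, "wz": -0.35, "fingers": 0}

```text
clock: 7.18
eef_pos: [409.0, 91.4, 308.5]
tool_rot: [-1.544, 0.946, -1.174]
force: [0.2, 1.0, -1.0]
width: 85.4
```

servo_tool:
  rows:
    - {"dx": -0.018, "dy": 0.035, "dz": 0.009, "wx": -0.6, "wy": -0.38, "wz": -0.35, "fingers": 0}
    - {"dx": -0.019, "dy": 0.034, "dz": 0.012, "wx": -0.6, "wy": -0.38, "wz": -0.34, "fingers": 0}
    - {"dx": -0.005, "dy": 0.02, "dz": 0.017, "wx": -0.59, "wy": -0.59, "wz": -0.24, "fingers": 0}
    - {"dx": -0.004, "dy": 0.019, "dz": 0.019, "wx": -0.59, "wy": -0.59, "wz": -0.23, "fingers": 0}
    - {"dx": -0.003, "dy": 0.018, "dz": 0.02, "wx": -0.59, "wy": -0.59, "wz": -0.23, "fingers": 0}

```text
clock: 7.8
eef_pos: [413.3, 206.4, 278.5]
tool_rot: [-1.55, 0.798, -0.77]
force: [-0.4, 0.1, 0.4]
width: 85.6
```

servo_tool:
  rows:
    - {"dx": -0.002, "dy": 0.016, "dz": 0.022, "wx": -0.59, "wy": -0.59, "wz": -0.23, "fingers": 0}
    - {"dx": -0.002, "dy": 0.016, "dz": 0.022, "wx": -0.59, "wy": -0.59, "wz": -0.23, "fingers": 0}
    - {"dx": 0, "dy": 0.013, "dz": 0.024, "wx": -0.59, "wy": -0.59, "wz": -0.23, "fingers": 0}
    - {"dx": 0.001, "dy": 0.012, "dz": 0.024, "wx": -0.59, "wy": -0.59, "wz": -0.23, "fingers": 0}

```text
clock: 8.3
eef_pos: [431.2, 280.6, 250.1]
tool_rot: [-1.569, 0.698, -0.435]
force: [0.4, -0.2, -1.0]
width: 85.3
```

```bash
python3 rec.py; python3 fit.py; python3 t5.py 3
python3 - <<'E'
from h import *
im=ctrl.get_image('wrist'); ci=ctrl.camera_info('wrist'); cv2.imwrite('pics/w1.png',im[:,:,::-1])
for q in ctrl.silhouettes('cup','wrist'): print(q['conf'],np.array(q['extent']).round(1))
for q in ctrl.mark_of('cup','wrist'): print(q['conf'],np.array(q['point']).round(1), onz(ci,q['point'],0).round(1))
print(proj(ci,[566,292,0]),proj(ci,[566,292,75]))
E
```

```text
[-0.53  0.72 -1.11  2.16  1.27  1.65 -1.21] [431.2 280.6 250.1] 8.3 [ 0.4 -0.2 -1. ]
[[0.69, -0.58, 0.42], [-0.32, 0.27, 0.91], [-0.64, -0.77, 0.0]]
[ 2.94299e+02  5.80007e+02 -6.17000e-01  3.64646e+02 -3.47100e+00
  3.74712e+02 -5.05300e+00 -3.30000e-02 -2.30000e-02 -1.57100e+00
 -2.30000e-02]
[[ 8.26 -0.98 -3.41]
 [ 0.29  1.14  0.21]
 [-1.74  1.14  0.4 ]
 [ 2.48  3.22  1.54]
 [ 0.03  1.9   1.78]
 [-5.64  2.26  0.18]
 [-0.19 -1.25 -0.51]] 207.2533321338782
4 0.7 [2.47 1.1  0.18 0.27 2.47 0.33 1.56] [-0.59  1.02 -0.93  2.19  1.63  1.65 -1.38]
[{"dx":0.041,"dy":0.029,"dz":0.02,"wx":-0.13,"wy":-0.16,"wz":-0.08,"fingers":0},{"dx":0.042,"dy":0.029,"dz":0.02,"wx":-0.14,"wy":-0.16,"wz":-0.08,"fingers":0},{"dx":0.041,"dy":0.029,"dz":0.019,"wx":-0.13,"wy":-0.16,"wz":-0.09,"fingers":0},{"dx":0.041,"dy":0.03,"dz":0.02,"wx":-0.13,"wy":-0.16,"wz":-0.08,"fingers":0}]
0.76 [419.2 125.9  51.2  73.5]
0.73 [389.5  78.4  57.3  90.4]
0.63 [359.4 150.1  41.5  61.5]
0.6 [531.3   5.8  51.6   8.7]
0.97 [359.1 128.1] [698.8 214.3   0. ]
0.96 [385.   53.2] [570.5 291.7   0. ]
0.72 [416.8 100.4] [669.3 307.3   0. ]
0.56 [291.5  76.5] [559.  176.7   0. ]
[384.10237058  50.34316397] [388.94919013 104.58988139]
```

servo_tool:
  rows:
    - {"dx": 0.041, "dy": 0.029, "dz": 0.02, "wx": -0.13, "wy": -0.16, "wz": -0.08, "fingers": 0}
    - {"dx": 0.042, "dy": 0.029, "dz": 0.02, "wx": -0.14, "wy": -0.16, "wz": -0.08, "fingers": 0}
    - {"dx": 0.041, "dy": 0.029, "dz": 0.019, "wx": -0.13, "wy": -0.16, "wz": -0.09, "fingers": 0}
    - {"dx": 0.041, "dy": 0.03, "dz": 0.02, "wx": -0.13, "wy": -0.16, "wz": -0.08, "fingers": 0}
    - {"dx": 0, "dy": 0, "dz": 0, "wx": 0, "wy": 0, "wz": 0, "fingers": 0}

```text
clock: 9.07
eef_pos: [491.8, 316.4, 102.2]
tool_rot: [-1.576, 0.664, -0.359]
force: [-0.2, 0.2, 0.2]
width: 85.2
```

```bash
python3 rec.py;  python3 - <<'E'
from h import *
im=ctrl.get_image('wrist'); ci=ctrl.camera_info('wrist'); cv2.imwrite('pics/w2.png',im[:,:,::-1])
for q in ctrl.silhouettes('cup','wrist'): print(q['conf'],np.array(q['extent']).round(1))
for q in ctrl.mark_of('cup','wrist'): print(q['conf'],np.array(q['point']).round(1), onz(ci,q['point'],0).round(1))
for c in [(566,292),(570,292),(566,296)]:
  print(c,proj(ci,[*c,0]),proj(ci,[*c,75]))
G=Rt(38,-20,1)
plan(np.array([567.5,292,42])+20*G[:,0],G,0,step=22)
E
```

```text
[-0.59  1.03 -0.92  2.14  1.61  1.65 -1.34] [491.8 316.4 102.2] 9.07 [-0.2  0.2  0.2]
[[0.74, -0.58, 0.35], [-0.28, 0.21, 0.94], [-0.62, -0.79, -0.0]]
0.92 [373.6 216.4  61.5  82.5]
0.64 [301.5 233.4  54.3  71.4]
0.59 [554.2  81.5 171.5 159.6]
0.57 [326.4 178.3  80.1 107.8]
0.73 [328.1 140.8] [573.3 289.6   0. ]
0.7 [304.1 200.1] [699.7 211.7   0. ]
0.67 [370.2 183.4] [676.6 301.6   0. ]
0.16 [ 51.9 183. ] [552.5 -33.5   0. ]
(566, 292) [327.8390243  136.16365654] [327.8462661  221.18980747]
(570, 292) [329.44339997 138.44813338] [329.6114025  222.62918667]
(566, 296) [332.30612293 135.31161811] [332.7700121  220.65743789]
n 6 dist 122.7 ang 0.2
[{"dx":0.027,"dy":0,"dz":0,"wx":-0.01,"wy":-0,"wz":0,"fingers":0},{"dx":0.028,"dy":0,"dz":0.001,"wx":-0,"wy":-0.01,"wz":0,"fingers":0},{"dx":0.027,"dy":0.001,"dz":-0,"wx":-0.01,"wy":0,"wz":0,"fingers":0},{"dx":0.027,"dy":-0,"dz":0,"wx":-0,"wy":-0,"wz":0,"fingers":0},{"dx":0.027,"dy":-0,"dz":0,"wx":-0.01,"wy":-0,"wz":0,"fingers":0}]
[{"dx":0.028,"dy":0,"dz":0.001,"wx":-0.01,"wy":-0.01,"wz":0,"fingers":0}]
```

```bash
python3 - <<'E'
from h import *
ci=ctrl.camera_info('wrist'); t=np.linspace(0,2*np.pi,60)
def ext(x,y):
    P=[]
    for r,z in((26,0),(26,55),(33,75)): P+=[proj(ci,[x+r*np.cos(a),y+r*np.sin(a),z]) for a in t]
    P=np.array(P); return P.min(0).round(1),P.max(0).round(1)
for c in [(562,291),(566,291),(570,291),(574,291)]: print(c,ext(*c))
print('obs',326.4-40,178.3-53.9,326.4+40,178.3+53.9)
E
```

```text
(562, 291) (array([279.3, 114.6]), array([366.5, 229.7]))
(566, 291) (array([281.7, 117.3]), array([367.8, 230.9]))
(570, 291) (array([284.1, 120. ]), array([369., 232.]))
(574, 291) (array([286.4, 122.7]), array([370.3, 233.2]))
obs 286.4 124.4 366.4 232.20000000000002
```

```bash
python3 - <<'E'
from h import *
G=Rt(38,-20,1)
plan(np.array([569,290.7,42])+20*G[:,0],G,0,step=22)
E
```

```text
n 6 dist 124.1 ang 0.2
[{"dx":0.028,"dy":-0,"dz":0,"wx":-0.01,"wy":-0,"wz":0,"fingers":0},{"dx":0.027,"dy":-0,"dz":0,"wx":-0,"wy":-0.01,"wz":0,"fingers":0},{"dx":0.028,"dy":-0,"dz":0,"wx":-0.01,"wy":0,"wz":0,"fingers":0},{"dx":0.027,"dy":-0,"dz":0,"wx":-0,"wy":-0,"wz":0,"fingers":0},{"dx":0.028,"dy":-0,"dz":0.001,"wx":-0.01,"wy":-0,"wz":0,"fingers":0}]
[{"dx":0.028,"dy":-0,"dz":-0,"wx":-0.01,"wy":-0.01,"wz":0,"fingers":0}]
```

servo_tool:
  rows:
    - {"dx": 0.028, "dy": 0, "dz": 0, "wx": -0.01, "wy": 0, "wz": 0, "fingers": 0}
    - {"dx": 0.027, "dy": 0, "dz": 0, "wx": 0, "wy": 0, "wz": 0, "fingers": 0}
    - {"dx": 0.028, "dy": 0, "dz": 0, "wx": -0.01, "wy": 0, "wz": 0, "fingers": 0}
    - {"dx": 0.027, "dy": 0, "dz": 0, "wx": 0, "wy": 0, "wz": 0, "fingers": 0}

```text
clock: 9.72
eef_pos: [553.4, 296.4, 55.5]
tool_rot: [-1.569, 0.662, -0.35]
force: [-0.7, 0.5, -0.5]
width: 85.5
```

servo_tool:
  rows:
    - {"dx": 0.028, "dy": 0, "dz": 0, "wx": -0.01, "wy": 0, "wz": 0, "fingers": 0}
    - {"dx": 0.028, "dy": 0, "dz": 0, "wx": -0.01, "wy": 0, "wz": 0, "fingers": 0}
    - {"dx": 0, "dy": 0, "dz": 0, "wx": 0, "wy": 0, "wz": 0, "fingers": 0}

```text
clock: 10.1
eef_pos: [584.6, 283.5, 29.0]
tool_rot: [-1.574, 0.662, -0.354]
force: [-0.5, 0.6, 0.9]
width: 85.8
```

```bash
python3 rec.py;  python3 - <<'E'
from h import *
for n in('wrist','side'):
    im=ctrl.get_image(n)
    if n=='side': im=cv2.resize(im[200:400,180:440],None,fx=3,fy=3)
    cv2.imwrite(f'pics/{n}3.png',im[:,:,::-1])
E
```

```text
[-0.46  1.15 -0.8   2.08  1.86  1.57 -1.27] [584.6 283.5  29. ] 10.1 [-0.5  0.6  0.9]
[[0.74, -0.58, 0.34], [-0.27, 0.21, 0.94], [-0.61, -0.79, -0.0]]
```

```bash
python3 - <<'E'
from h import *
ci=ctrl.camera_info('wrist'); t=np.linspace(0,2*np.pi,60); s,R=st()
def ext(x,y):
    o=[]
    for r,z in((26,0),(33,75)):
        P=np.array([proj(ci,[x+r*np.cos(a),y+r*np.sin(a),z]) for a in t]); o.append(np.r_[P.min(0),P.max(0)].round(0))
    return o
for c in [(562,291),(566,291),(570,291),(574,291),(578,291)]: print(c,ext(*c), (R.T@(np.array([*c,42])-s['eef_pos'])).round(1))
print('obs bottom 272 143 376 ; rim 248 - 398 322')
E
```

```text
(562, 291) [array([268., 134., 372., 182.]), array([240., 315., 398., 322.])] [-25.3   3.4  -2. ]
(566, 291) [array([272., 139., 374., 185.]), array([245., 316., 399., 322.])] [-22.4   1.1  -0.6]
(570, 291) [array([276., 143., 376., 187.]), array([250., 316., 401., 322.])] [-19.4  -1.2   0.7]
(574, 291) [array([279., 147., 378., 190.]), array([255., 317., 402., 322.])] [-16.5  -3.5   2.1]
(578, 291) [array([283., 151., 379., 192.]), array([260., 317., 404., 323.])] [-13.5  -5.8   3.5]
obs bottom 272 143 376 ; rim 248 - 398 322
```

servo_tool:
  rows:
    - {"dx": 0, "dy": 0, "dz": 0, "wx": 0, "wy": 0, "wz": 0, "fingers": 1}
    - {"dx": 0, "dy": 0, "dz": 0, "wx": 0, "wy": 0, "wz": 0, "fingers": 1}
    - {"dx": 0, "dy": 0, "dz": 0, "wx": 0, "wy": 0, "wz": 0, "fingers": 1}
    - {"dx": 0, "dy": 0, "dz": 0, "wx": 0, "wy": 0, "wz": 0, "fingers": 1}
    - {"dx": 0, "dy": 0, "dz": 0, "wx": 0, "wy": 0, "wz": 0, "fingers": 1}

```text
clock: 10.82
eef_pos: [583.5, 285.0, 27.6]
tool_rot: [-1.575, 0.664, -0.351]
force: [-1.8, 0.9, 1.6]
width: 39.0
```

servo_tool:
  rows:
    - {"dx": 0, "dy": 0, "dz": 0, "wx": 0, "wy": 0, "wz": 0, "fingers": 1}
    - {"dx": 0, "dy": 0, "dz": 0, "wx": 0, "wy": 0, "wz": 0, "fingers": 1}

```text
clock: 11.08
eef_pos: [583.6, 284.8, 27.5]
tool_rot: [-1.575, 0.664, -0.351]
force: [-1.0, 1.3, 1.6]
width: 38.7
```

```bash
python3 rec.py;  python3 fit.py
python3 - <<'E'
from h import *
im=ctrl.get_image('wrist'); cv2.imwrite(f'pics/w4.png',im[:,:,::-1])
s,R=st()
plan(np.array(s['eef_pos'])+[-10,0,18],R,1,step=11)
E
```

```text
[-0.46  1.15 -0.8   2.08  1.86  1.57 -1.27] [583.6 284.8  27.5] 11.07 [-1.   1.3  1.6]
[[0.74, -0.58, 0.34], [-0.27, 0.21, 0.94], [-0.62, -0.79, -0.0]]
[ 3.06478e+02  5.72833e+02 -5.88100e+00  3.68214e+02 -2.46000e+00
  3.78349e+02 -8.32300e+00 -2.90000e-02 -1.80000e-02 -1.57800e+00
 -1.80000e-02]
[[ 9.83  2.53 -0.36]
 [ 0.41  1.38  0.23]
 [-1.39  0.84 -0.21]
 [ 3.8   4.88  1.09]
 [ 1.41  5.62  1.79]
 [-7.54  4.87 -0.27]
 [-4.44 -4.06  0.05]
 [ 0.55  0.75 -0.19]
 [ 2.46  1.77 -0.95]
 [ 2.52  1.81 -0.96]] 362.75044125208484
n 2 dist 20.6 ang 0.0
[{"dx":-0.012,"dy":-0.006,"dz":-0.002,"wx":0,"wy":0,"wz":0,"fingers":1},{"dx":-0.013,"dy":-0.005,"dz":-0.003,"wx":0,"wy":0,"wz":0,"fingers":1}]
```

Run:
```python
from h import *
a=ctrl.get_image('scene')[190:325,330:510]; b=ctrl.get_image('side')[240:360,210:350]
cv2.imwrite('pics/s5.png',cv2.resize(a,None,fx=4.4,fy=4.4,interpolation=cv2.INTER_CUBIC)[:,:,::-1])
cv2.imwrite('pics/d5.png',cv2.resize(b,None,fx=5,fy=5,interpolation=cv2.INTER_CUBIC)[:,:,::-1])
w=cv2.imread('pics/w4.png'); cv2.imwrite('pics/w4c.png',cv2.resize(w[130:400,200:450],None,fx=2.2,fy=2.2,interpolation=cv2.INTER_CUBIC))
```

```text
(no output)
```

The gripper closed to 38.7 mm instead of 52, so it pinched the near side of the cup. The pads ride on the flare and push the cup forward. I'll release, back off and grasp again lower.

servo_tool:
  rows:
    - {"dx": 0, "dy": 0, "dz": 0, "wx": 0, "wy": 0, "wz": 0, "fingers": 0.5}
    - {"dx": 0, "dy": 0, "dz": 0, "wx": 0, "wy": 0, "wz": 0, "fingers": 0.45}
    - {"dx": 0, "dy": 0, "dz": 0, "wx": 0, "wy": 0, "wz": 0, "fingers": 0.3}
    - {"dx": 0, "dy": 0, "dz": 0, "wx": 0, "wy": 0, "wz": 0, "fingers": 0.1}
    - {"dx": 0, "dy": 0, "dz": 0, "wx": 0, "wy": 0, "wz": 0, "fingers": 0}

```text
clock: 11.85
eef_pos: [583.7, 284.5, 27.5]
tool_rot: [-1.575, 0.663, -0.352]
force: [-0.0, 0.4, 0.2]
width: 85.6
```

servo_tool:
  rows:
    - {"dx": 0, "dy": 0, "dz": 0, "wx": 0, "wy": 0, "wz": 0, "fingers": 0}
    - {"dx": -0.02, "dy": 0, "dz": 0, "wx": 0, "wy": 0, "wz": 0, "fingers": 0}
    - {"dx": -0.02, "dy": 0, "dz": 0, "wx": 0, "wy": 0, "wz": 0, "fingers": 0}
    - {"dx": -0.02, "dy": 0, "dz": 0, "wx": 0, "wy": 0, "wz": 0, "fingers": 0}
    - {"dx": 0, "dy": 0, "dz": 0, "wx": 0, "wy": 0, "wz": 0, "fingers": 0}

```text
clock: 12.48
eef_pos: [549.4, 298.6, 56.1]
tool_rot: [-1.573, 0.664, -0.348]
force: [0.7, 0.0, -0.9]
width: 85.3
```

```bash
python3 rec.py;  python3 - <<'E'
from h import *
im=ctrl.get_image('wrist'); ci=ctrl.camera_info('wrist'); cv2.imwrite('pics/w6.png',im[:,:,::-1])
for q in ctrl.silhouettes('cup','wrist'): e=np.array(q['extent']); print(q['conf'],(e[:2]-e[2:]/2).round(0),(e[:2]+e[2:]/2).round(0))
t=np.linspace(0,2*np.pi,60)
def ext(x,y):
    o=[]
    for r,z in((26,0),(33,75)):
        P=np.array([proj(ci,[x+r*np.cos(a),y+r*np.sin(a),z]) for a in t]); o.append(np.r_[P.min(0),P.max(0)].round(0))
    return o
for c in [(566,291),(574,291),(582,291),(582,285),(590,285)]: print(c,*ext(*c))
E
```

```text
[-0.51  1.11 -0.84  2.11  1.77  1.6  -1.3 ] [549.4 298.6  56.1] 12.47 [ 0.7  0.  -0.9]
[[0.74, -0.58, 0.34], [-0.27, 0.21, 0.94], [-0.62, -0.79, -0.0]]
0.96 [565.  -0.] [640. 209.]
0.83 [261. 220.] [324. 302.]
0.63 [269. 138.] [380. 281.]
0.57 [337. 196.] [416. 294.]
(566, 291) [282. 130. 365. 170.] [263. 260. 383. 280.]
(574, 291) [288. 137. 368. 174.] [270. 263. 386. 282.]
(582, 291) [293. 143. 371. 179.] [276. 266. 388. 283.]
(582, 285) [285. 145. 362. 180.] [267. 266. 378. 284.]
(590, 285) [290. 151. 365. 184.] [274. 269. 381. 285.]
```

Run:
```python
from h import *
s,R=st(); p=np.array(s['eef_pos'])
for n,(r0,r1,c0,c1),k in (('side',(220,360,210,370),5),('scene',(200,300,350,490),5.5),('wrist',(0,400,0,640),1)):
    ci=ctrl.camera_info(n); im=ctrl.get_image(n)[:,:,::-1][r0:r1,c0:c1]; im=cv2.resize(im,None,fx=k,fy=k,interpolation=cv2.INTER_CUBIC)
    for kk,col in((0,(0,0,255)),(20,(0,255,255)),(46,(0,255,0))):
        for sg in(-1,1):
            u=(proj(ci,p-R[:,0]*kk+sg*42.5*R[:,2])-[c0,r0])*k
            cv2.circle(im,tuple(int(v) for v in u),4,col,-1)
    cv2.imwrite(f'pics/o_{n}.png',im)
```

```text
(no output)
```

The overlay shows the real fingertips about 33 mm behind the reported TCP when shut, and about 46 mm behind when open. I'll treat the pad centre as about 52 mm behind the reported TCP and grasp again deeper and lower.

```bash
python3 - <<'E'
from h import *; from sim import *
G=Rt(36,-20,1); T=np.array([574.5,288.5,36])+51*G[:,0]; print(T)
s,R=st(); q=np.array(s['qpos']); p=np.array(s['eef_pos'])
W=T-40*G[:,0]
o=sim(q,[(p+(W-p)*t,G) for t in(.5,1)]+[(W+(T-W)*t,G) for t in (.5,1)]+[(T+[-60,0,20],G),(T+[-110,0,40],G)],n=5); print(np.array(o).round(2))
a,b=plan(W,G,0,step=22); plan(T,G,0,step=20,P0=a,R0=b)
E
```

```text
[613.27159228 274.38829447   6.02295213]
[[-0.5   1.14 -0.8   2.12  1.84  1.62 -1.34]
 [-0.48  1.16 -0.78  2.11  1.88  1.61 -1.33]
 [-0.45  1.18 -0.77  2.09  1.92  1.59 -1.31]
 [-0.43  1.2  -0.75  2.07  1.96  1.58 -1.3 ]
 [-0.51  1.18 -0.79  2.18  1.86  1.64 -1.42]
 [-0.58  1.15 -0.83  2.25  1.76  1.68 -1.52]]
n 2 dist 42.5 ang 2.0
[{"dx":0.028,"dy":-0.001,"dz":0.001,"wx":0.01,"wy":-0.01,"wz":-0.17,"fingers":0},{"dx":0.029,"dy":0,"dz":0,"wx":0.01,"wy":-0.02,"wz":-0.16,"fingers":0}]
n 2 dist 39.7 ang 0.0
[{"dx":0.026,"dy":0,"dz":0,"wx":0,"wy":0,"wz":-0,"fingers":0},{"dx":0.027,"dy":0,"dz":0,"wx":0,"wy":0,"wz":-0,"fingers":0}]
```

servo_tool:
  rows:
    - {"dx": 0.028, "dy": -0.001, "dz": 0.001, "wx": 0.01, "wy": -0.01, "wz": -0.17, "fingers": 0}
    - {"dx": 0.029, "dy": 0, "dz": 0, "wx": 0.01, "wy": -0.02, "wz": -0.16, "fingers": 0}
    - {"dx": 0.026, "dy": 0, "dz": 0, "wx": 0, "wy": 0, "wz": 0, "fingers": 0}
    - {"dx": 0.027, "dy": 0, "dz": 0, "wx": 0, "wy": 0, "wz": 0, "fingers": 0}
    - {"dx": 0, "dy": 0, "dz": 0, "wx": 0, "wy": 0, "wz": 0, "fingers": 0}

```text
clock: 13.35
eef_pos: [614.0, 272.8, 5.6]
tool_rot: [-1.572, 0.629, -0.352]
force: [-1.0, -0.1, 0.2]
width: 84.9
```

```bash
python3 rec.py;  python3 - <<'E'
from h import *
im=ctrl.get_image('wrist'); cv2.imwrite('pics/w7.png',im[:,:,::-1])
E
```

```text
[-0.44  1.2  -0.74  2.04  1.94  1.57 -1.28] [614.  272.8   5.6] 13.35 [-1.  -0.1  0.2]
[[0.76, -0.55, 0.34], [-0.28, 0.2, 0.94], [-0.59, -0.81, -0.0]]
```

servo_tool:
  rows:
    - {"dx": 0, "dy": 0, "dz": 0, "wx": 0, "wy": 0, "wz": 0, "fingers": 1}
    - {"dx": 0, "dy": 0, "dz": 0, "wx": 0, "wy": 0, "wz": 0, "fingers": 1}
    - {"dx": 0, "dy": 0, "dz": 0, "wx": 0, "wy": 0, "wz": 0, "fingers": 1}
    - {"dx": 0, "dy": 0, "dz": 0, "wx": 0, "wy": 0, "wz": 0, "fingers": 1}
    - {"dx": 0, "dy": 0, "dz": 0, "wx": 0, "wy": 0, "wz": 0, "fingers": 1}

```text
clock: 14.02
eef_pos: [613.1, 275.4, 7.0]
tool_rot: [-1.569, 0.628, -0.346]
force: [-2.9, 0.8, 5.4]
width: 51.1
```

```bash
python3 rec.py;  python3 - <<'E'
from h import *
s,R=st(); print(s['width'])
im=ctrl.get_image('wrist'); cv2.imwrite('pics/w8.png',im[:,:,::-1])
im=ctrl.get_image('scene')[190:325,330:510]; cv2.imwrite('pics/s8.png',cv2.resize(im,None,fx=4.4,fy=4.4,interpolation=cv2.INTER_CUBIC)[:,:,::-1])
plan(np.array(s['eef_pos'])+[-15,0,18],R,1,step=6)
E
```

```text
[-0.44  1.2  -0.74  2.05  1.94  1.57 -1.28] [613.1 275.4   7. ] 14.03 [-2.9  0.8  5.4]
[[0.76, -0.55, 0.34], [-0.27, 0.2, 0.94], [-0.59, -0.81, 0.0]]
51.06337038365545
n 4 dist 23.4 ang 0.0
[{"dx":-0.007,"dy":-0.002,"dz":-0.002,"wx":-0,"wy":0,"wz":0,"fingers":1},{"dx":-0.008,"dy":-0.002,"dz":-0.001,"wx":-0,"wy":0,"wz":0,"fingers":1},{"dx":-0.007,"dy":-0.002,"dz":-0.002,"wx":-0,"wy":0,"wz":0,"fingers":1},{"dx":-0.007,"dy":-0.002,"dz":-0.002,"wx":-0,"wy":0,"wz":0,"fingers":1}]
```

servo_tool:
  rows:
    - {"dx": -0.007, "dy": -0.002, "dz": -0.002, "wx": 0, "wy": 0, "wz": 0, "fingers": 1}
    - {"dx": -0.008, "dy": -0.002, "dz": -0.001, "wx": 0, "wy": 0, "wz": 0, "fingers": 1}
    - {"dx": -0.007, "dy": -0.002, "dz": -0.002, "wx": 0, "wy": 0, "wz": 0, "fingers": 1}
    - {"dx": -0.007, "dy": -0.002, "dz": -0.002, "wx": 0, "wy": 0, "wz": 0, "fingers": 1}

```text
clock: 14.62
eef_pos: [597.7, 274.6, 24.1]
tool_rot: [-1.571, 0.629, -0.348]
force: [0.9, 0.3, -2.1]
width: 51.4
```

```bash
python3 rec.py;  python3 - <<'E'
from h import *; from sim import *
s,R=st(); print(s['width']); p=np.array(s['eef_pos']); q=np.array(s['qpos'])
im=ctrl.get_image('wrist'); cv2.imwrite('pics/w9.png',im[:,:,::-1])
a,b=plan(p+[-120,-5,15],R,1,step=20)
o=sim(q,[(p+np.array([-120,-5,15])*t,R) for t in (.5,1)]+[(p+np.array([-120,-5,115])*1,R)],n=5); print(np.array(o).round(2))
E
```

```text
[-0.45  1.17 -0.77  2.08  1.9   1.58 -1.29] [597.7 274.6  24.1] 14.62 [ 0.9  0.3 -2.1]
[[0.76, -0.55, 0.34], [-0.28, 0.2, 0.94], [-0.59, -0.81, 0.0]]
51.38890047765683
n 7 dist 120.7 ang 0.0
[{"dx":-0.019,"dy":0.01,"dz":-0.009,"wx":0,"wy":0,"wz":0,"fingers":1},{"dx":-0.018,"dy":0.01,"dz":-0.008,"wx":0,"wy":0,"wz":0,"fingers":1},{"dx":-0.019,"dy":0.011,"dz":-0.009,"wx":0,"wy":0,"wz":0,"fingers":1},{"dx":-0.019,"dy":0.01,"dz":-0.009,"wx":0,"wy":0,"wz":0,"fingers":1},{"dx":-0.018,"dy":0.01,"dz":-0.009,"wx":0,"wy":0,"wz":0,"fingers":1}]
[{"dx":-0.019,"dy":0.01,"dz":-0.008,"wx":0,"wy":0.01,"wz":0,"fingers":1},{"dx":-0.019,"dy":0.01,"dz":-0.009,"wx":0,"wy":-0,"wz":0,"fingers":1}]
[[-0.53  1.16 -0.79  2.21  1.83  1.65 -1.46]
 [-0.63  1.17 -0.83  2.3   1.73  1.7  -1.61]
 [-0.57  0.95 -0.94  2.29  1.59  1.65 -1.43]]
```

servo_tool:
  rows:
    - {"dx": -0.019, "dy": 0.01, "dz": -0.009, "wx": 0, "wy": 0, "wz": 0, "fingers": 1}
    - {"dx": -0.018, "dy": 0.01, "dz": -0.008, "wx": 0, "wy": 0, "wz": 0, "fingers": 1}
    - {"dx": -0.019, "dy": 0.011, "dz": -0.009, "wx": 0, "wy": 0, "wz": 0, "fingers": 1}
    - {"dx": -0.019, "dy": 0.01, "dz": -0.009, "wx": 0, "wy": 0, "wz": 0, "fingers": 1}
    - {"dx": -0.018, "dy": 0.01, "dz": -0.009, "wx": 0, "wy": 0, "wz": 0, "fingers": 1}

```text
clock: 15.3
eef_pos: [511.7, 270.8, 34.1]
tool_rot: [-1.57, 0.629, -0.347]
force: [-0.3, 0.2, -1.3]
width: 51.2
```

servo_tool:
  rows:
    - {"dx": -0.019, "dy": 0.01, "dz": -0.008, "wx": 0, "wy": 0, "wz": 0, "fingers": 1}
    - {"dx": -0.019, "dy": 0.01, "dz": -0.009, "wx": 0, "wy": 0, "wz": 0, "fingers": 1}

```text
clock: 15.55
eef_pos: [477.4, 269.7, 38.8]
tool_rot: [-1.57, 0.629, -0.347]
force: [-0.2, 1.0, -1.8]
width: 51.3
```

```bash
python3 rec.py; python3 fit.py
```

```text
[-0.62  1.18 -0.85  2.27  1.71  1.72 -1.57] [477.4 269.7  38.8] 15.55 [-0.2  1.  -1.8]
[[0.76, -0.55, 0.34], [-0.27, 0.2, 0.94], [-0.59, -0.81, 0.0]]
[ 3.11724e+02  5.70747e+02 -9.23000e+00  3.69716e+02 -1.29000e+00
  3.80835e+02 -1.10530e+01 -2.60000e-02 -1.50000e-02 -1.58300e+00
 -1.50000e-02]
[[11.11  3.62  0.88]
 [ 0.5   1.5   0.22]
 [-1.51  0.68 -0.27]
 [ 4.38  5.95  0.84]
 [ 2.16  7.39  1.46]
 [-8.11  5.54 -1.24]
 [-5.08 -5.49 -0.67]
 [-0.67 -0.97  0.24]
 [ 0.97  0.85  0.14]
 [ 1.02  0.89  0.14]
 [ 0.39  0.23  0.24]
 [ 1.54  1.55 -0.4 ]
 [ 1.54  1.49 -0.38]
 [ 1.05  1.2  -0.24]
 [ 0.63  2.19 -0.77]] 453.24352337005587
```

```bash
cat > t6.py <<'E'
from sim import *; from h import Rt,st
rng=np.random.default_rng(2)
s,Rc=st(); q0=np.array(s['qpos'])
ct=Rc.T@np.array([0,0,1.]); ct/=np.linalg.norm(ct); print('cup axis in tool',ct.round(3))
tank=np.array([572,-278,0.])
res=[]
for el in(15,10,0,-10):
  for psi in range(-120,31,15):
    R=Rt(el,psi,-1); d=R@ct  # s=-1 is rolled by 180
    M=tank+[0,0,160]; g=M-39*d; P=g+51*R[:,0]
    best=None
    for k in range(6):
        q,e,a=ik(P,R,np.clip(np.r_[rng.uniform(-1,1.5),rng.uniform(LO[1:6],HI[1:6]),1.6],LO+.05,HI-.05))
        if e<3 and a<.02:
            m=np.minimum(q-LO,HI-q).min()
            if best is None or m>best[0]: best=(m,q,d)
    if best: res.append((best[0],el,psi,best[1],best[2]))
res.sort(key=lambda r:-r[0])
for r in res[:25]: print(round(r[0],2),r[1],r[2],r[3].round(2),'tip',np.degrees(np.arccos(r[4][2])).round(0))
E
python3 t6.py
```

```text
cup axis in tool [-0.589 -0.808  0.001]
0.78 15 -105 [-0.28  1.08  0.45  1.69  1.01  1.11  2.12] tip 129.0
0.64 -10 -90 [-0.45  1.33  0.63  1.83  1.3   1.17  1.73] tip 154.0
0.6 0 -90 [-0.35  1.18  0.47  1.87  1.38  1.17  1.75] tip 144.0
0.58 10 -120 [-0.32  1.23  0.66  1.45  0.66  1.3   2.36] tip 134.0
0.58 10 -90 [-0.26  1.06  0.35  1.89  1.41  1.12  1.81] tip 134.0
0.57 10 -105 [-0.11  1.07  0.14  1.67  1.2   1.41  1.97] tip 134.0
0.57 15 -90 [-0.23  1.01  0.33  1.9   1.4   1.06  1.85] tip 129.0
0.55 0 -105 [-0.23  1.18  0.31  1.64  1.16  1.43  1.96] tip 144.0
0.47 15 -120 [-0.35  1.22  0.77  1.48  0.53  1.19  2.47] tip 129.0
0.43 -10 -75 [-0.52  1.39  0.73  2.04  1.64  1.03  1.34] tip 154.0
0.39 0 -75 [-0.32  1.16  0.41  2.08  1.76  1.21  1.42] tip 144.0
0.38 10 -75 [-0.5   1.18  0.78  2.09  1.82  0.7   1.4 ] tip 134.0
0.37 15 -75 [-0.18  0.97  0.26  2.1   1.82  1.08  1.58] tip 129.0
0.32 -10 -120 [-0.23  1.34  0.44  1.37  0.95  1.66  2.17] tip 154.0
0.28 0 -120 [-0.1   1.22  0.18  1.41  1.04  1.7   2.08] tip 144.0
0.26 -10 -60 [-0.58  1.55  0.93  2.21  2.07  0.97  0.78] tip 154.0
0.21 0 -60 [-0.3   1.21  0.47  2.26  2.14  1.32  1.09] tip 144.0
0.2 15 -60 [-0.29  1.04  0.55  2.27  2.33  0.99  1.16] tip 129.0
0.2 10 -60 [-0.27  1.08  0.49  2.27  2.26  1.14  1.16] tip 134.0
0.14 15 0 [ 1.15  1.07 -0.64  2.33  3.73  1.06  2.11] tip 129.0
0.14 0 0 [ 0.99  1.19 -0.3   2.33  4.01  1.58  2.01] tip 144.0
0.13 10 0 [ 1.27  1.23 -0.82  2.34  3.71  1.05  2.33] tip 134.0
0.11 -10 0 [ 0.93  1.29 -0.18  2.29  4.13  1.86  2.02] tip 154.0
0.11 -10 -45 [-0.25  1.43  0.57  2.36  2.28  1.71  0.73] tip 154.0
0.1 -10 -105 [-0.02  1.25 -0.08  1.6   1.38  1.88  1.83] tip 154.0
```

```bash
cat > t7.py <<'E'
from sim import *; from h import Rt,st
from scipy.spatial.transform import Slerp
import sys
CT=np.array([-.589,-.808,0.001])
def MP(R,M): return np.array(M,float)-39*(R@CT)+51*R[:,0]
def inter(W,ang=5.4,step=40):
    path=[]
    for (Ma,Ra),(Mb,Rb) in zip(W[:-1],W[1:]):
        Ma,Mb=np.array(Ma,float),np.array(Mb,float)
        rv=Ro.from_matrix(Ra.T@Rb).as_rotvec(); a=np.degrees(np.linalg.norm(rv))
        pa,pb=MP(Ra,Ma),MP(Rb,Mb)
        n=int(np.ceil(max(a/ang,np.linalg.norm(pb-pa)/step,np.linalg.norm(Ma-Mb)/step)))
        for t in np.arange(1,n+1)/n:
            R=Ra@Ro.from_rotvec(rv*t).as_matrix(); path.append((MP(R,Ma+(Mb-Ma)*t),R))
    return path
s,R0=st(); q0=np.array(s['qpos']); p0=np.array(s['eef_pos'])
M0=p0-51*R0[:,0]+39*(R0@CT)
def run(W,verbose=1,fing=1):
    path=inter([(M0,R0)]+W); o=np.array(sim(q0,path,n=2)); pe=[np.linalg.norm(F(a)[0]-b[0]) for a,b in zip(o,path)]
    print(len(path),'err',round(max(pe),1),np.minimum(o-LO,HI-o).min(0).round(2))
    if verbose:
        for i in list(range(0,len(o),5))+[len(o)-1]: print('  ',i,o[i].round(2),path[i][0].round(0),np.degrees(np.arccos((path[i][1]@CT)[2])).round(0))
    return path,o
E
cat > t8.py <<'E'
from t7 import *
print('M0',M0.round(0))
U=Rt(36,-90,1)
W=[(M0+[-10,-10,130],R0),([455,20,260],Rt(36,-55,1)),([572,-303,225],U)]
for sg in (1,-1):
  for psi2 in (-90,):
    roll=[([572,-303,190],U@Ro.from_euler('x',sg*60*k,degrees=True).as_matrix()) for k in(1,2,3)]
    run(W+roll+[([572,-303,170],Rt(15,-90,-1)),([572,-300,165],Rt(-8,-90,-1))])
E
python3 t8.py
```

```text
M0 [439. 284. 108.]
65 err 169.7 [2.45 0.76 0.25 0.11 2.2  0.   0.  ]
   0 [-0.61  1.11 -0.88  2.3   1.67  1.71 -1.55] [475. 267.  71.] 1.0
   5 [-0.46  0.86 -0.98  2.34  1.45  1.65 -1.46] [472. 181. 175.] 1.0
   10 [-0.12  0.79 -0.92  2.35  1.36  1.58 -1.48] [479. -14. 191.] 1.0
   15 [ 0.26  0.83 -0.8   2.17  1.5   1.52 -1.29] [ 531. -199.  172.] 1.0
   20 [ 0.44  0.92 -0.7   1.86  1.51  1.49 -1.18] [ 575. -344.  153.] 4.0
   25 [ 0.44  0.94 -0.68  1.82  1.52  1.48 -1.6 ] [ 588. -347.  142.] 24.0
   30 [ 0.44  0.95 -0.67  1.8   1.54  1.47 -2.02] [ 598. -352.  135.] 44.0
   35 [ 0.45  0.94 -0.67  1.79  1.54  1.45 -2.43] [ 603. -360.  142.] 63.0
   40 [ 0.46  0.92 -0.66  1.79  1.54  1.44 -2.85] [ 602. -368.  153.] 80.0
   45 [ 0.47  0.9  -0.65  1.81  1.54  1.42 -2.94] [ 596. -375.  163.] 94.0
   50 [ 0.45  0.86 -0.58  1.84  1.52  1.36 -2.94] [ 585. -380.  170.] 104.0
   55 [ 0.34  0.8  -0.37  1.87  1.47  1.2  -2.94] [ 572. -381.  172.] 108.0
   60 [ 0.16  1.04 -0.28  1.92  1.66  1.64 -2.94] [ 572. -381.  187.] 134.0
   64 [ 0.35  1.36 -0.63  2.09  2.04  1.98 -2.94] [ 572. -369.  207.
[... 394 characters left out ...]
569. -344.  153.] 4.0
   25 [ 0.46  0.93 -0.7   1.91  1.54  1.5  -0.63] [ 556. -347.  142.] 24.0
   30 [ 0.47  0.94 -0.7   1.95  1.56  1.49 -0.22] [ 546. -352.  135.] 44.0
   35 [ 0.48  0.92 -0.7   1.96  1.57  1.49  0.22] [ 541. -360.  142.] 63.0
   40 [ 0.5   0.9  -0.7   1.96  1.57  1.48  0.68] [ 542. -368.  153.] 80.0
   45 [ 0.52  0.88 -0.71  1.94  1.57  1.47  1.15] [ 548. -375.  163.] 94.0
   50 [ 0.52  0.88 -0.71  1.91  1.57  1.46  1.63] [ 559. -380.  170.] 104.0
   55 [ 0.52  0.88 -0.71  1.87  1.57  1.46  2.1 ] [ 572. -381.  172.] 108.0
   60 [ 0.28  1.07 -0.49  1.9   1.69  1.79  1.81] [ 572. -381.  187.] 134.0
   64 [ 0.16  1.22 -0.33  1.84  1.7   1.98  1.68] [ 572. -369.  207.] 152.0
```

```bash
cat > t9.py <<'E'
from t7 import *
W=[(M0+[-10,-10,130],R0),([455,20,265],Rt(36,-55,1)),([572,-300,235],Rt(36,-90,1))]
path,o=run(W,0); rows(q0,path,1)
E
python3 t9.py
```

```text
20 err 0.6 [2.45 1.01 0.25 0.12 2.46 0.27 1.39]
[{"dx":-0.027,"dy":-0.034,"dz":-0.004,"wx":0,"wy":0,"wz":0,"fingers":1},{"dx":-0.027,"dy":-0.034,"dz":-0.004,"wx":0,"wy":0,"wz":0,"fingers":1},{"dx":-0.027,"dy":-0.034,"dz":-0.005,"wx":0,"wy":0,"wz":0,"fingers":1},{"dx":-0.027,"dy":-0.033,"dz":-0.004,"wx":0,"wy":0,"wz":0,"fingers":1},{"dx":0.013,"dy":-0.017,"dz":-0.048,"wx":0.49,"wy":0.68,"wz":0,"fingers":1}]
[{"dx":0.017,"dy":-0.019,"dz":-0.047,"wx":0.49,"wy":0.67,"wz":0,"fingers":1},{"dx":0.02,"dy":-0.021,"dz":-0.044,"wx":0.49,"wy":0.68,"wz":0,"fingers":1},{"dx":0.023,"dy":-0.022,"dz":-0.042,"wx":0.49,"wy":0.68,"wz":-0.01,"fingers":1},{"dx":0.025,"dy":-0.025,"dz":-0.038,"wx":0.49,"wy":0.67,"wz":0,"fingers":1},{"dx":0.027,"dy":-0.026,"dz":-0.036,"wx":0.5,"wy":0.68,"wz":0,"fingers":1}]
[{"dx":0.029,"dy":-0.028,"dz":-0.032,"wx":0.49,"wy":0.68,"wz":0,"fingers":1},{"dx":0.042,"dy":-0.025,"dz":-0.017,"wx":0.38,"wy":0.52,"wz":0,"fingers":1},{"dx":0.043,"dy":-0.025,"dz":-0.013,"wx":0.38,"wy":0.52,"wz":0,"fingers":1},{"dx":0.043,"dy":-0.026,"dz":-0.01,"wx":0.38,"wy":0.53,"wz":0,"fingers":1},{"dx":0.043,"dy":-0.026,"dz":-0.007,"wx":0.38,"wy":0.52,"wz":0,"fingers":1}]
[{"dx":0.043,"dy":-0.026,"dz":-0.003,"wx":0.38,"wy":0.53,"wz":0,"fingers":1},{"dx":0.044,"dy":-0.026,"dz":0,"wx":0.38,"wy":0.52,"wz":0,"fingers":1},{"dx":0.042,"dy":-0.026,"dz":0.004,"wx":0.38,"wy":0.53,"wz":0,"fingers":1},{"dx":0.043,"dy":-0.025,"dz":0.007,"wx":0.38,"wy":0.52,"wz":0,"fingers":1},{"dx":0.042,"dy":-0.025,"dz":0.01,"wx":0.39,"wy":0.52,"wz":0,"fingers":1}]
```

servo_tool:
  rows:
    - {"dx": -0.027, "dy": -0.034, "dz": -0.004, "wx": 0, "wy": 0, "wz": 0, "fingers": 1}
    - {"dx": -0.027, "dy": -0.034, "dz": -0.004, "wx": 0, "wy": 0, "wz": 0, "fingers": 1}
    - {"dx": -0.027, "dy": -0.034, "dz": -0.005, "wx": 0, "wy": 0, "wz": 0, "fingers": 1}
    - {"dx": -0.027, "dy": -0.033, "dz": -0.004, "wx": 0, "wy": 0, "wz": 0, "fingers": 1}
    - {"dx": 0.013, "dy": -0.017, "dz": -0.048, "wx": 0.49, "wy": 0.68, "wz": 0, "fingers": 1}

```text
clock: 16.18
eef_pos: [470.1, 222.3, 174.9]
tool_rot: [-1.564, 0.629, -0.43]
force: [0.2, 0.1, -2.5]
width: 51.4
```

servo_tool:
  rows:
    - {"dx": 0.017, "dy": -0.019, "dz": -0.047, "wx": 0.49, "wy": 0.67, "wz": 0, "fingers": 1}
    - {"dx": 0.02, "dy": -0.021, "dz": -0.044, "wx": 0.49, "wy": 0.68, "wz": 0, "fingers": 1}
    - {"dx": 0.023, "dy": -0.022, "dz": -0.042, "wx": 0.49, "wy": 0.68, "wz": -0.01, "fingers": 1}
    - {"dx": 0.025, "dy": -0.025, "dz": -0.038, "wx": 0.49, "wy": 0.67, "wz": 0, "fingers": 1}
    - {"dx": 0.027, "dy": -0.026, "dz": -0.036, "wx": 0.5, "wy": 0.68, "wz": 0, "fingers": 1}

```text
clock: 16.8
eef_pos: [478.2, 23.6, 192.2]
tool_rot: [-1.57, 0.628, -0.875]
force: [0.6, -0.3, -2.2]
width: 51.2
```

```bash
python3 rec.py
cat > t9.py <<'E'
from t7 import *
print(M0.round(0), (R0@CT).round(2))
W=[([455,20,265],Rt(36,-55,1)),([572,-300,235],Rt(36,-90,1))]
path,o=run(W,0); rows(q0,path,1)
E
python3 t9.py
```

```text
[-0.21  0.79 -0.94  2.35  1.34  1.59 -1.49] [478.2  23.6 192.2] 16.8 [ 0.6 -0.3 -2.2]
[[0.52, -0.38, 0.77], [-0.62, 0.45, 0.64], [-0.59, -0.81, 0.0]]
[452.  55. 261.] [-0.  0.  1.]
10 err 0.6 [2.61 1.15 0.32 0.13 2.46 0.4  1.48]
[{"dx":0.028,"dy":-0.027,"dz":-0.032,"wx":0.47,"wy":0.66,"wz":0,"fingers":1},{"dx":0.042,"dy":-0.025,"dz":-0.016,"wx":0.38,"wy":0.52,"wz":0,"fingers":1},{"dx":0.043,"dy":-0.025,"dz":-0.014,"wx":0.38,"wy":0.53,"wz":0,"fingers":1},{"dx":0.043,"dy":-0.026,"dz":-0.01,"wx":0.39,"wy":0.52,"wz":0,"fingers":1},{"dx":0.043,"dy":-0.026,"dz":-0.006,"wx":0.38,"wy":0.53,"wz":0,"fingers":1}]
[{"dx":0.044,"dy":-0.026,"dz":-0.003,"wx":0.38,"wy":0.52,"wz":0,"fingers":1},{"dx":0.043,"dy":-0.026,"dz":0,"wx":0.38,"wy":0.53,"wz":0,"fingers":1},{"dx":0.043,"dy":-0.025,"dz":0.003,"wx":0.38,"wy":0.52,"wz":0,"fingers":1},{"dx":0.042,"dy":-0.026,"dz":0.008,"wx":0.38,"wy":0.53,"wz":0,"fingers":1},{"dx":0.042,"dy":-0.025,"dz":0.01,"wx":0.38,"wy":0.52,"wz":0,"fingers":1}]
```

servo_tool:
  rows:
    - {"dx": 0.028, "dy": -0.027, "dz": -0.032, "wx": 0.47, "wy": 0.66, "wz": 0, "fingers": 1}
    - {"dx": 0.042, "dy": -0.025, "dz": -0.016, "wx": 0.38, "wy": 0.52, "wz": 0, "fingers": 1}
    - {"dx": 0.043, "dy": -0.025, "dz": -0.014, "wx": 0.38, "wy": 0.53, "wz": 0, "fingers": 1}
    - {"dx": 0.043, "dy": -0.026, "dz": -0.01, "wx": 0.39, "wy": 0.52, "wz": 0, "fingers": 1}
    - {"dx": 0.043, "dy": -0.026, "dz": -0.006, "wx": 0.38, "wy": 0.53, "wz": 0, "fingers": 1}

```text
clock: 17.42
eef_pos: [521.4, -161.0, 182.5]
tool_rot: [-1.571, 0.628, -1.232]
force: [1.9, 0.9, -2.0]
width: 51.1
```

servo_tool:
  rows:
    - {"dx": 0.044, "dy": -0.026, "dz": -0.003, "wx": 0.38, "wy": 0.52, "wz": 0, "fingers": 1}
    - {"dx": 0.043, "dy": -0.026, "dz": 0, "wx": 0.38, "wy": 0.53, "wz": 0, "fingers": 1}
    - {"dx": 0.043, "dy": -0.025, "dz": 0.003, "wx": 0.38, "wy": 0.52, "wz": 0, "fingers": 1}
    - {"dx": 0.042, "dy": -0.026, "dz": 0.008, "wx": 0.38, "wy": 0.53, "wz": 0, "fingers": 1}
    - {"dx": 0.042, "dy": -0.025, "dz": 0.01, "wx": 0.38, "wy": 0.52, "wz": 0, "fingers": 1}

```text
clock: 18.05
eef_pos: [572.9, -341.1, 165.7]
tool_rot: [-1.572, 0.628, -1.571]
force: [-0.2, -0.4, -2.3]
width: 51.5
```

```bash
python3 rec.py
python3 - <<'E'
from h import *
for n,(r0,r1,c0,c1) in (('scene',(60,260,150,390)),('side',(40,240,270,510))):
    im=ctrl.get_image(n)[r0:r1,c0:c1]; cv2.imwrite(f'pics/{n}10.png',cv2.resize(im,None,fx=3,fy=3,interpolation=cv2.INTER_CUBIC)[:,:,::-1])
E
```

```text
[ 0.42  0.89 -0.67  1.86  1.47  1.48 -1.08] [ 572.9 -341.1  165.7] 18.05 [-0.2 -0.4 -2.3]
[[-0.0, -0.0, 1.0], [-0.81, 0.59, 0.0], [-0.59, -0.81, -0.0]]
```

```bash
cat > t10.py <<'E'
from t7 import *; from h import *
S=ctrl.camera_info('scene'); print(M0.round(0),onz(S,(232.7,147.3),M0[2]).round(0), proj(S,M0))
U=Rt(36,-90,1)
rl=lambda a:U@Ro.from_euler('x',-a,degrees=True).as_matrix()
W=[([572,-303,215],rl(60)),([572,-303,205],rl(120)),([572,-303,190],rl(180))]
path,o=run(W,0); rows(q0,path,1)
E
python3 t10.py
```

```text
[ 572. -304.  235.] [ 574. -292.  235.] [229.83331087 145.68127848]
36 err 0.0 [2.54 1.23 0.55 0.51 2.59 0.51 0.84]
[{"dx":0.001,"dy":0.002,"dz":-0.004,"wx":-0.84,"wy":-0.01,"wz":0,"fingers":1},{"dx":0.001,"dy":0.001,"dz":-0.003,"wx":-0.83,"wy":0,"wz":0,"fingers":1},{"dx":0.002,"dy":0.002,"dz":-0.003,"wx":-0.84,"wy":-0.01,"wz":0,"fingers":1},{"dx":0.001,"dy":0.002,"dz":-0.004,"wx":-0.84,"wy":0,"wz":0,"fingers":1},{"dx":0.001,"dy":0.001,"dz":-0.003,"wx":-0.83,"wy":-0.01,"wz":0,"fingers":1}]
[{"dx":0.001,"dy":0.002,"dz":-0.003,"wx":-0.84,"wy":0,"wz":0,"fingers":1},{"dx":0.002,"dy":0.001,"dz":-0.002,"wx":-0.84,"wy":-0.01,"wz":0.01,"fingers":1},{"dx":0.001,"dy":0.002,"dz":-0.003,"wx":-0.84,"wy":-0.01,"wz":0,"fingers":1},{"dx":0.001,"dy":0.001,"dz":-0.002,"wx":-0.83,"wy":0,"wz":0,"fingers":1},{"dx":0.001,"dy":0.001,"dz":-0.003,"wx":-0.84,"wy":-0.01,"wz":0,"fingers":1}]
[{"dx":0.001,"dy":0.001,"dz":-0.002,"wx":-0.84,"wy":0,"wz":0,"fingers":1},{"dx":0.002,"dy":0.001,"dz":-0.002,"wx":-0.83,"wy":-0.01,"wz":0,"fingers":1},{"dx":0,"dy":0,"dz":-0.003,"wx":-0.84,"wy":0,"wz":0,"fingers":1},{"dx":0
[... 948 characters left out ...]
83,"wy":0,"wz":0,"fingers":1},{"dx":0.001,"dy":-0.001,"dz":-0.003,"wx":-0.84,"wy":0,"wz":0,"fingers":1},{"dx":0.001,"dy":-0.002,"dz":-0.003,"wx":-0.83,"wy":0,"wz":0,"fingers":1},{"dx":0.001,"dy":-0.001,"dz":-0.003,"wx":-0.83,"wy":0,"wz":0,"fingers":1}]
[{"dx":0.001,"dy":-0.001,"dz":-0.003,"wx":-0.84,"wy":0,"wz":0,"fingers":1},{"dx":0.001,"dy":-0.002,"dz":-0.003,"wx":-0.83,"wy":0,"wz":0,"fingers":1},{"dx":0.001,"dy":-0.001,"dz":-0.003,"wx":-0.83,"wy":0,"wz":0,"fingers":1},{"dx":0.001,"dy":-0.002,"dz":-0.003,"wx":-0.84,"wy":0,"wz":0,"fingers":1},{"dx":0.001,"dy":-0.001,"dz":-0.004,"wx":-0.83,"wy":0,"wz":0,"fingers":1}]
[{"dx":0.001,"dy":-0.002,"dz":-0.003,"wx":-0.83,"wy":0,"wz":0,"fingers":1}]
```

servo_tool:
  rows:
    - {"dx": 0.001, "dy": 0.002, "dz": -0.004, "wx": -0.84, "wy": 0, "wz": 0, "fingers": 1}
    - {"dx": 0.001, "dy": 0.001, "dz": -0.003, "wx": -0.84, "wy": 0, "wz": 0, "fingers": 1}
    - {"dx": 0.002, "dy": 0.002, "dz": -0.003, "wx": -0.84, "wy": 0, "wz": 0, "fingers": 1}
    - {"dx": 0.001, "dy": 0.002, "dz": -0.004, "wx": -0.84, "wy": 0, "wz": 0, "fingers": 1}
    - {"dx": 0.001, "dy": 0.001, "dz": -0.003, "wx": -0.84, "wy": 0, "wz": 0, "fingers": 1}

```text
clock: 18.77
eef_pos: [558.9, -341.0, 160.0]
tool_rot: [-2.015, 0.628, -1.569]
force: [0.5, -0.5, -2.8]
width: 51.4
```

servo_tool:
  rows:
    - {"dx": 0.001, "dy": 0.002, "dz": -0.003, "wx": -0.84, "wy": 0, "wz": 0, "fingers": 1}
    - {"dx": 0.002, "dy": 0.001, "dz": -0.002, "wx": -0.84, "wy": 0, "wz": 0, "fingers": 1}
    - {"dx": 0.001, "dy": 0.002, "dz": -0.003, "wx": -0.84, "wy": 0, "wz": 0, "fingers": 1}
    - {"dx": 0.001, "dy": 0.001, "dz": -0.002, "wx": -0.84, "wy": 0, "wz": 0, "fingers": 1}
    - {"dx": 0.001, "dy": 0.001, "dz": -0.003, "wx": -0.84, "wy": 0, "wz": 0, "fingers": 1}

```text
clock: 19.4
eef_pos: [548.2, -345.4, 158.4]
tool_rot: [-2.455, 0.629, -1.569]
force: [-0.3, 0.6, -2.5]
width: 51.2
```

servo_tool:
  rows:
    - {"dx": 0.001, "dy": 0.001, "dz": -0.002, "wx": -0.84, "wy": 0, "wz": 0, "fingers": 1}
    - {"dx": 0.002, "dy": 0.001, "dz": -0.002, "wx": -0.84, "wy": 0, "wz": 0, "fingers": 1}
    - {"dx": 0, "dy": 0, "dz": -0.003, "wx": -0.84, "wy": 0, "wz": 0, "fingers": 1}
    - {"dx": 0.001, "dy": 0, "dz": -0.003, "wx": -0.84, "wy": 0, "wz": 0, "fingers": 1}
    - {"dx": 0.001, "dy": 0.001, "dz": -0.002, "wx": -0.84, "wy": 0, "wz": 0, "fingers": 1}

```text
clock: 20.02
eef_pos: [542.0, -352.4, 161.8]
tool_rot: [-2.894, 0.628, -1.569]
force: [-0.2, 0.2, -1.9]
width: 51.3
```

servo_tool:
  rows:
    - {"dx": 0, "dy": 0, "dz": -0.003, "wx": -0.84, "wy": 0, "wz": 0, "fingers": 1}
    - {"dx": 0.001, "dy": 0, "dz": -0.003, "wx": -0.84, "wy": 0, "wz": 0, "fingers": 1}
    - {"dx": 0.001, "dy": 0, "dz": -0.003, "wx": -0.84, "wy": 0, "wz": 0, "fingers": 1}
    - {"dx": 0, "dy": -0.001, "dz": -0.003, "wx": -0.84, "wy": 0, "wz": 0, "fingers": 1}
    - {"dx": 0.001, "dy": 0, "dz": -0.002, "wx": -0.84, "wy": 0, "wz": 0, "fingers": 1}

```text
clock: 20.65
eef_pos: [542.0, -360.3, 168.9]
tool_rot: [2.949, 0.628, -1.568]
force: [-0.4, -0.2, -2.2]
width: 50.9
```

```bash
python3 rec.py
python3 - <<'E'
from h import *
for n,(r0,r1,c0,c1) in (('scene',(60,260,150,390)),):
    im=ctrl.get_image(n)[r0:r1,c0:c1]; cv2.imwrite(f'pics/{n}11.png',cv2.resize(im,None,fx=3,fy=3,interpolation=cv2.INTER_CUBIC)[:,:,::-1])
E
cat > t11.py <<'E'
from t7 import *
print(M0.round(0),'tip',np.degrees(np.arccos((R0@CT)[2])))
W=[([572,-306,190],Rt(36,-90,-1)),([572,-306,180],Rt(22,-90,-1))]
path,o=run(W,0); rows(q0,path,1)
E
python3 t11.py
```

```text
[ 0.47  0.86 -0.69  1.94  1.5   1.47  0.65] [ 542.  -360.3  168.9] 20.65 [-0.4 -0.2 -2.2]
[[0.0, -0.98, -0.19], [-0.81, -0.11, 0.58], [-0.59, 0.15, -0.79]]
[ 573. -297.  207.] tip 77.37205482841037
18 err 0.5 [2.54 1.16 0.56 0.51 2.59 0.36 0.84]
[{"dx":0.002,"dy":0,"dz":-0.003,"wx":-0.88,"wy":0,"wz":0,"fingers":1},{"dx":0.001,"dy":-0.001,"dz":-0.003,"wx":-0.87,"wy":0,"wz":0,"fingers":1},{"dx":0.002,"dy":0,"dz":-0.003,"wx":-0.88,"wy":0,"wz":0,"fingers":1},{"dx":0.001,"dy":0,"dz":-0.003,"wx":-0.87,"wy":0,"wz":0,"fingers":1},{"dx":0.002,"dy":-0.001,"dz":-0.003,"wx":-0.88,"wy":-0.01,"wz":0,"fingers":1}]
[{"dx":0.001,"dy":-0.001,"dz":-0.004,"wx":-0.87,"wy":0,"wz":0,"fingers":1},{"dx":0.002,"dy":0,"dz":-0.003,"wx":-0.88,"wy":0,"wz":0,"fingers":1},{"dx":0.001,"dy":-0.001,"dz":-0.003,"wx":-0.87,"wy":0,"wz":0,"fingers":1},{"dx":0.002,"dy":-0.001,"dz":-0.003,"wx":-0.88,"wy":0,"wz":0.01,"fingers":1},{"dx":0.002,"dy":0,"dz":-0.004,"wx":-0.87,"wy":0,"wz":0,"fingers":1}]
[{"dx":0.001,"dy":-0.001,"dz":-0.003,"wx":-0.88,"wy":0,"wz":0,"fingers":1},{"dx":0.002,"dy":-0.001,"dz":-0.004,"wx":-0.87,"wy":0,"wz":0,"fingers":1},{"dx":0.001,"dy":-0.001,"dz":-0.003,"wx":-0.88,"wy":0,"wz":0,"fingers":1},{"dx":0.002,"dy":-0.001,"dz":-0.004,"wx":-0.87,"wy":0,"wz":0,"fingers":1},{"dx":0.001,"dy":-0.001,"dz":-0.004,"wx":-0.88,"wy":0,"wz":0,"fingers":1}]
[{"dx":-0.001,"dy":0.004,"dz":0,"wx":0,"wy":0,"wz":0.78,"fingers":1},{"dx":-0.001,"dy":0.004,"dz":0,"wx":0,"wy":0,"wz":0.77,"fingers":1},{"dx":-0.002,"dy":0.004,"dz":0,"wx":0,"wy":-0.01,"wz":0.78,"fingers":1}]
```

servo_tool:
  rows:
    - {"dx": 0.002, "dy": 0, "dz": -0.003, "wx": -0.88, "wy": 0, "wz": 0, "fingers": 1}
    - {"dx": 0.001, "dy": -0.001, "dz": -0.003, "wx": -0.87, "wy": 0, "wz": 0, "fingers": 1}
    - {"dx": 0.002, "dy": 0, "dz": -0.003, "wx": -0.88, "wy": 0, "wz": 0, "fingers": 1}
    - {"dx": 0.001, "dy": 0, "dz": -0.003, "wx": -0.87, "wy": 0, "wz": 0, "fingers": 1}
    - {"dx": 0.002, "dy": -0.001, "dz": -0.003, "wx": -0.88, "wy": 0, "wz": 0, "fingers": 1}

```text
clock: 21.32
eef_pos: [547.4, -371.0, 173.2]
tool_rot: [2.491, 0.628, -1.569]
force: [-0.4, 0.1, -2.0]
width: 51.0
```

servo_tool:
  rows:
    - {"dx": 0.001, "dy": -0.001, "dz": -0.004, "wx": -0.87, "wy": 0, "wz": 0, "fingers": 1}
    - {"dx": 0.002, "dy": 0, "dz": -0.003, "wx": -0.88, "wy": 0, "wz": 0, "fingers": 1}
    - {"dx": 0.001, "dy": -0.001, "dz": -0.003, "wx": -0.87, "wy": 0, "wz": 0, "fingers": 1}
    - {"dx": 0.002, "dy": -0.001, "dz": -0.003, "wx": -0.88, "wy": 0, "wz": 0, "fingers": 1}
    - {"dx": 0.002, "dy": 0, "dz": -0.004, "wx": -0.87, "wy": 0, "wz": 0, "fingers": 1}

```text
clock: 21.95
eef_pos: [558.3, -379.9, 175.1]
tool_rot: [2.034, 0.629, -1.569]
force: [-0.2, 0.1, -2.4]
width: 51.3
```

servo_tool:
  rows:
    - {"dx": 0.001, "dy": -0.001, "dz": -0.003, "wx": -0.88, "wy": 0, "wz": 0, "fingers": 1}
    - {"dx": 0.002, "dy": -0.001, "dz": -0.004, "wx": -0.87, "wy": 0, "wz": 0, "fingers": 1}
    - {"dx": 0.001, "dy": -0.001, "dz": -0.003, "wx": -0.88, "wy": 0, "wz": 0, "fingers": 1}
    - {"dx": 0.002, "dy": -0.001, "dz": -0.004, "wx": -0.87, "wy": 0, "wz": 0, "fingers": 1}
    - {"dx": 0.001, "dy": -0.001, "dz": -0.004, "wx": -0.88, "wy": 0, "wz": 0, "fingers": 1}

```text
clock: 22.58
eef_pos: [572.2, -384.2, 172.1]
tool_rot: [1.575, 0.628, -1.569]
force: [-0.0, -0.8, -3.1]
width: 50.7
```

```bash
python3 rec.py
python3 - <<'E'
from h import *
for n,(r0,r1,c0,c1) in (('scene',(60,260,150,390)),):
    im=ctrl.get_image(n)[r0:r1,c0:c1]; cv2.imwrite(f'pics/{n}12.png',cv2.resize(im,None,fx=3,fy=3,interpolation=cv2.INTER_CUBIC)[:,:,::-1])
E
cat > t11.py <<'E'
from t7 import *
print(M0.round(0),'tip',np.degrees(np.arccos((R0@CT)[2])))
W=[([572,-306,175],Rt(10,-90,-1)),([572,-303,168],Rt(-2,-90,-1))]
path,o=run(W,1); rows(q0,path,1)
E
python3 t11.py
```

```text
[ 0.5   0.88 -0.68  1.85  1.52  1.46  2.12] [ 572.2 -384.2  172.1] 22.57 [-0.  -0.8 -3.1]
[[0.0, -0.0, -1.0], [-0.81, -0.59, 0.0], [-0.59, 0.81, -0.0]]
[ 572. -306.  190.] tip 107.89982028674507
8 err 0.7 [2.6  0.96 0.61 0.57 2.54 0.06 0.9 ]
   0 [ 0.46  0.9  -0.64  1.89  1.6   1.5   2.04] [ 572. -386.  176.] 113.0
   5 [ 0.24  1.09 -0.43  1.89  1.69  1.82  1.78] [ 572. -382.  196.] 138.0
   7 [ 0.18  1.16 -0.36  1.87  1.7   1.92  1.72] [ 572. -376.  202.] 146.0
[{"dx":-0.002,"dy":0.006,"dz":0,"wx":0,"wy":0,"wz":0.87,"fingers":1},{"dx":-0.002,"dy":0.005,"dz":0,"wx":0,"wy":-0.01,"wz":0.86,"fingers":1},{"dx":-0.002,"dy":0.005,"dz":0,"wx":-0.01,"wy":0,"wz":0.87,"fingers":1},{"dx":-0.003,"dy":0.005,"dz":0.001,"wx":0,"wy":0,"wz":0.87,"fingers":1},{"dx":-0.003,"dy":0.005,"dz":0,"wx":0,"wy":0,"wz":0.86,"fingers":1}]
[{"dx":-0.004,"dy":0.004,"dz":0,"wx":0,"wy":0,"wz":0.67,"fingers":1},{"dx":-0.005,"dy":0.003,"dz":0,"wx":0,"wy":0,"wz":0.67,"fingers":1},{"dx":-0.004,"dy":0.004,"dz":0,"wx":0,"wy":0,"wz":0.66,"fingers":1}]
```

servo_tool:
  rows:
    - {"dx": -0.002, "dy": 0.006, "dz": 0, "wx": 0, "wy": 0, "wz": 0.87, "fingers": 1}
    - {"dx": -0.002, "dy": 0.005, "dz": 0, "wx": 0, "wy": 0, "wz": 0.86, "fingers": 1}
    - {"dx": -0.002, "dy": 0.005, "dz": 0, "wx": 0, "wy": 0, "wz": 0.87, "fingers": 1}
    - {"dx": -0.003, "dy": 0.005, "dz": 0.001, "wx": 0, "wy": 0, "wz": 0.87, "fingers": 1}
    - {"dx": -0.003, "dy": 0.005, "dz": 0, "wx": 0, "wy": 0, "wz": 0.86, "fingers": 1}

```text
clock: 23.25
eef_pos: [571.9, -384.4, 193.6]
tool_rot: [1.579, 0.172, -1.571]
force: [-0.6, 0.1, -1.4]
width: 51.3
```

servo_tool:
  rows:
    - {"dx": -0.004, "dy": 0.004, "dz": 0, "wx": 0, "wy": 0, "wz": 0.67, "fingers": 1}
    - {"dx": -0.005, "dy": 0.003, "dz": 0, "wx": 0, "wy": 0, "wz": 0.67, "fingers": 1}
    - {"dx": -0.004, "dy": 0.004, "dz": 0, "wx": 0, "wy": 0, "wz": 0.66, "fingers": 1}
    - {"dx": 0, "dy": 0, "dz": 0, "wx": 0, "wy": 0, "wz": 0, "fingers": 1}
    - {"dx": 0, "dy": 0, "dz": 0, "wx": 0, "wy": 0, "wz": 0, "fingers": 1}

```text
clock: 23.88
eef_pos: [571.8, -376.4, 202.9]
tool_rot: [1.578, -0.034, -1.573]
force: [-0.4, -1.0, -0.5]
width: 51.1
```

```bash
python3 rec.py
python3 - <<'E'
from h import *
for n,(r0,r1,c0,c1) in (('scene',(130,230,180,300)),('side',(90,190,290,410)),('wrist',(0,400,0,640))):
    im=ctrl.get_image(n)[r0:r1,c0:c1]; k=1 if n=='wrist' else 6
    cv2.imwrite(f'pics/{n}13.png',cv2.resize(im,None,fx=k,fy=k,interpolation=cv2.INTER_CUBIC)[:,:,::-1])
E
```

```text
[ 0.17  1.17 -0.35  1.82  1.66  1.92  1.75] [ 571.8 -376.4  202.9] 23.88 [-0.4 -1.  -0.5]
[[-0.0, -0.01, -1.0], [-1.0, 0.03, 0.0], [0.03, 1.0, -0.01]]
```

servo_tool:
  rows:
    - {"dx": 0.01, "dy": 0, "dz": 0, "wx": 0, "wy": 0, "wz": 0.2, "fingers": 1}
    - {"dx": -0.01, "dy": 0.008, "dz": 0, "wx": 0.6, "wy": 0, "wz": 0, "fingers": 1}
    - {"dx": 0.01, "dy": -0.008, "dz": 0, "wx": -1, "wy": 0, "wz": 0, "fingers": 1}
    - {"dx": -0.01, "dy": 0.008, "dz": 0, "wx": 0.4, "wy": 0, "wz": 0, "fingers": 1}
    - {"dx": 0, "dy": -0.004, "dz": 0, "wx": 0, "wy": 0, "wz": 0, "fingers": 1}

```text
clock: 24.65
eef_pos: [572.4, -376.7, 205.9]
tool_rot: [1.577, -0.056, -1.574]
force: [-0.3, -0.0, -0.6]
width: 51.2
```

```bash
cat > t12.py <<'E'
from t7 import *; from h import ctrl
f=[]
print(np.round(q0,2),p0.round(0),s['clock'],s['width'],np.round(s['force'],1))
# leave: raise along +z then back to +y
U=Rt(36,-90,1)
W=[([572,-270,240],Rt(0,-90,-1)),([560,-170,270],Rt(10,-80,-1))]
path,o=run(W,1); rows(q0,path,1)
E
python3 t12.py
```

```text
[ 0.15  1.18 -0.32  1.82  1.65  1.92  1.74] [ 572. -377.  206.] 24.65 51.19178468156892 [-0.3 -0.  -0.6]
5 err 0.4 [2.91 1.03 0.71 0.44 2.58 0.08 1.1 ]
   0 [ 0.15  1.09 -0.35  1.89  1.66  1.9   1.76] [ 572. -360.  239.] 146.0
   4 [ 0.07  0.87 -0.54  2.03  1.56  1.81  1.84] [ 574. -247.  288.] 134.0
[{"dx":-0.019,"dy":0.045,"dz":0,"wx":-0.03,"wy":0.01,"wz":-0.27,"fingers":1},{"dx":-0.021,"dy":0.044,"dz":0,"wx":-0.03,"wy":0.02,"wz":-0.27,"fingers":1},{"dx":-0.042,"dy":0.008,"dz":0,"wx":-0.05,"wy":0.55,"wz":-0.55,"fingers":1},{"dx":-0.043,"dy":0.005,"dz":-0.004,"wx":-0.05,"wy":0.55,"wz":-0.56,"fingers":1},{"dx":-0.044,"dy":0.002,"dz":-0.006,"wx":-0.05,"wy":0.56,"wz":-0.55,"fingers":1}]
```

servo_tool:
  rows:
    - {"dx": 0, "dy": 0.05, "dz": 0, "wx": 0, "wy": 0, "wz": 0, "fingers": 1}
    - {"dx": 0, "dy": 0.05, "dz": 0, "wx": 0, "wy": 0, "wz": 0, "fingers": 1}
    - {"dx": 0, "dy": 0.04, "dz": 0, "wx": 0, "wy": 0, "wz": 0, "fingers": 1}

```text
clock: 25.02
eef_pos: [571.3, -371.2, 311.5]
tool_rot: [1.576, -0.057, -1.575]
force: [0.0, 0.7, -1.3]
width: 51.4
```

Run:
```python
from h import *
for n,(r0,r1,c0,c1) in (('scene',(130,230,180,300)),('side',(90,190,290,410))):
    im=ctrl.get_image(n)[r0:r1,c0:c1]; k=6
    cv2.imwrite(f'pics/{n}14.png',cv2.resize(im,None,fx=k,fy=k,interpolation=cv2.INTER_CUBIC)[:,:,::-1])
    for q in ctrl.search_frame('bearing0',n): print(n,round(q['conf'],2),np.round(q['extent'],1))
```

```text
scene 0.75 [416.4 264.1 140.1 115.3]
```

```bash
cat > t13.py <<'E'
from t7 import *
U=Rt(36,-90,1)
rl=lambda a:U@Ro.from_euler('x',-a,degrees=True).as_matrix()
print(M0.round(0))
W=[([572,-290,265],Rt(30,-90,-1)),([572,-290,270],rl(120)),([572,-290,270],rl(60))]
path,o=run(W,1); rows(q0,path,1)
E
python3 t13.py
```

```text
[ 572. -299.  275.]
31 err 0.5 [2.62 1.08 0.64 0.54 2.51 0.14 0.78]
   0 [ 0.19  0.94 -0.39  1.9   1.66  1.84  1.89] [ 572. -373.  303.] 142.0
   5 [ 0.37  0.79 -0.57  1.87  1.53  1.54  2.11] [ 572. -372.  263.] 119.0
   10 [ 0.43  0.75 -0.61  1.87  1.46  1.46  1.82] [ 560. -368.  253.] 110.0
   15 [ 0.44  0.72 -0.61  1.89  1.44  1.41  1.39] [ 549. -363.  245.] 98.0
   20 [ 0.43  0.72 -0.6   1.92  1.43  1.38  0.93] [ 542. -356.  235.] 83.0
   25 [ 0.4   0.73 -0.57  1.93  1.42  1.37  0.47] [ 541. -348.  224.] 66.0
   30 [ 0.37  0.75 -0.54  1.92  1.41  1.36  0.02] [ 545. -341.  214.] 48.0
   30 [ 0.37  0.75 -0.54  1.92  1.41  1.36  0.02] [ 545. -341.  214.] 48.0
[{"dx":0.001,"dy":-0.01,"dz":0,"wx":-0.01,"wy":0,"wz":-0.79,"fingers":1},{"dx":0.002,"dy":-0.01,"dz":0,"wx":-0.01,"wy":0.01,"wz":-0.79,"fingers":1},{"dx":0.001,"dy":-0.01,"dz":0,"wx":-0.01,"wy":0,"wz":-0.79,"fingers":1},{"dx":0.002,"dy":-0.011,"dz":0,"wx":-0.01,"wy":0,"wz":-0.79,"fingers":1},{"dx":0.002,"dy":-0.01,"dz":0,"wx":0,"wy":0,"wz":-0.79,"fingers":1}]
[{"dx":0.002,"dy":-0.011,"dz":-0.001,"wx":-0.01,"wy":0.01,"wz":-0.79,
[... 1044 characters left out ...]
,"dy":0,"dz":0.003,"wx":0.84,"wy":0,"wz":0,"fingers":1},{"dx":0,"dy":-0.001,"dz":0.004,"wx":0.83,"wy":0,"wz":0,"fingers":1},{"dx":0,"dy":0,"dz":0.004,"wx":0.83,"wy":0,"wz":0,"fingers":1},{"dx":0,"dy":0,"dz":0.003,"wx":0.84,"wy":0,"wz":0,"fingers":1},{"dx":0,"dy":0,"dz":0.004,"wx":0.83,"wy":0,"wz":0,"fingers":1}]
[{"dx":0,"dy":0,"dz":0.004,"wx":0.83,"wy":0,"wz":0,"fingers":1},{"dx":0,"dy":0,"dz":0.003,"wx":0.84,"wy":0,"wz":0,"fingers":1},{"dx":0,"dy":-0.001,"dz":0.004,"wx":0.83,"wy":0,"wz":0,"fingers":1},{"dx":0,"dy":0,"dz":0.004,"wx":0.83,"wy":0,"wz":0,"fingers":1},{"dx":0,"dy":0,"dz":0.003,"wx":0.84,"wy":0,"wz":0,"fingers":1}]
[{"dx":0,"dy":0,"dz":0.004,"wx":0.83,"wy":0,"wz":0,"fingers":1}]
```

servo_tool:
  rows:
    - {"dx": 0.001, "dy": -0.01, "dz": 0, "wx": 0, "wy": 0, "wz": -0.8, "fingers": 1}
    - {"dx": 0.002, "dy": -0.01, "dz": 0, "wx": 0, "wy": 0, "wz": -0.8, "fingers": 1}
    - {"dx": 0.001, "dy": -0.01, "dz": 0, "wx": 0, "wy": 0, "wz": -0.8, "fingers": 1}
    - {"dx": 0.002, "dy": -0.011, "dz": 0, "wx": 0, "wy": 0, "wz": -0.8, "fingers": 1}
    - {"dx": 0.002, "dy": -0.01, "dz": 0, "wx": 0, "wy": 0, "wz": -0.8, "fingers": 1}

```text
clock: 25.85
eef_pos: [571.3, -372.4, 269.3]
tool_rot: [1.573, 0.367, -1.573]
force: [0.3, 0.4, -1.3]
width: 51.4
```

servo_tool:
  rows:
    - {"dx": 0.002, "dy": -0.011, "dz": 0, "wx": 0, "wy": 0, "wz": -0.8, "fingers": 1}
    - {"dx": 0.003, "dy": -0.01, "dz": 0, "wx": 0, "wy": 0, "wz": -0.8, "fingers": 1}
    - {"dx": 0, "dy": 0, "dz": 0.005, "wx": 1, "wy": -0.05, "wz": -0.09, "fingers": 1}
    - {"dx": 0, "dy": 0, "dz": 0.005, "wx": 1, "wy": -0.05, "wz": -0.09, "fingers": 1}
    - {"dx": 0, "dy": 0, "dz": 0.005, "wx": 1, "wy": -0.05, "wz": -0.09, "fingers": 1}

```text
clock: 26.48
eef_pos: [559.8, -369.3, 252.6]
tool_rot: [1.884, 0.562, -1.586]
force: [0.4, -0.1, -1.6]
width: 51.2
```

servo_tool:
  rows:
    - {"dx": 0, "dy": 0, "dz": 0.005, "wx": 1, "wy": -0.05, "wz": -0.09, "fingers": 1}
    - {"dx": 0, "dy": 0, "dz": 0.005, "wx": 1, "wy": -0.05, "wz": -0.09, "fingers": 1}
    - {"dx": 0, "dy": 0, "dz": 0.005, "wx": 1, "wy": -0.05, "wz": -0.09, "fingers": 1}
    - {"dx": 0, "dy": 0, "dz": 0.005, "wx": 1, "wy": -0.05, "wz": -0.09, "fingers": 1}
    - {"dx": 0, "dy": 0, "dz": 0.005, "wx": 1, "wy": -0.05, "wz": -0.09, "fingers": 1}

```text
clock: 27.1
eef_pos: [543.8, -363.9, 244.9]
tool_rot: [2.411, 0.615, -1.582]
force: [0.5, 0.2, -1.7]
width: 51.4
```

servo_tool:
  rows:
    - {"dx": 0, "dy": 0, "dz": 0.005, "wx": 1, "wy": 0, "wz": 0, "fingers": 1}
    - {"dx": 0, "dy": 0, "dz": 0.005, "wx": 1, "wy": 0, "wz": 0, "fingers": 1}
    - {"dx": 0, "dy": 0, "dz": 0.005, "wx": 1, "wy": 0, "wz": 0, "fingers": 1}
    - {"dx": 0, "dy": 0, "dz": 0.005, "wx": 1, "wy": 0, "wz": 0, "fingers": 1}
    - {"dx": 0, "dy": 0, "dz": 0.005, "wx": 1, "wy": 0, "wz": 0, "fingers": 1}

```text
clock: 27.72
eef_pos: [534.7, -354.5, 231.7]
tool_rot: [2.934, 0.615, -1.582]
force: [-0.7, -0.2, -1.5]
width: 51.3
```

servo_tool:
  rows:
    - {"dx": 0, "dy": 0, "dz": 0.005, "wx": 1, "wy": 0, "wz": 0, "fingers": 1}
    - {"dx": 0, "dy": 0, "dz": 0.005, "wx": 1, "wy": 0, "wz": 0, "fingers": 1}
    - {"dx": 0, "dy": 0, "dz": 0.005, "wx": 1, "wy": 0, "wz": 0, "fingers": 1}
    - {"dx": 0, "dy": 0, "dz": 0.005, "wx": 1, "wy": 0, "wz": 0, "fingers": 1}

```text
clock: 28.22
eef_pos: [534.0, -345.9, 219.6]
tool_rot: [-2.93, 0.615, -1.582]
force: [0.8, -0.2, -1.7]
width: 51.4
```

```bash
python3 rec.py
python3 - <<'E'
from h import *
for n,(r0,r1,c0,c1) in (('scene',(100,200,180,300)),):
    im=ctrl.get_image(n)[r0:r1,c0:c1]; k=6
    cv2.imwrite(f'pics/{n}15.png',cv2.resize(im,None,fx=k,fy=k,interpolation=cv2.INTER_CUBIC)[:,:,::-1])
E
```

```text
[ 0.37  0.74 -0.57  1.94  1.39  1.39  0.32] [ 534.  -345.9  219.6] 28.23 [ 0.8 -0.2 -1.7]
[[-0.01, -0.98, 0.22], [-0.82, 0.13, 0.56], [-0.58, -0.17, -0.8]]
```

```bash
python3 fit.py | tail -1
cat > t14.py <<'E'
from t7 import *
print(M0.round(0))
W=[([560,-230,265],Rt(36,-85,1)),([543,-15,200],Rt(36,-50,1)),([543,-15,120],Rt(36,-50,1))]
path,o=run(W,1); rows(q0,path,1)
E
python3 t14.py
```

```text
[-4.35  8.07  0.21]] 824.233001605407
[ 566. -289.  267.]
23 err 0.4 [2.69 1.08 0.63 0.17 2.44 0.55 1.37]
   0 [ 0.37  0.74 -0.56  1.95  1.4   1.38  0.21] [ 535. -339.  216.] 57.0
   5 [ 0.32  0.75 -0.55  1.96  1.39  1.36 -0.29] [ 542. -311.  204.] 36.0
   10 [ 0.26  0.75 -0.53  1.96  1.39  1.35 -0.79] [ 555. -285.  197.] 14.0
   15 [ 0.14  0.76 -0.54  2.07  1.47  1.33 -1.19] [ 566. -208.  177.] 1.0
   20 [-0.11  0.85 -0.62  2.29  1.68  1.37 -1.4 ] [570. -47. 131.] 1.0
   22 [-0.14  1.04 -0.56  2.29  1.8   1.43 -1.57] [570. -47.  51.] 1.0
[{"dx":-0.004,"dy":0.001,"dz":0.008,"wx":0.89,"wy":-0.05,"wz":-0.03,"fingers":1},{"dx":-0.005,"dy":0.001,"dz":0.007,"wx":0.88,"wy":-0.05,"wz":-0.03,"fingers":1},{"dx":-0.004,"dy":0.001,"dz":0.008,"wx":0.89,"wy":-0.05,"wz":-0.03,"fingers":1},{"dx":-0.004,"dy":0.002,"dz":0.007,"wx":0.88,"wy":-0.05,"wz":-0.03,"fingers":1},{"dx":-0.005,"dy":0.002,"dz":0.007,"wx":0.89,"wy":-0.06,"wz":-0.03,"fingers":1}]
[{"dx":-0.004,"dy":0.002,"dz":0.007,"wx":0.89,"wy":-0.05,"wz":-0.02,"fingers":1},{"dx":-0.004,"dy":0.002,"dz":0.006,"wx":0.88,"wy":-0.05,"wz":-0.03,"fing
[... 541 characters left out ...]
0.05,"wz":-0.03,"fingers":1},{"dx":-0.027,"dy":0.035,"dz":0.005,"wx":-0.49,"wy":-0.67,"wz":0,"fingers":1}]
[{"dx":-0.026,"dy":0.034,"dz":0.009,"wx":-0.49,"wy":-0.68,"wz":0,"fingers":1},{"dx":-0.025,"dy":0.034,"dz":0.012,"wx":-0.49,"wy":-0.67,"wz":0,"fingers":1},{"dx":-0.025,"dy":0.033,"dz":0.016,"wx":-0.49,"wy":-0.68,"wz":0,"fingers":1},{"dx":-0.024,"dy":0.033,"dz":0.019,"wx":-0.49,"wy":-0.67,"wz":0,"fingers":1},{"dx":-0.023,"dy":0.032,"dz":0.023,"wx":-0.49,"wy":-0.67,"wz":0,"fingers":1}]
[{"dx":-0.021,"dy":0.031,"dz":0.025,"wx":-0.49,"wy":-0.68,"wz":0,"fingers":1},{"dx":0.031,"dy":0.043,"dz":0,"wx":0,"wy":0,"wz":0,"fingers":1},{"dx":0.031,"dy":0.043,"dz":0,"wx":0,"wy":0,"wz":0,"fingers":1}]
```

servo_tool:
  rows:
    - {"dx": -0.004, "dy": 0.001, "dz": 0.008, "wx": 0.89, "wy": -0.05, "wz": -0.03, "fingers": 1}
    - {"dx": -0.005, "dy": 0.001, "dz": 0.007, "wx": 0.88, "wy": -0.05, "wz": -0.03, "fingers": 1}
    - {"dx": -0.004, "dy": 0.001, "dz": 0.008, "wx": 0.89, "wy": -0.05, "wz": -0.03, "fingers": 1}
    - {"dx": -0.004, "dy": 0.002, "dz": 0.007, "wx": 0.88, "wy": -0.05, "wz": -0.03, "fingers": 1}
    - {"dx": -0.005, "dy": 0.002, "dz": 0.007, "wx": 0.89, "wy": -0.06, "wz": -0.03, "fingers": 1}

```text
clock: 28.9
eef_pos: [540.1, -316.3, 207.3]
tool_rot: [-2.449, 0.632, -1.549]
force: [-0.3, 0.3, -1.4]
width: 51.1
```

servo_tool:
  rows:
    - {"dx": -0.004, "dy": 0.002, "dz": 0.007, "wx": 0.89, "wy": -0.05, "wz": -0.02, "fingers": 1}
    - {"dx": -0.004, "dy": 0.002, "dz": 0.006, "wx": 0.88, "wy": -0.05, "wz": -0.03, "fingers": 1}
    - {"dx": -0.005, "dy": 0.002, "dz": 0.007, "wx": 0.89, "wy": -0.05, "wz": -0.03, "fingers": 1}
    - {"dx": -0.004, "dy": 0.003, "dz": 0.006, "wx": 0.88, "wy": -0.05, "wz": -0.03, "fingers": 1}
    - {"dx": -0.004, "dy": 0.003, "dz": 0.006, "wx": 0.89, "wy": -0.05, "wz": -0.03, "fingers": 1}

```text
clock: 29.52
eef_pos: [552.1, -290.1, 198.9]
tool_rot: [-1.963, 0.635, -1.513]
force: [-0.4, -0.5, -1.5]
width: 51.1
```

servo_tool:
  rows:
    - {"dx": -0.005, "dy": 0.003, "dz": 0.005, "wx": 0.89, "wy": -0.06, "wz": -0.03, "fingers": 1}
    - {"dx": -0.004, "dy": 0.003, "dz": 0.006, "wx": 0.88, "wy": -0.05, "wz": -0.03, "fingers": 1}
    - {"dx": -0.004, "dy": 0.002, "dz": 0.005, "wx": 0.89, "wy": -0.05, "wz": -0.03, "fingers": 1}
    - {"dx": -0.004, "dy": 0.003, "dz": 0.004, "wx": 0.88, "wy": -0.05, "wz": -0.03, "fingers": 1}
    - {"dx": -0.027, "dy": 0.035, "dz": 0.005, "wx": -0.49, "wy": -0.67, "wz": 0, "fingers": 1}

```text
clock: 30.15
eef_pos: [564.6, -241.7, 188.3]
tool_rot: [-1.575, 0.626, -1.397]
force: [0.1, 0.3, -2.3]
width: 51.4
```

servo_tool:
  rows:
    - {"dx": -0.026, "dy": 0.034, "dz": 0.009, "wx": -0.49, "wy": -0.68, "wz": 0, "fingers": 1}
    - {"dx": -0.025, "dy": 0.034, "dz": 0.012, "wx": -0.49, "wy": -0.67, "wz": 0, "fingers": 1}
    - {"dx": -0.025, "dy": 0.033, "dz": 0.016, "wx": -0.49, "wy": -0.68, "wz": 0, "fingers": 1}
    - {"dx": -0.024, "dy": 0.033, "dz": 0.019, "wx": -0.49, "wy": -0.67, "wz": 0, "fingers": 1}
    - {"dx": -0.023, "dy": 0.032, "dz": 0.023, "wx": -0.49, "wy": -0.67, "wz": 0, "fingers": 1}

```text
clock: 30.78
eef_pos: [568.3, -78.9, 140.8]
tool_rot: [-1.578, 0.629, -0.957]
force: [1.5, 0.1, -1.4]
width: 51.4
```

```bash
python3 rec.py
cat > t15.py <<'E'
from t7 import *
from h import *
print(M0.round(0))
W=[([543,-15,200],Rt(36,-50,1)),([543,-15,105],Rt(36,-50,1))]
path,o=run(W,0); rows(q0,path,1)
im=ctrl.get_image('scene')[:,:,::-1]; cv2.imwrite('pics/scene16.png',cv2.resize(im[100:300,180:420],None,fx=3,fy=3,interpolation=cv2.INTER_CUBIC))
E
python3 t15.py
```

```text
[-0.06  0.83 -0.63  2.26  1.62  1.38 -1.36] [568.3 -78.9 140.8] 30.77 [ 1.5  0.1 -1.4]
[[0.47, -0.35, 0.81], [-0.66, 0.48, 0.58], [-0.59, -0.81, -0.01]]
[545. -45. 210.]
4 err 0.4 [2.92 1.04 0.61 0.18 2.42 0.52 1.35]
[{"dx":-0.02,"dy":0.03,"dz":0.026,"wx":-0.4,"wy":-0.65,"wz":-0.01,"fingers":1},{"dx":0.025,"dy":0.035,"dz":0,"wx":0,"wy":0,"wz":0,"fingers":1},{"dx":0.025,"dy":0.034,"dz":0,"wx":0,"wy":0,"wz":0,"fingers":1},{"dx":0.025,"dy":0.034,"dz":0,"wx":0,"wy":0,"wz":0,"fingers":1}]
```

servo_tool:
  rows:
    - {"dx": -0.02, "dy": 0.03, "dz": 0.026, "wx": -0.4, "wy": -0.65, "wz": 0, "fingers": 1}
    - {"dx": 0.025, "dy": 0.035, "dz": 0, "wx": 0, "wy": 0, "wz": 0, "fingers": 1}
    - {"dx": 0.025, "dy": 0.034, "dz": 0, "wx": 0, "wy": 0, "wz": 0, "fingers": 1}
    - {"dx": 0.025, "dy": 0.034, "dz": 0, "wx": 0, "wy": 0, "wz": 0, "fingers": 1}

```text
clock: 31.32
eef_pos: [570.1, -47.8, 35.3]
tool_rot: [-1.57, 0.629, -0.875]
force: [0.8, 1.2, -1.4]
width: 50.9
```

```bash
cat > t16.py <<'E'
from t7 import *
from h import *
print(M0.round(1),p0.round(1),(R0@CT).round(3),s['force'])
S=ctrl.camera_info('scene'); im=ctrl.get_image('scene')[:,:,::-1]; im=np.ascontiguousarray(im)
big=cv2.resize(im[180:280,260:380],None,fx=6,fy=6,interpolation=cv2.INTER_CUBIC)
for a in np.linspace(0,2*np.pi,24):
    u=(proj(S,M0+[33*np.cos(a),33*np.sin(a),0])-[260,180])*6; cv2.circle(big,(int(u[0]),int(u[1])),2,(0,0,255),-1)
for c in ((60,60),(60,-60),(-60,60),(-60,-60)):
    u=(proj(S,[541+c[0],-5+c[1],4])-[260,180])*6; cv2.circle(big,(int(u[0]),int(u[1])),4,(0,255,0),-1)
cv2.imwrite('pics/scene17.png',big)
P=np.array([543,-12,0])+51*Rt(36,-50,1)[:,0]; P[2]=12.0
print(P)
path,o=run([(np.array([543,-12,0])+[0,0,39]-np.array([0,0,1])*(51*Rt(36,-50,1)[2,0])+[0,0,12.0],Rt(36,-50,1))],0); print(path[-1][0]); rows(q0,path,1)
E
python3 t16.py
```

```text
[543.6 -16.1 104.3] [570.1 -47.8  35.3] [-0.001  0.001  1.   ] [ 0.84010567  1.17531179 -1.44533863]
[569.5213311  -43.60689162  12.        ]
1 err 0.2 [2.91 0.99 0.69 0.2  2.4  0.51 1.32]
[569.53107712 -43.6791797   12.00424144]
[{"dx":0.012,"dy":0.022,"dz":0.005,"wx":0,"wy":-0.05,"wz":-0.05,"fingers":1}]
```

servo_tool:
  rows:
    - {"dx": 0.005, "dy": 0.009, "dz": 0.002, "wx": 0, "wy": 0, "wz": 0, "fingers": 1}
    - {"dx": 0.004, "dy": 0.008, "dz": 0.002, "wx": 0, "wy": 0, "wz": -0.03, "fingers": 1}
    - {"dx": 0.002, "dy": 0.003, "dz": 0.001, "wx": 0, "wy": 0, "wz": 0, "fingers": 1}
    - {"dx": 0, "dy": 0, "dz": 0, "wx": 0, "wy": 0, "wz": 0, "fingers": 1}

```text
clock: 31.88
eef_pos: [572.2, -43.2, 21.0]
tool_rot: [-1.566, 0.625, -0.873]
force: [0.4, -0.1, -1.2]
width: 51.4
```

```bash
python3 rec.py
python3 - <<'E'
from h import *
S=ctrl.camera_info('scene')
im=ctrl.get_image('scene'); print(proj(S,[543,-12,0]))
cv2.imwrite('pics/scene18.png',cv2.resize(im[180:280,260:380],None,fx=6,fy=6,interpolation=cv2.INTER_CUBIC)[:,:,::-1])
E
```

```text
[-0.16  1.11 -0.57  2.26  1.8   1.47 -1.6 ] [572.2 -43.2  21. ] 31.88 [ 0.4 -0.1 -1.2]
[[0.52, -0.37, 0.77], [-0.62, 0.45, 0.64], [-0.58, -0.81, 0.0]]
[320.84724056 230.37394738]
```

servo_tool:
  rows:
    - {"dx": 0.004, "dy": 0.005, "dz": 0, "wx": 0, "wy": 0, "wz": 0, "fingers": 1}
    - {"dx": 0.002, "dy": 0.004, "dz": 0, "wx": 0, "wy": 0, "wz": 0, "fingers": 1}
    - {"dx": 0, "dy": 0, "dz": 0, "wx": 0, "wy": 0, "wz": 0, "fingers": 1}

```text
clock: 32.3
eef_pos: [571.6, -43.1, 12.0]
tool_rot: [-1.567, 0.625, -0.874]
force: [0.6, 0.1, -1.0]
width: 51.2
```

servo_tool:
  rows:
    - {"dx": 0.001, "dy": 0.001, "dz": 0, "wx": 0, "wy": 0, "wz": 0, "fingers": 1}
    - {"dx": 0, "dy": 0, "dz": 0, "wx": 0, "wy": 0, "wz": 0, "fingers": 1}

```text
clock: 32.55
eef_pos: [571.9, -43.3, 11.3]
tool_rot: [-1.567, 0.625, -0.874]
force: [-0.1, -0.5, -0.8]
width: 51.3
```

servo_tool:
  rows:
    - {"dx": 0.001, "dy": 0.001, "dz": 0, "wx": 0, "wy": 0, "wz": 0, "fingers": 1}
    - {"dx": 0.001, "dy": 0.001, "dz": 0, "wx": 0, "wy": 0, "wz": 0, "fingers": 1}
    - {"dx": 0, "dy": 0, "dz": 0, "wx": 0, "wy": 0, "wz": 0, "fingers": 1}

```text
clock: 32.92
eef_pos: [572.6, -43.9, 11.3]
tool_rot: [-1.566, 0.621, -0.873]
force: [-2.8, 1.9, 10.2]
width: 50.7
```

servo_tool:
  rows:
    - {"dx": -0.001, "dy": -0.001, "dz": 0, "wx": 0, "wy": 0, "wz": 0, "fingers": 1}
    - {"dx": 0, "dy": 0, "dz": 0, "wx": 0, "wy": 0, "wz": 0, "fingers": 0.35}
    - {"dx": 0, "dy": 0, "dz": 0, "wx": 0, "wy": 0, "wz": 0, "fingers": 0.2}
    - {"dx": 0, "dy": 0, "dz": 0, "wx": 0, "wy": 0, "wz": 0, "fingers": 0}
    - {"dx": 0, "dy": 0, "dz": 0, "wx": 0, "wy": 0, "wz": 0, "fingers": 0}

```text
clock: 33.55
eef_pos: [571.9, -43.4, 10.1]
tool_rot: [-1.567, 0.625, -0.874]
force: [-0.7, 0.8, -0.1]
width: 85.0
```

```bash
python3 rec.py
python3 - <<'E'
from h import *
s,R=st(); print(s['width'])
im=ctrl.get_image('wrist'); cv2.imwrite('pics/w19.png',im[:,:,::-1])
im=ctrl.get_image('scene')
cv2.imwrite('pics/scene19.png',cv2.resize(im[180:280,260:380],None,fx=6,fy=6,interpolation=cv2.INTER_CUBIC)[:,:,::-1])
E
```

```text
[-0.16  1.14 -0.56  2.25  1.82  1.47 -1.62] [571.9 -43.4  10.1] 33.55 [-0.7  0.8 -0.1]
[[0.52, -0.37, 0.77], [-0.62, 0.45, 0.64], [-0.59, -0.81, 0.0]]
84.98534786154578
```

```bash
python3 fit.py | tail -1
cat > t17.py <<'E'
from t4 import *   # test(mid..): waypoints of TCP pose
A=np.array
G=Rt(36,-50,1); 
W=[(p0-90*R0[:,0],R0),(A([530,0,230.]),Rt(45,-60,1)),(A([572,-230,195.]),Rt(75,-90,1)),(A([552,-400,220.]),Rt(75,-90,1)),(A([552,-400,120.]),Rt(75,-90,1))]
path,o,e,m=test(W,0,0,0,0); print(len(path),e,m.round(2)); 
for i in range(0,len(o),4): print(i,o[i].round(2),path[i][0].round(0))
rows(q0,path[:20],0)
E
python3 t17.py
```

```text
[-1.24  4.64  0.46]] 906.7303606467358
21 0.7528263408639557 [2.11 0.95 0.38 0.17 1.97 0.49 1.3 ]
0 [-0.21  1.09 -0.6   2.29  1.74  1.48 -1.64] [549. -15.  36.]
4 [-0.09  0.7  -0.78  2.17  1.34  1.37 -1.21] [529.   3. 188.]
8 [ 0.29  0.58 -0.83  2.01  1.15  1.18 -0.88] [546. -86. 217.]
12 [ 0.64  0.66 -0.86  1.78  0.93  1.12 -0.56] [ 567. -201.  199.]
16 [ 0.9   0.71 -0.87  1.61  0.88  1.16 -0.24] [ 557. -358.  214.]
20 [ 0.92  0.83 -0.8   1.66  1.01  1.02 -0.3 ] [ 552. -400.  120.]
[{"dx":-0.06,"dy":0,"dz":0,"wx":0,"wy":0,"wz":0,"fingers":0},{"dx":-0.06,"dy":0,"dz":0,"wx":0,"wy":0,"wz":0,"fingers":0},{"dx":-0.029,"dy":-0.048,"dz":-0.001,"wx":0.26,"wy":0.32,"wz":0.38,"fingers":0},{"dx":-0.031,"dy":-0.046,"dz":-0.001,"wx":0.26,"wy":0.31,"wz":0.38,"fingers":0},{"dx":-0.033,"dy":-0.046,"dz":-0.001,"wx":0.26,"wy":0.32,"wz":0.38,"fingers":0}]
[{"dx":-0.034,"dy":-0.043,"dz":-0.001,"wx":0.26,"wy":0.31,"wz":0.38,"fingers":0},{"dx":0.03,"dy":-0.022,"dz":-0.013,"wx":0.54,"wy":0.32,"wz":0.61,"fingers":0},{"dx":0.029,"dy":-0.025,"dz":-0.011,"wx":0.55,"wy":0.32,"wz":0.62,"fingers":0},{"dx":0.027,
[... 171 characters left out ...]
,"dz":-0.003,"wx":0.54,"wy":0.31,"wz":0.61,"fingers":0},{"dx":0.022,"dy":-0.032,"dz":-0.001,"wx":0.55,"wy":0.32,"wz":0.61,"fingers":0},{"dx":0.02,"dy":-0.034,"dz":0.002,"wx":0.55,"wy":0.32,"wz":0.61,"fingers":0},{"dx":0.018,"dy":-0.035,"dz":0.004,"wx":0.55,"wy":0.31,"wz":0.61,"fingers":0},{"dx":0.007,"dy":-0.057,"dz":-0.006,"wx":0,"wy":0,"wz":0,"fingers":0}]
[{"dx":0.007,"dy":-0.057,"dz":-0.007,"wx":0,"wy":0,"wz":0,"fingers":0},{"dx":0.006,"dy":-0.057,"dz":-0.007,"wx":0,"wy":0,"wz":0,"fingers":0},{"dx":0.007,"dy":-0.057,"dz":-0.006,"wx":0,"wy":0,"wz":0,"fingers":0},{"dx":0.043,"dy":0.012,"dz":0,"wx":0,"wy":0,"wz":0,"fingers":0},{"dx":0.043,"dy":0.011,"dz":0,"wx":0,"wy":0,"wz":0,"fingers":0}]
```

```bash
cat > t18.py <<'E'
from t4 import *
A=np.array
def clear(q):
    L=X[:8];H,L1,a1,L2,a2,L3,a3,phi=L; p,R=F(q); w=p-L3*R[:,0]
    Rr=E_('z',-q[0]+phi)@E_('y',q[1])@E_('z',-q[2]); el=A([0,0,H])+Rr@[a1,0,L1]
    lo=A([533,112,165.]);hi=A([590,470,193.])
    def dmin(a,b):
        t=np.linspace(0,1,60)[:,None]; P=a+(b-a)*t; return np.linalg.norm(P-np.clip(P,lo,hi),axis=1).min()
    return dmin(p-60*R[:,0],w),dmin(w,el)
W=[(p0-90*R0[:,0],R0),(A([520,-60,190.]),Rt(45,-60,1)),(A([572,-230,195.]),Rt(75,-90,1))]
path,o,e,m=test(W,0,0,0,0); print(len(path),e,m.round(2)); print('now',clear(q0))
for i in range(0,len(o),2): print(i,o[i].round(2),path[i][0].round(0),np.round(clear(o[i])))
rows(q0,path,0)
E
python3 t18.py
```

```text
14 0.6002993402860399 [2.35 0.97 0.39 0.17 1.97 0.49 1.3 ]
now (np.float64(79.36268850235918), np.float64(166.9349986696203))
0 [-0.21  1.09 -0.6   2.29  1.74  1.48 -1.64] [549. -15.  36.] [ 82. 199.]
2 [-0.2   0.93 -0.68  2.3   1.58  1.43 -1.55] [524.  -6.  95.] [ 79. 242.]
4 [-0.03  0.74 -0.75  2.26  1.45  1.32 -1.3 ] [521. -42. 158.] [109. 283.]
6 [ 0.16  0.62 -0.79  2.17  1.33  1.21 -1.08] [526. -81. 191.] [157. 315.]
8 [ 0.35  0.6  -0.81  2.07  1.23  1.12 -0.91] [ 540. -124.  192.] [201. 332.]
10 [ 0.51  0.62 -0.83  1.94  1.09  1.08 -0.72] [ 552. -166.  193.] [251. 367.]
12 [ 0.65  0.66 -0.85  1.79  0.94  1.11 -0.56] [ 566. -209.  194.] [305. 419.]
[{"dx":-0.06,"dy":0,"dz":0,"wx":0,"wy":0,"wz":0,"fingers":0},{"dx":-0.06,"dy":0,"dz":0,"wx":0,"wy":0,"wz":0,"fingers":0},{"dx":-0.011,"dy":-0.045,"dz":-0.017,"wx":0.26,"wy":0.32,"wz":0.38,"fingers":0},{"dx":-0.012,"dy":-0.044,"dz":-0.015,"wx":0.26,"wy":0.31,"wz":0.38,"fingers":0},{"dx":-0.013,"dy":-0.045,"dz":-0.015,"wx":0.26,"wy":0.32,"wz":0.38,"fingers":0}]
[{"dx":-0.014,"dy":-0.044,"dz":-0.015,"wx":0.26,"wy":0.31,"wz":0.38,"fingers":0},{"dx":0.02,"dy":-0.021,"dz":-0.006,"wx":0.54,"wy":0.32,"wz":0.61,"fingers":0},{"dx":0.018,"dy":-0.023,"dz":-0.005,"wx":0.55,"wy":0.32,"wz":0.62,"fingers":0},{"dx":0.018,"dy":-0.024,"dz":-0.003,"wx":0.55,"wy":0.31,"wz":0.61,"fingers":0},{"dx":0.015,"dy":-0.025,"dz":-0.001,"wx":0.55,"wy":0.32,"wz":0.61,"fingers":0}]
[{"dx":0.014,"dy":-0.026,"dz":0.001,"wx":0.54,"wy":0.31,"wz":0.61,"fingers":0},{"dx":0.013,"dy":-0.027,"dz":0.003,"wx":0.55,"wy":0.32,"wz":0.61,"fingers":0},{"dx":0.01,"dy":-0.027,"dz":0.005,"wx":0.55,"wy":0.32,"wz":0.61,"fingers":0},{"dx":0.009,"dy":-0.028,"dz":0.007,"wx":0.55,"wy":0.31,"wz":0.61,"fingers":0}]
```

servo_tool:
  rows:
    - {"dx": -0.02, "dy": 0, "dz": 0, "wx": 0, "wy": 0, "wz": 0, "fingers": 0}
    - {"dx": -0.03, "dy": 0, "dz": 0, "wx": 0, "wy": 0, "wz": 0, "fingers": 0}
    - {"dx": -0.03, "dy": 0, "dz": 0, "wx": 0, "wy": 0, "wz": 0, "fingers": 0}
    - {"dx": -0.04, "dy": 0, "dz": 0, "wx": 0, "wy": 0, "wz": 0, "fingers": 0}

```text
clock: 34.15
eef_pos: [524.2, 13.3, 63.6]
tool_rot: [-1.567, 0.625, -0.874]
force: [1.2, 0.1, -1.2]
width: 85.4
```

servo_tool:
  rows:
    - {"dx": -0.011, "dy": -0.045, "dz": -0.017, "wx": 0.26, "wy": 0.32, "wz": 0.38, "fingers": 0}
    - {"dx": -0.012, "dy": -0.044, "dz": -0.015, "wx": 0.26, "wy": 0.31, "wz": 0.38, "fingers": 0}
    - {"dx": -0.013, "dy": -0.045, "dz": -0.015, "wx": 0.26, "wy": 0.32, "wz": 0.38, "fingers": 0}
    - {"dx": -0.014, "dy": -0.044, "dz": -0.015, "wx": 0.26, "wy": 0.31, "wz": 0.38, "fingers": 0}

```text
clock: 34.65
eef_pos: [519.1, -59.6, 191.3]
tool_rot: [-1.57, 0.786, -1.046]
force: [1.0, -0.5, -0.0]
width: 85.4
```

servo_tool:
  rows:
    - {"dx": 0.02, "dy": -0.021, "dz": -0.006, "wx": 0.54, "wy": 0.32, "wz": 0.61, "fingers": 0}
    - {"dx": 0.018, "dy": -0.023, "dz": -0.005, "wx": 0.55, "wy": 0.32, "wz": 0.62, "fingers": 0}
    - {"dx": 0.018, "dy": -0.024, "dz": -0.003, "wx": 0.55, "wy": 0.31, "wz": 0.61, "fingers": 0}
    - {"dx": 0.015, "dy": -0.025, "dz": -0.001, "wx": 0.55, "wy": 0.32, "wz": 0.61, "fingers": 0}
    - {"dx": 0.014, "dy": -0.026, "dz": 0.001, "wx": 0.54, "wy": 0.31, "wz": 0.61, "fingers": 0}

```text
clock: 35.28
eef_pos: [552.0, -165.3, 194.1]
tool_rot: [-1.496, 1.115, -1.308]
force: [0.6, -0.2, 0.0]
width: 85.1
```

servo_tool:
  rows:
    - {"dx": 0.013, "dy": -0.027, "dz": 0.003, "wx": 0.55, "wy": 0.32, "wz": 0.61, "fingers": 0}
    - {"dx": 0.01, "dy": -0.027, "dz": 0.005, "wx": 0.55, "wy": 0.32, "wz": 0.61, "fingers": 0}
    - {"dx": 0.009, "dy": -0.028, "dz": 0.007, "wx": 0.55, "wy": 0.31, "wz": 0.61, "fingers": 0}
    - {"dx": 0, "dy": 0, "dz": 0, "wx": 0, "wy": 0, "wz": 0, "fingers": 0}

```text
clock: 35.78
eef_pos: [571.6, -233.2, 195.0]
tool_rot: [-1.57, 1.309, -1.577]
force: [-0.4, -0.1, 0.2]
width: 85.4
```

```bash
python3 rec.py
python3 - <<'E'
from h import *
im=ctrl.get_image('wrist'); ci=ctrl.camera_info('wrist'); cv2.imwrite('pics/w20.png',im[:,:,::-1])
for q in ctrl.mark_of('start_top','wrist')+ctrl.mark_of('tank','wrist'): print(q['conf'],np.round(q['point'],1),onz(ci,q['point'],138).round(1),onz(ci,q['point'],50).round(1))
for i in range(1):
  for q in ctrl.search_frame('bearing0','wrist'): print('b',round(q['conf'],2),np.round(q['extent'],0))
im=ctrl.get_image('scene')
cv2.imwrite('pics/scene20.png',cv2.resize(im[130:280,180:380],None,fx=3.9,fy=3.9,interpolation=cv2.INTER_CUBIC)[:,:,::-1])
E
```

```text
[ 0.69  0.68 -0.84  1.7   0.85  1.14 -0.49] [ 571.6 -233.2  195. ] 35.77 [-0.4 -0.1  0.2]
[[-0.0, 0.01, 1.0], [-0.26, 0.97, -0.01], [-0.97, -0.26, 0.0]]
0.83 [308.4 339.5] [ 556.5 -399.6  138. ] [ 549.4 -519.7   50. ]
0.76 [329.5 179.9] [ 575.6 -231.1  138. ] [ 576.5 -280.    50. ]
b 0.85 [291. 153.  25.  20.]
b 0.64 [358. 191.  15.  19.]
b 0.64 [329. 160.  18.  20.]
b 0.55 [307. 174.  21.  15.]
b 0.47 [335. 143.  15.  13.]
```

servo_tool:
  rows:
    - {"dx": 0.009, "dy": -0.04, "dz": -0.005, "wx": 0, "wy": 0, "wz": 0, "fingers": 1}
    - {"dx": 0.009, "dy": -0.04, "dz": -0.005, "wx": 0, "wy": 0, "wz": 0, "fingers": 1}
    - {"dx": 0.009, "dy": -0.04, "dz": -0.005, "wx": 0, "wy": 0, "wz": 0, "fingers": 1}
    - {"dx": 0.009, "dy": -0.03, "dz": -0.005, "wx": 0, "wy": 0, "wz": 0, "fingers": 1}
    - {"dx": 0, "dy": 0, "dz": 0, "wx": 0, "wy": 0, "wz": 0, "fingers": 1}

```text
clock: 36.65
eef_pos: [556.0, -346.9, 197.8]
tool_rot: [-1.573, 1.308, -1.576]
force: [0.1, 0.6, -0.7]
width: 0.3
```

```bash
python3 rec.py
python3 - <<'E'
from h import *
im=ctrl.get_image('wrist'); ci=ctrl.camera_info('wrist'); cv2.imwrite('pics/w21.png',im[:,:,::-1])
for q in ctrl.mark_of('start_top','wrist'): print(q['conf'],np.round(q['point'],1),onz(ci,q['point'],138).round(1))
for q in ctrl.search_frame('bearing0','wrist'): print('b',round(q['conf'],2),np.round(q['extent'],0))
E
```

```text
[ 0.86  0.71 -0.83  1.64  0.87  1.12 -0.28] [ 556.  -346.9  197.8] 36.65 [ 0.1  0.6 -0.7]
[[-0.0, 0.0, 1.0], [-0.26, 0.97, -0.0], [-0.97, -0.26, -0.0]]
0.64 [321.9 239.1] [ 555.6 -398.4  138. ]
b 0.83 [383.  66.  20.  26.]
b 0.73 [302.  13.  22.  21.]
b 0.7 [350.  24.  24.  23.]
b 0.65 [358.   5.  22.  10.]
b 0.52 [324.  41.  22.  13.]
```

servo_tool:
  rows:
    - {"dx": -0.041, "dy": 0.024, "dz": 0, "wx": 0, "wy": 0, "wz": 0, "fingers": 1}
    - {"dx": -0.041, "dy": 0.024, "dz": 0, "wx": 0, "wy": 0, "wz": 0, "fingers": 1}
    - {"dx": 0, "dy": 0, "dz": 0, "wx": 0, "wy": 0, "wz": 0, "fingers": 1}

```text
clock: 37.17
eef_pos: [559.6, -290.7, 250.7]
tool_rot: [-1.551, 1.309, -1.545]
force: [-0.6, -0.5, 0.2]
width: 0.1
```

```bash
python3 rec.py
python3 - <<'E'
from h import *
im=ctrl.get_image('wrist'); ci=ctrl.camera_info('wrist'); cv2.imwrite('pics/w22.png',im[:,:,::-1])
print(proj(ci,[572,-208,50]),proj(ci,[572,-208,120]))
for q in ctrl.mark_of('start_top','wrist'): print(q['conf'],np.round(q['point'],1),onz(ci,q['point'],138).round(1))
for q in ctrl.search_frame('bearing0','wrist'): print('b',round(q['conf'],2),np.round(q['extent'],0),onz(ci,q['extent'][:2],56).round(0))
cv2.imwrite('pics/w22c.png',cv2.resize(im[20:200,220:440],None,fx=3.5,fy=3.3,interpolation=cv2.INTER_CUBIC)[:,:,::-1])
E
```

```text
[ 0.81  0.63 -0.88  1.63  0.8   1.2  -0.3 ] [ 559.6 -290.7  250.7] 37.17 [-0.6 -0.5  0.2]
[[0.01, -0.01, 1.0], [-0.26, 0.97, 0.01], [-0.97, -0.26, 0.01]]
[339.0059665   18.37762312] [342.40222689  27.69285091]
0.43 [317.8 249.5] [ 552.8 -400.6  138. ]
0.24 [341.4  83.4] [ 571.4 -243.3  138. ]
b 0.89 [348.  62.  17.  23.] [ 580. -244.   56.]
b 0.79 [301.  73.  20.  19.] [ 537. -255.   56.]
b 0.73 [319.  97.  18.  15.] [ 554. -277.   56.]
b 0.67 [341.  81.  17.  17.] [ 575. -262.   56.]
b 0.6 [368. 114.  18.  16.] [ 603. -294.   56.]
b 0.57 [290.  48.  20.  17.] [ 528. -232.   56.]
```

Run:
```python
from h import *
s,R=st(); ci=ctrl.camera_info('wrist'); im=cv2.imread('pics/w22.png'); p=np.array(s['eef_pos'])
for k in (0,20,33,40):
    for y in(-11,11):
        u=proj(ci,p-k*R[:,0]+y*R[:,1]); print(k,y,u.round(0)); cv2.circle(im,tuple(int(v) for v in u),2,(0,0,255) if k!=33 else (0,255,0),-1)
cv2.imwrite('pics/w22t.png',cv2.resize(im[180:340,220:430],None,fx=3.5,fy=3.5))
```

```text
0 -11 [323. 250.]
0 11 [323. 211.]
20 -11 [322. 267.]
20 11 [322. 225.]
33 -11 [322. 281.]
33 11 [322. 236.]
40 -11 [322. 289.]
40 11 [322. 243.]
```

```bash
cat > t19.py <<'E'
from t4 import *
A=np.array; G=Rt(87,-90,1)
W=[(A([553,-402,140.]),G)]
path,o,e,m=test(W,0,0,0,0); print(len(path),e,m.round(2),o[-1].round(2)); rows(q0,path,1)
E
python3 t19.py
```

```text
4 0.3730292655727469 [2.03 1.06 0.36 0.85 1.88 0.82 2.71] [ 1.03  0.88 -0.89  1.5   0.78  1.12 -0.03]
[{"dx":0.044,"dy":-0.025,"dz":-0.001,"wx":0,"wy":0,"wz":0.5,"fingers":1},{"dx":0.042,"dy":-0.027,"dz":-0.001,"wx":0,"wy":-0.01,"wz":0.5,"fingers":1},{"dx":0.041,"dy":-0.03,"dz":-0.001,"wx":0,"wy":0,"wz":0.5,"fingers":1},{"dx":0.039,"dy":-0.031,"dz":-0.001,"wx":0,"wy":0,"wz":0.5,"fingers":1}]
```

servo_tool:
  rows:
    - {"dx": 0.044, "dy": -0.025, "dz": -0.001, "wx": 0, "wy": 0, "wz": 0.5, "fingers": 1}
    - {"dx": 0.042, "dy": -0.027, "dz": -0.001, "wx": 0, "wy": 0, "wz": 0.5, "fingers": 1}
    - {"dx": 0.041, "dy": -0.03, "dz": -0.001, "wx": 0, "wy": 0, "wz": 0.5, "fingers": 1}
    - {"dx": 0.039, "dy": -0.031, "dz": -0.001, "wx": 0, "wy": 0, "wz": 0.5, "fingers": 1}
    - {"dx": 0, "dy": 0, "dz": 0, "wx": 0, "wy": 0, "wz": 0, "fingers": 1}

```text
clock: 37.95
eef_pos: [549.1, -406.8, 135.5]
tool_rot: [-1.709, 1.52, -1.718]
force: [0.2, 0.3, -1.0]
width: 0.2
```

```bash
python3 rec.py
python3 - <<'E'
from h import *
s,R=st(); p=np.array(s['eef_pos'])
out=[]
for n,(r0,r1,c0,c1) in (('scene',(110,190,180,260)),('side',(70,150,320,400))):
    ci=ctrl.camera_info(n); im=np.ascontiguousarray(cv2.resize(ctrl.get_image(n)[r0:r1,c0:c1],None,fx=5,fy=5,interpolation=cv2.INTER_CUBIC)[:,:,::-1])
    for X,c in ((p-38*R[:,0],(0,255,0)),([554,-399,138],(0,0,255))):
        u=(proj(ci,X)-[c0,r0])*5; cv2.circle(im,tuple(int(v) for v in u),3,c,-1)
    out.append(im)
cv2.imwrite('pics/press0.png',np.hstack(out))
im=ctrl.get_image('wrist'); cv2.imwrite('pics/w23.png',im[:,:,::-1])
E
```

```text
[ 1.03  0.88 -0.88  1.49  0.77  1.13 -0.03] [ 549.1 -406.8  135.5] 37.95 [ 0.2  0.3 -1. ]
[[-0.01, 0.01, 1.0], [-0.05, 1.0, -0.01], [-1.0, -0.05, -0.01]]
```

Run:
```python
from h import *
s,R=st(); p=np.array(s['eef_pos'])
for n,u in (('scene',(217,156.6)),('side',(355.4,114.0)),('wrist',(328,219))):
    print(n,onz(ctrl.camera_info(n),u,138).round(1))
print('tip',(p-38*R[:,0]).round(1)); 
ci=ctrl.camera_info('wrist')
for z in (130,138,150): print(proj(ci,[552,-398,z]))
```

```text
scene [ 553.8 -392.   138. ]
side [ 551.4 -389.7  138. ]
wrist [ 556.8 -394.9  138. ]
tip [ 553.9 -398.8  178.4]
[319.31929188 218.49748297]
[319.07910157 224.37939515]
[318.68126301 234.12545247]
```

servo_tool:
  rows:
    - {"dx": 0.02, "dy": 0.007, "dz": 0, "wx": 0, "wy": 0, "wz": 0, "fingers": 1}
    - {"dx": 0.02, "dy": 0, "dz": 0, "wx": 0, "wy": 0, "wz": 0, "fingers": 1}
    - {"dx": 0, "dy": 0, "dz": 0, "wx": 0, "wy": 0, "wz": 0, "fingers": 1}

```text
clock: 38.48
eef_pos: [553.2, -396.9, 109.2]
tool_rot: [-1.612, 1.52, -1.611]
force: [0.3, 0.4, -0.3]
width: 0.3
```

Run:
```python
from h import *
s,R=st(); p=np.array(s['eef_pos']); print((p-38*R[:,0]).round(1),s['force'])
out=[]
for n,(r0,r1,c0,c1) in (('scene',(110,190,180,260)),('side',(70,150,320,400))):
    im=np.ascontiguousarray(cv2.resize(ctrl.get_image(n)[r0:r1,c0:c1],None,fx=5,fy=5,interpolation=cv2.INTER_CUBIC)[:,:,::-1])
    out.append(im)
cv2.imwrite('pics/press1.png',np.hstack(out))
```

```text
[ 553.2 -394.9  147.1] [ 0.27639147  0.35271412 -0.34115361]
```

servo_tool:
  rows:
    - {"dx": 0.008, "dy": 0, "dz": 0, "wx": 0, "wy": 0, "wz": 0, "fingers": 1}
    - {"dx": 0.004, "dy": 0, "dz": 0, "wx": 0, "wy": 0, "wz": 0, "fingers": 1}
    - {"dx": 0.003, "dy": 0, "dz": 0, "wx": 0, "wy": 0, "wz": 0, "fingers": 1}

```text
clock: 38.95
eef_pos: [555.0, -398.1, 102.3]
tool_rot: [-1.531, 1.517, -1.532]
force: [-6.5, 2.7, 23.1]
width: -0.0
```

servo_tool:
  rows:
    - {"dx": 0, "dy": 0, "dz": 0, "wx": 0, "wy": 0, "wz": 0, "fingers": 1}

```text
clock: 39.08
eef_pos: [554.9, -398.2, 102.5]
tool_rot: [-1.528, 1.517, -1.529]
force: [-4.5, 2.3, 16.0]
width: 0.1
```

Run:
```python
from h import *
s,R=st(); p=np.array(s['eef_pos']); print((p-38*R[:,0]).round(1),p.round(1),np.round(s['force'],1))
out=[]
for n,(r0,r1,c0,c1) in (('scene',(110,190,180,260)),('side',(70,150,320,400))):
    im=np.ascontiguousarray(cv2.resize(ctrl.get_image(n)[r0:r1,c0:c1],None,fx=5,fy=5,interpolation=cv2.INTER_CUBIC)[:,:,::-1])
    out.append(im)
cv2.imwrite('pics/press2.png',np.hstack(out))
```

```text
[ 554.9 -396.1  140.5] [ 554.9 -398.2  102.5] [-4.5  2.3 16. ]
```

servo_tool:
  rows:
    - {"dx": -0.008, "dy": 0, "dz": 0, "wx": 0, "wy": 0, "wz": 0, "fingers": 1}

```text
clock: 39.3
eef_pos: [554.7, -398.1, 106.7]
tool_rot: [-1.53, 1.518, -1.531]
force: [-0.1, 0.0, 1.3]
width: 0.3
```

servo_tool:
  rows:
    - {"dx": -0.004, "dy": 0, "dz": 0, "wx": 0, "wy": 0, "wz": 0, "fingers": 1}

```text
clock: 39.42
eef_pos: [554.5, -398.1, 109.0]
tool_rot: [-1.542, 1.518, -1.542]
force: [1.4, -0.2, 1.2]
width: -0.0
```

servo_tool:
  rows:
    - {"dx": 0.0, "dy": 0, "dz": 0, "wx": 0, "wy": 0, "wz": 0, "fingers": 1}

```text
clock: 39.55
eef_pos: [554.0, -398.2, 108.4]
tool_rot: [-1.558, 1.518, -1.559]
force: [0.6, -0.5, 1.8]
width: 0.1
```

servo_tool:
  rows:
    - {"dx": 0.004, "dy": 0, "dz": 0, "wx": 0, "wy": 0, "wz": 0, "fingers": 1}
    - {"dx": 0, "dy": 0, "dz": 0, "wx": 0, "wy": 0, "wz": 0, "fingers": 1}

```text
clock: 39.8
eef_pos: [554.0, -398.2, 105.1]
tool_rot: [-1.564, 1.519, -1.565]
force: [0.0, 0.0, 3.3]
width: 0.4
```

servo_tool:
  rows:
    - {"dx": 0.004, "dy": 0, "dz": 0, "wx": 0, "wy": 0, "wz": 0, "fingers": 1}
    - {"dx": 0, "dy": 0, "dz": 0, "wx": 0, "wy": 0, "wz": 0, "fingers": 1}

```text
clock: 40.05
eef_pos: [554.1, -398.2, 102.9]
tool_rot: [-1.562, 1.518, -1.562]
force: [-0.6, -0.0, 5.0]
width: -0.1
```

servo_tool:
  rows:
    - {"dx": 0.004, "dy": 0, "dz": 0, "wx": 0, "wy": 0, "wz": 0, "fingers": 1}
    - {"dx": 0, "dy": 0, "dz": 0, "wx": 0, "wy": 0, "wz": 0, "fingers": 1}

```text
clock: 40.3
eef_pos: [554.2, -398.3, 102.4]
tool_rot: [-1.557, 1.517, -1.558]
force: [-5.9, 1.9, 18.9]
width: 0.3
```

servo_tool:
  rows:
    - {"dx": 0.004, "dy": 0, "dz": 0, "wx": 0, "wy": 0, "wz": 0, "fingers": 1}
    - {"dx": 0, "dy": 0, "dz": 0, "wx": 0, "wy": 0, "wz": 0, "fingers": 1}

```text
clock: 40.55
eef_pos: [554.3, -398.3, 102.1]
tool_rot: [-1.553, 1.516, -1.554]
force: [-9.5, 4.2, 33.1]
width: -0.1
```

The force rises like a spring (1.8, 3.3, then 5 N) and then hits a hard stop at z 102.4, so the button is fully down. I'll lift away now.

servo_tool:
  rows:
    - {"dx": -0.02, "dy": 0, "dz": 0, "wx": 0, "wy": 0, "wz": 0, "fingers": 1}
    - {"dx": -0.04, "dy": 0, "dz": 0, "wx": 0, "wy": 0, "wz": 0, "fingers": 1}
    - {"dx": -0.05, "dy": 0, "dz": 0, "wx": 0, "wy": 0, "wz": 0, "fingers": 1}
    - {"dx": -0.04, "dy": 0, "dz": 0, "wx": 0, "wy": 0, "wz": 0, "fingers": 1}
    - {"dx": 0, "dy": 0, "dz": 0, "wx": 0, "wy": 0, "wz": 0, "fingers": 1}

```text
clock: 41.18
eef_pos: [555.0, -392.8, 210.8]
tool_rot: [-1.512, 1.517, -1.513]
force: [0.1, -1.3, -0.2]
width: 0.1
```

servo_tool:
  rows:
    - {"dx": 0, "dy": 0, "dz": 0, "wx": 0, "wy": 0, "wz": 0, "fingers": 1}
    - {"dx": 0, "dy": 0, "dz": 0, "wx": 0, "wy": 0, "wz": 0, "fingers": 1}

```text
clock: 41.42
eef_pos: [552.8, -392.7, 207.1]
tool_rot: [-1.616, 1.52, -1.617]
force: [-1.0, 0.2, -0.9]
width: -0.0
```

Run:
```python
from cell import ctrl
import cv2
for n in("scene","wrist"):
    cv2.imwrite(f"pics/end_{n}.png",ctrl.get_image(n)[:,:,::-1])
s=ctrl.read_state();print(s["clock"],s["eef_pos"],s["force"])
```

```text
41.525 [ 553.29245651 -392.59645985  207.52923558] [0.87855065 0.16178638 0.02413888]
```

View pics/end_scene.png

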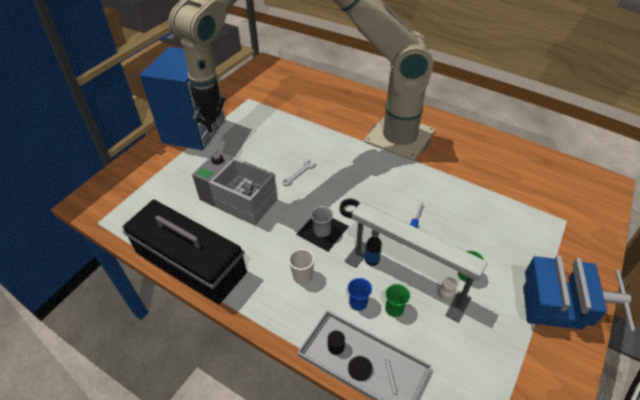

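View pics/end_wrist.png

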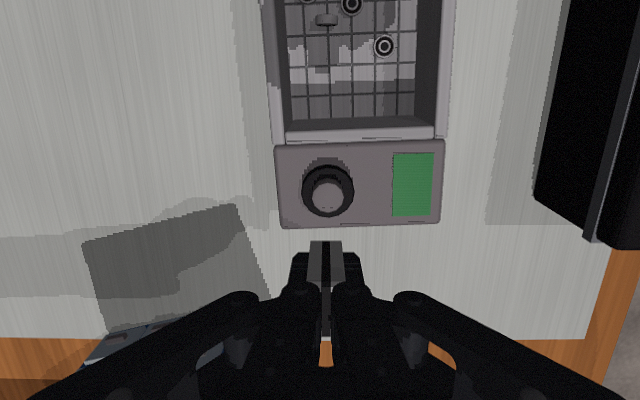

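The scene picture shows the cup upright on the mat at (322,222) and the gripper clear. The wrist picture shows the button up at (327,192) and bearings in the tank.

Run:
```python
from cell import ctrl
print(ctrl.finish_job())
```

```text
the job is handed in; nothing more can be done
None
```

I tipped all six bearings into the tank, stood the empty cup upright on the mat and let go, then pressed and released the start button. I handed the job in at about 41.5 s of the 62 s allowed; `finish_job()` gave no verdict.

**Checks that passed**
- **Bearings:** a wrist picture after pouring showed all six in the tank, one standing on its edge, and the cup empty. The last wrist picture shows only part of the tank, so I did not count all six again at the end.
- **Cup:** it stands upright on the mat, at about (543, -10) mm against a mat centre of about (541, -5) mm.
- **Button:** I pressed it twice. On the second press the force rose like a spring from about 2 to 5 N over roughly 6 mm, then hit a hard stop at up to 33 N, so it was fully down. It looks up again in the last picture.
- **Robot:** the gripper hangs clear of everything, and the force reading is near zero.

**What went wrong or disagreed**
- **First grasp:** it only pinched the near side of the cup, because the fingertips sit 33–38 mm behind the reported TCP. I regrasped deeper.
- **Position estimates:** the cameras differed by a few millimetres on where the button is.
- **Not measured:** the button's travel and the bearings' speeds; I judged these from force and pictures.

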